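# Load the rod steriliser and start its cycle

### The job

The steriliser on the bench was left running: first turn its selector back to off (the bar-shaped mark). Then, with it off, stand every stirring rod from the bench end-down in the steriliser's wells, one to a well and fully down, and finally turn the selector to the two-dot mark to start the cycle. Leave the flask and the beaker standing where they are.

Things in the scene. Friction and masses are not known exactly. Their poses are not given: they have to be found in the camera images.
- steriliser: Fixed pale steriliser cabinet, 170 (x) by 280 (y) by 90 mm high; origin at the centre of its underside on the bench, own z up, own -x its front (roughly towards the robot). In its flat top are five open square wells with dark frames, in one row along its own y, 52 mm apart, 40 mm behind the centre; the selector knob stands in front of them, 45 mm before the centre.
- selector (a joint): Knob angle in rad, 0 to 2.42, growing CLOCKWISE seen from above; at 0 the white line on one end of its bar points along the cabinet's own -x. The four marks printed round it, 0.8 rad apart: 0 = off (bar-shaped mark), 0.8 = one dot, 1.6 = two dots, 2.4 = three dots. It has even friction (about 0.04 Nm) and stays where it is left.
- selector_grip (a point): Point on the knob's axis to put the TCP, 37 mm above the cabinet top. The knob is a black upright bar grip 42 mm long, 14 mm thick, its top 44 mm above the cabinet top, on a round disc 44 mm across whose top is 14 mm above the cabinet top, over a grey base 68 mm across. Only the position is meant.
- well0 (a point): Centre of the mouth of well 0, level with the cabinet top, 90 mm over the bench. Each well is 26 mm square, 75 mm deep, its sides along the cabinet's own x and y. Wells are numbered along the cabinet's own y, well 0 at its -y end.
- well1 (a point): Centre of the mouth of well 1, level with the cabinet top.
- well2 (a point): Centre of the mouth of well 2, level with the cabinet top.
- well3 (a point): Centre of the mouth of well 3, level with the cabinet top.
- well4 (a point): Centre of the mouth of well 4, level with the cabinet top.
- rod0: Stainless stirring rod, straight bar of square section 16 by 16 mm, 150 mm long, both ends alike, about 80 g, lying flat on the bench at the start; origin at its centre, own x along its length. Stood in a well its centre is at the level of the cabinet top. May be absent (three to five rods are present).
- rod1: Stainless stirring rod, straight bar of square section 16 by 16 mm, 150 mm long, both ends alike, about 80 g, lying flat on the bench at the start; origin at its centre, own x along its length. Stood in a well its centre is at the level of the cabinet top. May be absent (three to five rods are present).
- rod2: Stainless stirring rod, straight bar of square section 16 by 16 mm, 150 mm long, both ends alike, about 80 g, lying flat on the bench at the start; origin at its centre, own x along its length. Stood in a well its centre is at the level of the cabinet top. May be absent (three to five rods are present).
- rod3: Stainless stirring rod, straight bar of square section 16 by 16 mm, 150 mm long, both ends alike, about 80 g, lying flat on the bench at the start; origin at its centre, own x along its length. Stood in a well its centre is at the level of the cabinet top. May be absent (three to five rods are present).
- rod4: Stainless stirring rod, straight bar of square section 16 by 16 mm, 150 mm long, both ends alike, about 80 g, lying flat on the bench at the start; origin at its centre, own x along its length. Stood in a well its centre is at the level of the cabinet top. May be absent (three to five rods are present).
- flask: Bystander: clear conical flask, 86 mm across, 134 mm high; origin under its centre.
- beaker: Bystander: white beaker, 72 mm across, 85 mm high; origin under its centre.

How it is judged:
On the way, in this order (a step that is already met when the one before it is completed fails the run):
1. the selector is at off (value of joint selector below 0.2 rad), for 0.2 s.
2. every rod stands in a well while the selector is still at off ((horizontal distance between rod0 and well0 below 0.014 m or horizontal distance between rod0 and well1 below 0.014 m or horizontal distance between rod0 and well2 below 0.014 m or horizontal distance between rod0 and well3 below 0.014 m or horizontal distance between rod0 and well4 below 0.014 m) and angle between the x axis of each of rod0, rod1, rod2, rod3, rod4 and the z axis of steriliser, either way round below 0.25 rad and height (world z) of each of rod0, rod1, rod2, rod3, rod4 below 0.1 m and (horizontal distance between rod1 and well0 below 0.014 m or horizontal distance between rod1 and well1 below 0.014 m or horizontal distance between rod1 and well2 below 0.014 m or horizontal distance between rod1 and well3 below 0.014 m or horizontal distance between rod1 and well4 below 0.014 m) and (horizontal distance between rod2 and well0 below 0.014 m or horizontal distance between rod2 and well1 below 0.014 m or horizontal distance between rod2 and well2 below 0.014 m or horizontal distance between rod2 and well3 below 0.014 m or horizontal distance between rod2 and well4 below 0.014 m) and (horizontal distance between rod3 and well0 below 0.014 m or horizontal distance between rod3 and well1 below 0.014 m or horizontal distance between rod3 and well2 below 0.014 m or horizontal distance between rod3 and well3 below 0.014 m or horizontal distance between rod3 and well4 below 0.014 m) and (horizontal distance between rod4 and well0 below 0.014 m or horizontal distance between rod4 and well1 below 0.014 m or horizontal distance between rod4 and well2 below 0.014 m or horizontal distance between rod4 and well3 below 0.014 m or horizontal distance between rod4 and well4 below 0.014 m) and value of joint selector below 0.25 rad), for 0.2 s.
At the end, for the whole second after the job is handed in: Every rod present stands in a well, at the bottom (centre below 100 mm over the bench, within 14 mm of a well's axis, within 0.25 rad of upright) and at rest, and the selector is at the two-dot mark (1.6 rad, within 0.2) ((horizontal distance between rod0 and well0 below 0.014 m or horizontal distance between rod0 and well1 below 0.014 m or horizontal distance between rod0 and well2 below 0.014 m or horizontal distance between rod0 and well3 below 0.014 m or horizontal distance between rod0 and well4 below 0.014 m) and angle between the x axis of each of rod0, rod1, rod2, rod3, rod4 and the z axis of steriliser, either way round below 0.25 rad and height (world z) of each of rod0, rod1, rod2, rod3, rod4 below 0.1 m and (horizontal distance between rod1 and well0 below 0.014 m or horizontal distance between rod1 and well1 below 0.014 m or horizontal distance between rod1 and well2 below 0.014 m or horizontal distance between rod1 and well3 below 0.014 m or horizontal distance between rod1 and well4 below 0.014 m) and (horizontal distance between rod2 and well0 below 0.014 m or horizontal distance between rod2 and well1 below 0.014 m or horizontal distance between rod2 and well2 below 0.014 m or horizontal distance between rod2 and well3 below 0.014 m or horizontal distance between rod2 and well4 below 0.014 m) and (horizontal distance between rod3 and well0 below 0.014 m or horizontal distance between rod3 and well1 below 0.014 m or horizontal distance between rod3 and well2 below 0.014 m or horizontal distance between rod3 and well3 below 0.014 m or horizontal distance between rod3 and well4 below 0.014 m) and (horizontal distance between rod4 and well0 below 0.014 m or horizontal distance between rod4 and well1 below 0.014 m or horizontal distance between rod4 and well2 below 0.014 m or horizontal distance between rod4 and well3 below 0.014 m or horizontal distance between rod4 and well4 below 0.014 m) and linear speed of each of rod0, rod1, rod2, rod3, rod4 below 0.03 m/s and value of joint selector between 1.4 and 1.8 rad); the robot touches nothing.
It fails at once if the flask is shoved more than 30 mm or tipped over (distance of flask from where it was at the start of the episode above 0.03 m or angle between flask's own z axis and vertical above 0.5 rad).
It fails at once if the beaker is shoved more than 30 mm or tipped over (distance of beaker from where it was at the start of the episode above 0.03 m or angle between beaker's own z axis and vertical above 0.5 rad).
Of rod0, rod1, rod2, rod3, rod4 only 3 to 5 are there at a start; the rules pass over those that are not, and their reading is None.
At some moment in a run one of rod0, rod1, rod2, rod3, rod4 may be knocked a few centimetres aside while the robot is not near it.
Once in a run the grip may slacken for a moment while it holds something.
It also fails if it takes over 210 s, if anything falls off the work surface, if the arm or the gripper's body presses on something with over 40 N, if the wrist force passes 120 N, or if a joint passes its speed limit or range.

### The arm

A 6-joint arm with a two-finger parallel gripper is mounted at the origin on the work surface. World frame = base frame: x ahead of the robot, y to its left, z up, the work surface at z = 0. Lengths are in m, angles in rad, forces in N, time in s.
With the tool pointing down it reaches from about 0.275 to 0.75 m from the base axis. Payload 10.2 kg.
Tool frame: the origin (TCP) lies between the finger pads, 19 mm behind the fingertips; this is the grasp point; z points along the fingers, y is the direction in which the jaws open and shut (so a half turn about z gives the same grasp; the last joint's range is limited). The gripper opens to 88 mm and grips with 3 to 60 N. Pads are 18 mm wide; open, the fingers measure 123 mm over their backs; the gripper's body (75 mm by 187 mm) begins 45 mm behind the grasp point.
Start: joints at [-1.481, 0.313, 1.498, -0, 1.331, -0.223], TCP at [0.162, -0.5, 0.257] pointing down, gripper open.
Joint ranges: [-2.94, 2.94], [-0.97, 2.17], [0.19, 2.56], [-1.23, 4.37], [0.02, 3.11], [-2.88, 2.88]. Speed limits (rad/s): [2.39, 2.39, 3.01, 3.14, 3.14, 3.14].

### API

Orientations are given as a unit quaternion [w, x, y, z].
In Python, from workcell import * gives the robot as it stands.
- The arm moves only by the tool arm_command, never from a script. Its argument "increments" is text: rows parted by semicolons, each of 7 numbers parted by spaces: the shift along the world's x, y, z in m, then the turn, a rotation vector about the world's x, y, z in degrees, then the closure, from 0 (fully open) to 1 (shut). A call has 1 to 5 rows; each row shifts and turns the pose as measured when the row begins; what a row does not reach is not made up. A row lasts 1/12 s, in which the tool goes at most 41.7 mm and 7.16 degrees, less where a joint would pass 70% of its speed; a pose out of reach is approached as far as the arm can. A call with a gripper value outside its range is refused whole. The fingers move at their own pace and stop on an object; the grip force is fixed at half the most. Time passes only in rows, so rows that do not move let the fingers close. It gives the time, the measured TCP pose, the force and the opening at its end, in the units of the state.
- sense(): the state, without advancing time (a new reading comes with each control period).
- read_camera(name): name is "side" or "top" or "wrist"; returns the picture (420x560x3 uint8, red, green, blue); there is no depth.
- camera_params(name): a dict with "fx", "fy", "cx", "cy" (pixels), "D" ([k1, k2, p1, p2, k3] as OpenCV has them; the pictures are not rectified), "eye" and "rotation" of the camera in the world; the wrist camera has in their place "mount" (4x4, takes a point from camera to tool coordinates, whose origin is the TCP and whose axes are the flange's). Camera axes: x right, y down, z forward; pixel columns grow to the right and rows downward; lengths in m; the calibration is good to about 2 mm. A picture is of the moment at which its call begins: read the wrist's pose just before it. camera_params takes no time and is no camera call.
- close_job(): hands the job in, once; it reports no verdict.
The state is a dict: "t": time; "joint_positions": joint angles; "qvel": joint speeds; "joint_efforts": joint torques, N m; "eef_pos": TCP position; "eef_rot": TCP orientation; "wrist_force": force on the tool from outside, world axes, zero at the start; "wrist_torque": the same for the moment, N m; "gripper_width": opening from 0.0 (shut) to 1.0 (fully open).
Only numpy, scipy, OpenCV 4.12 (cv2) and the standard library are available. Lean on these libraries where they do the work, as an engineer would, in place of code of your own. Each camera call takes 0.05 s, during which the arm holds its last target.

## Working session

There is one attempt and no reset: what is moved stays moved. The work goes in short steps, Python scripts to look and compute and a tool call to move; the robot and the scene stay as the last step left them, time stands still between calls to the robot, and variables do not carry over. Pictures are saved under pics/ and viewed, and the job is handed in when it is done.

Besides the shell and the picture viewer there is one more tool, called after "Request:" by a JSON object that holds its "method" and its "body", one argument or row to a line. arm_command: Moves the arm, as the interface text tells. Its arguments: {"type":"object","properties":{"increments":{"type":"string"}},"required":["increments"]}

```bash
mkdir -p pics; ls; python3 - <<'E'
from workcell import *
import cv2
s=sense(); print(s)
for n in ["side","top","wrist"]:
    im=read_camera(n); cv2.imwrite(f"pics/{n}0.png",im[:,:,::-1]); print(n,camera_params(n))
E
```

```text
pics
{'t': 0.0, 'joint_positions': array([-1.48141108e+00,  3.13442579e-01,  1.49844664e+00,  1.40855828e-05,
        1.33097968e+00, -2.23430007e-01]), 'qvel': array([ 1.67651434e-03, -4.32768777e-04,  1.40854652e-03, -6.56200396e-05,
        5.52897346e-04,  2.41504674e-03]), 'joint_efforts': array([-8.08741106e-05, -4.02213871e+01, -2.52273810e+01,  6.94622286e-02,
        3.52724420e-02, -9.58759438e-05]), 'eef_pos': array([ 0.16151883, -0.49930257,  0.25686125]), 'eef_rot': array([-6.36234860e-04,  9.87793302e-01,  1.55769010e-01,  4.95614991e-05]), 'wrist_force': array([-0.87651419,  0.05518642,  1.00196278]), 'wrist_torque': array([-0.0001263 , -0.00518336,  0.01490333]), 'gripper_width': 1.0022777415514306}
side {'fx': 520.3050872076683, 'fy': 520.3050872076683, 'cx': 278.4652354541176, 'cy': 204.1823940050493, 'D': array([-0.11890441,  0.        ,  0.        ,  0.        ,  0.        ]), 'eye': array([-0.06275162,  0.80519147,  0.82243117]), 'rotation': array([ 0.14996761, -0.30008248,  0.83384975, -0.43835466])}
top {'fx': 434.5939447122023, 'fy': 434.5939447122023, 'cx': 276.6870962522655, 'cy': 213.0288075295227, 'D': array([-0.1257419,  0.       ,  0.       ,  0.       ,  0.       ]), 'eye': array([0.49215984, 0.03506622, 1.01819129]), 'rotation': array([-0.04158482,  0.7130319 , -0.69844113,  0.04512433])}
wrist {'fx': 337.63813081427037, 'fy': 337.63813081427037, 'cx': 276.78695740016065, 'cy': 216.3971691434354, 'D': array([-0.03676134,  0.        ,  0.        ,  0.        ,  0.        ]), 'mount': array([[-1.10735594e-03, -9.62458367e-01, -2.71427091e-01,
         6.92776963e-02],
       [ 9.99998129e-01, -1.49633561e-03,  1.22613720e-03,
        -3.28694855e-04],
       [-1.58625203e-03, -2.71425226e-01,  9.62458223e-01,
        -1.27121838e-01],
       [ 0.00000000e+00,  0.00000000e+00,  0.00000000e+00,
         1.00000000e+00]])}
```

View pics/top0.png

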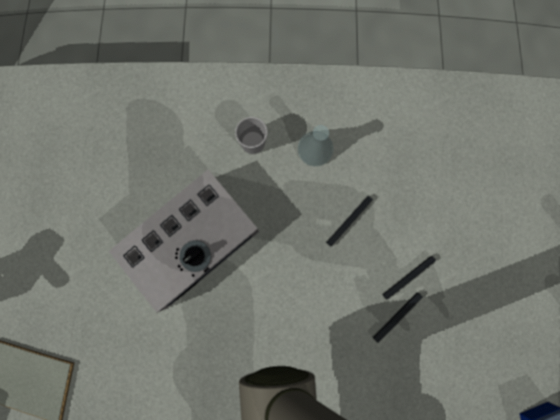

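View pics/side0.png

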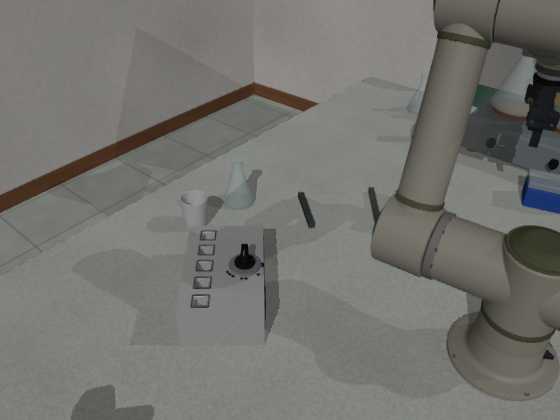

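```bash
cat > h.py <<'E'
from workcell import *
import cv2, numpy as np
from scipy.spatial.transform import Rotation as R
def rot(q): return R.from_quat([q[1],q[2],q[3],q[0]])
def cam(n,s=None):
    p=camera_params(n); K=np.array([[p['fx'],0,p['cx']],[0,p['fy'],p['cy']],[0,0,1]])
    if n=='wrist':
        s=s or sense(); T=np.eye(4);T[:3,:3]=rot(s['eef_rot']).as_matrix();T[:3,3]=s['eef_pos']
        M=T@p['mount']; return K,p['D'],M[:3,3],M[:3,:3]
    return K,p['D'],np.array(p['eye']),rot(p['rotation']).as_matrix()
def onplane(c,px,z):
    K,D,e,Rm=c; u=cv2.undistortPoints(np.array(px,float).reshape(-1,1,2),K,D).reshape(-1,2)
    d=np.c_[u,np.ones(len(u))]@Rm.T
    return e+d*((z-e[2])/d[:,2])[:,None]
def proj(c,X):
    K,D,e,Rm=c; X=(np.array(X,float).reshape(-1,3)-e)@Rm
    return cv2.projectPoints(X,np.zeros(3),np.zeros(3),K,D)[0].reshape(-1,2)
E
python3 - <<'E'
from h import *
im=cv2.imread('pics/top0.png')
c=cam('top')
print(onplane(c,[[0,0],[559,0],[559,419],[0,419],[280,210]],0))
print('tcp px',proj(c,[[0.16,-.5,.25]]))
cv2.imwrite('pics/topcrop.png',cv2.resize(im[160:320,90:270],None,fx=4,fy=3.7,interpolation=cv2.INTER_CUBIC))
hsv=cv2.cvtColor(im,cv2.COLOR_BGR2GRAY)
m=(hsv<60).astype(np.uint8)
cs,_=cv2.findContours(m,cv2.RETR_EXTERNAL,cv2.CHAIN_APPROX_NONE)
for k in cs:
    if cv2.contourArea(k)>60:
        (x,y),(w,h),a=cv2.minAreaRect(k); b=cv2.boxPoints(((x,y),(w,h),a))
        print(round(x),round(y),round(w,1),round(h,1),round(a), onplane(c,[[x,y]],.016)[0].round(4), onplane(c,b,.016)[:,:2].round(3).tolist())
E
```

```text
[[ 1.20214048  0.81774666  0.        ]
 [ 1.24359922 -0.75735359  0.        ]
 [ 0.11900418 -0.67769731  0.        ]
 [ 0.09610892  0.69744807  0.        ]
 [ 0.62514645  0.02355886  0.        ]]
tcp px [[556.05158018 445.07916946]]
540 410 17.0 39.0 90 [ 0.1507 -0.6104  0.016 ] [[0.175, -0.557], [0.168, -0.664], [0.125, -0.666], [0.134, -0.558]]
292 392 53.0 105.0 90 [ 0.2079 -0.0127  0.016 ] [[0.265, 0.107], [0.269, -0.131], [0.148, -0.133], [0.145, 0.105]]
41 355 83.8 24.9 35 [0.2683 0.5793 0.016 ] [[0.293, 0.69], [0.345, 0.653], [0.243, 0.475], [0.193, 0.509]]
397 317 8.5 64.3 45 [ 0.3813 -0.2508  0.016 ] [[0.336, -0.191], [0.441, -0.298], [0.427, -0.312], [0.323, -0.205]]
409 277 7.1 63.0 52 [ 0.4727 -0.2785  0.016 ] [[0.434, -0.215], [0.525, -0.333], [0.512, -0.344], [0.421, -0.225]]
134 257 10.6 13.6 53 [0.5056 0.3608 0.016 ] [[0.505, 0.381], [0.525, 0.356], [0.506, 0.34], [0.486, 0.365]]
196 255 22.0 29.0 90 [0.5144 0.2142 0.016 ] [[0.539, 0.249], [0.541, 0.181], [0.49, 0.18], [0.488, 0.247]]
152 241 14.7 14.2 51 [0.5446 0.3207 0.016 ] [[0.547, 0.345], [0.568, 0.32], [0.542, 0.297], [0.521, 0.322]]
211 267 7.6 118.7 50 [0.4879 0.1805 0.016 ] [[0.404, 0.288], [0.585, 0.085], [0.572, 0.073], [0.391, 0.276]]
170 226 14.5 14.2 51 [0.5809 0.2786 0.016 ] [[0.583, 0.303], [0.605, 0.277], [0.579, 0.255], [0.557, 0.28]]
188 210 14.8 13.4 45 [0.6186 0.2373 0.016 ] [[0.619, 0.261], [0.642, 0.24], [0.618, 0.214], [0.595, 0.235]]
350 221 6.6 62.4 42 [ 0.6017 -0.1387  0.016 ] [[0.552, -0.085], [0.663, -0.182], [0.653, -0.194], [0.542, -0.096]]
207 195 14.1 12.0 45 [0.6543 0.1958 0.016 ] [[0.656, 0.218], [0.676, 0.199], [0.653, 0.174], [0.632, 0.193]]
28 27 44.8 43.1 66 [1.0998 0.6998 0.016 ] [[1.142, 0.796], [1.188, 0.685], [1.061, 0.61], [1.015, 0.716]]
```

```bash
python3 -c "
import cv2
im=cv2.imread('pics/wrist0.png');cv2.imwrite('pics/w0v.png',im)
a=cv2.imread('pics/top0.png')[190:360,300:460];cv2.imwrite('pics/rods0.png',cv2.convertScaleAbs(cv2.resize(a,None,fx=3.5,fy=3.5),alpha=1.8))"
```

```text
(no output)
```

View pics/topcrop.png

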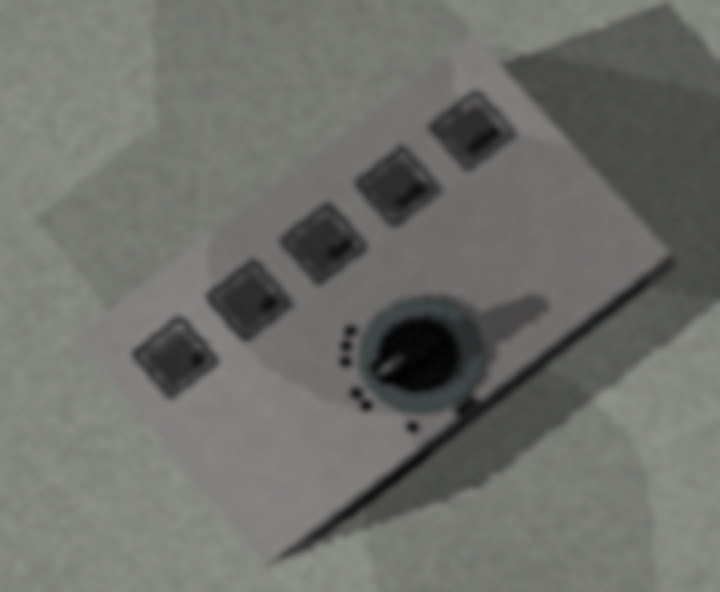

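View pics/wrist0.png

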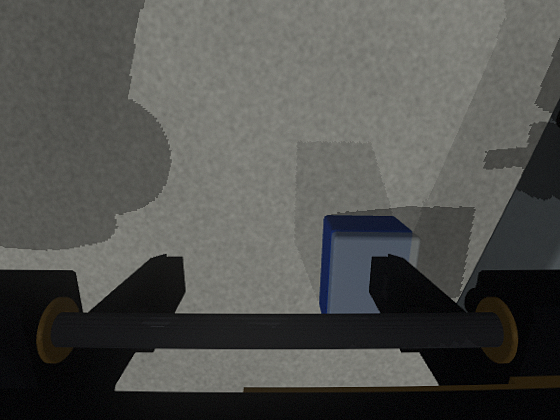

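View pics/rods0.png

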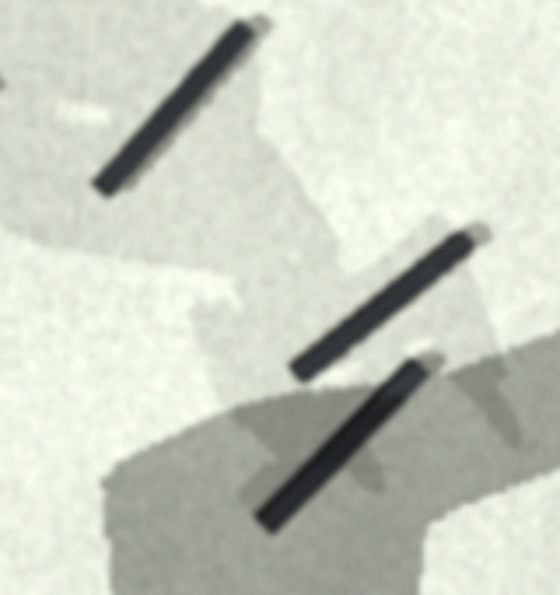

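```bash
python3 - <<'E'
from h import *
c=cam('top')
px=[[206.9,195],[188,210],[170.3,226],[152,241],[134,257]]
im=cv2.imread('pics/top0.png'); g=cv2.cvtColor(im,cv2.COLOR_BGR2GRAY)
W=onplane(c,px,.09)[:,:2]; print(W.round(4))
d=np.polyfit(np.arange(5)-2,W,1); print('step',np.linalg.norm(d[0]),'center well2',d[1])
yv=d[0]/np.linalg.norm(d[0]); xv=np.array([yv[1],-yv[0]])
print('x axis',xv,np.degrees(np.arctan2(xv[1],xv[0])))
o=d[1]-.04*xv; k=o-.045*xv; print('origin',o,'knob',k)
print('knob px',proj(c,[[*k,.127]]),proj(c,[[*k,.134]]))
# white line in crop coordinates (384,368) /4+90 ; /3.7+160
p=onplane(c,[[384/4+90,368/3.7+160],[375/4+90,373/3.7+160],[400/4+90,360/3.7+160]],.134)[:,:2]
for q in p:
    v=q-k; print(q, 'angle cw from -x', (np.arctan2(-xv[1],-xv[0])-np.arctan2(v[1],v[0]))%(2*np.pi))
s=cam('side'); print('side knob', proj(s,[[*k,.127]]),proj(s,np.c_[W,np.full(5,.09)]))
E
```

```text
[[0.6429 0.1837]
 [0.6092 0.2235]
 [0.5736 0.2605]
 [0.5403 0.299 ]
 [0.5048 0.3369]]
step 0.05147146848885557 center well2 [0.57416625 0.26069448]
x axis [0.74201054 0.67038822] 42.09703461707303
origin [0.54448583 0.23387895] knob [0.51109536 0.20371148]
knob px [[191.96576899 255.29649525]] [[191.32381961 255.20680428]]
[0.50218491 0.2142993 ] angle cw from -x 1.605945303277477
[0.4993232  0.21881189] angle cw from -x 1.6433557618065775
[0.50678329 0.20626087] angle cw from -x 1.2686721692573633
side knob [[242.94926722 251.09571447]] [[206.45502895 235.12725902]
 [204.2138449  249.85027311]
 [203.40310677 265.42574204]
 [201.26065406 282.08737683]
 [199.9541682  300.39346679]]
```

Request:
{"method": "arm_command", "body": {
  "increments": "0.025 0.03 0.01 0 0 0 0;0.025 0.03 0.01 0 0 0 0;0.025 0.03 0.01 0 0 0 0;0.025 0.03 0.01 0 0 0 0;0.025 0.03 0.01 0 0 0 0"
}}

```text
t: 0.57
eef_pos: [0.2854, -0.3465, 0.3043]
eef_rot: [-0.004, 0.989, 0.15, -0.001]
wrist_force: [0.9, -0.4, -0.2]
gripper_width: 0.998
```

Request:
{"method": "arm_command", "body": {
  "increments": "0.025 0.03 0 0 0 0 0;0.025 0.03 0 0 0 0 0;0.025 0.03 0 0 0 0 0;0.025 0.03 0 0 0 0 0;0.025 0.03 0 0 0 0 0"
}}

```text
t: 0.98
eef_pos: [0.4146, -0.188, 0.3066]
eef_rot: [-0.002, 0.989, 0.15, 0.0]
wrist_force: [-0.0, -0.8, -0.1]
gripper_width: 1.0
```

Request:
{"method": "arm_command", "body": {
  "increments": "0.004 0.04 0 0 0 0 0;0.004 0.04 0 0 0 0 0;0.004 0.04 0 0 0 0 0;0.004 0.04 0 0 0 0 0;0.004 0.04 0 0 0 0 0"
}}

```text
t: 1.4
eef_pos: [0.4361, 0.0192, 0.3053]
eef_rot: [-0.003, 0.989, 0.149, -0.0]
wrist_force: [0.0, 0.2, 0.0]
gripper_width: 0.999
```

Request:
{"method": "arm_command", "body": {
  "increments": "0.004 0.04 0 0 0 0 0;0.004 0.04 0 0 0 0 0;0.004 0.04 0 0 0 0 0;0.004 0.03 0 0 0 0 0;0 0 0 0 0 0 0"
}}

```text
t: 1.82
eef_pos: [0.4497, 0.1809, 0.3048]
eef_rot: [-0.004, 0.988, 0.152, -0.0]
wrist_force: [-0.3, -0.4, -0.3]
gripper_width: 1.001
```

```bash
cat >> h.py <<'E'
def log():
    s=sense()
    with open('fk.txt','a') as f: f.write(' '.join(map(str,[*s['joint_positions'],*s['eef_pos'],*s['eef_rot']]))+'\n')
    print('t%.2f'%s['t'],'pos',s['eef_pos'].round(4),'rot',s['eef_rot'].round(4),'q',s['joint_positions'].round(3),'F',s['wrist_force'].round(1),'g',round(s['gripper_width'],3))
    return s
def snap(n,name,scale=1):
    im=read_camera(n)[:,:,::-1].copy(); cv2.imwrite(f'pics/{name}.png',im); return im
E
python3 - <<'E'
from h import *
log(); snap('wrist','w1'); snap('top','t1')
E
```

```text
t1.82 pos [0.4497 0.1809 0.3048] rot [-3.600e-03  9.883e-01  1.524e-01 -4.000e-04] q [0.137 0.191 1.531 0.007 1.421 1.4  ] F [-0.3 -0.4 -0.3] g 1.001
```

View pics/w1.png

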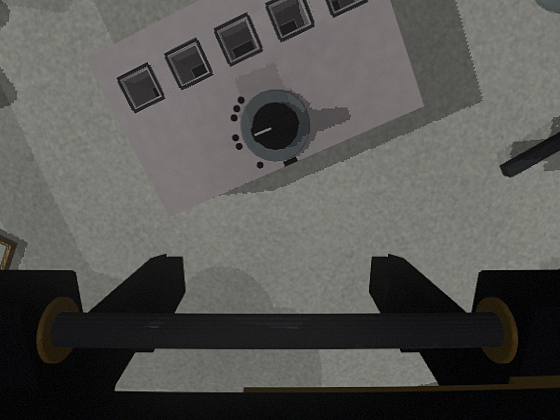

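```bash
python3 - <<'E'
from h import *
im=cv2.imread('pics/w1.png'); g=cv2.cvtColor(im,cv2.COLOR_BGR2GRAY)
s=sense(); c=cam('wrist',s); 
m=((g<75)).astype(np.uint8); m[240:]=0
m=cv2.morphologyEx(m,cv2.MORPH_CLOSE,np.ones((3,3)))
cs,_=cv2.findContours(m,cv2.RETR_EXTERNAL,cv2.CHAIN_APPROX_NONE)
pts=[]
for k in cs:
    if 600<cv2.contourArea(k)<6000:
        (x,y),(w,h),a=cv2.minAreaRect(k); print(round(x,1),round(y,1),round(w),round(h),round(a)); 
for px in ([[140.5,88],[188.5,63.5],[238.5,39.5],[290.5,17]],):
    print(onplane(c,px,.09)[:,:2].round(4))
print(onplane(c,[[255,134],[271,127]],.134)[:,:2])
print('knob pred',proj(c,[[.5111,.2037,.134],[.5111,.2037,.104]]), 'disc centre ~(275,125)',onplane(c,[[275,125]],.104))
z=cv2.resize(im[0:180,90:370],None,fx=2.8,fy=2.8,interpolation=cv2.INTER_CUBIC); cv2.imwrite('pics/w1z.png',z)
E
```

```text
533.1 148.7 32 78 57
278.2 124.8 75 75 41
140.8 87.6 40 37 63
188.6 63.7 41 38 63
238.0 39.0 42 40 65
290.1 14.7 43 40 68
[[0.5067 0.3338]
 [0.5414 0.2945]
 [0.5752 0.255 ]
 [0.6075 0.2149]]
[[0.4999842  0.21382541]
 [0.50966463 0.20240724]]
knob pred [[270.04700933 124.88463594]
 [270.8040336  124.55542695]] disc centre ~(275,125) [[0.5118873  0.19981596 0.104     ]]
```

View pics/w1z.png

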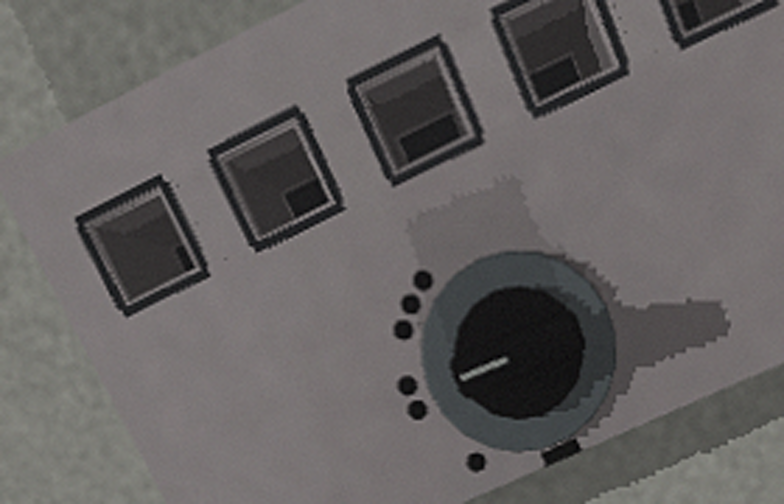

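```bash
python3 - <<'E'
from h import *
im=snap('side','s1'); cv2.imwrite('pics/s1z.png',cv2.resize(im[210:350,160:290],None,fx=5,fy=4.2,interpolation=cv2.INTER_CUBIC))
E
```

```text
(no output)
```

View pics/s1z.png

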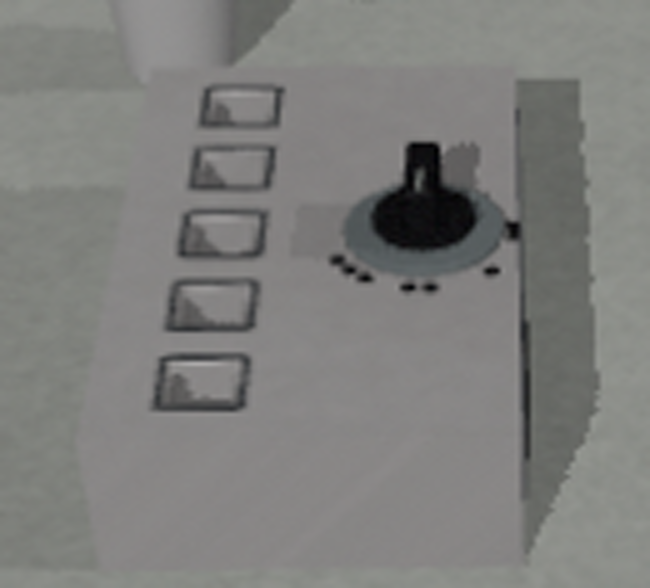

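```bash
python3 - <<'E'
from h import *
z=np.array([[241,106],[233,168],[223,234],[213,304],[201,382]],float)
px=z/[5,4.2]+[160,210]-0.4
W=onplane(cam('side'),px,.09)[:,:2];print(W.round(4))
print('base',onplane(cam('side'),[[424/5+160-.4,231/4.2+210-.4]],.098))
E
```

```text
[[0.6413 0.1809]
 [0.6065 0.22  ]
 [0.5726 0.2591]
 [0.5391 0.2975]
 [0.5047 0.3374]]
base [[0.50312149 0.20913419 0.098     ]]
```

Request:
{"method": "arm_command", "body": {
  "increments": "0.006 0.002 -0.005 0 0 -6.7 0;0.006 0.002 -0.005 0 0 -6.7 0;0.006 0.002 -0.005 0 0 -6.7 0;0.006 0.002 -0.005 0 0 -6.7 0;0.006 0.002 -0.005 0 0 -6.7 0"
}}

```text
t: 2.38
eef_pos: [0.4814, 0.1791, 0.2805]
eef_rot: [-0.002, 0.988, -0.157, 0.001]
wrist_force: [-0.4, 0.2, 0.4]
gripper_width: 1.004
```

Request:
{"method": "arm_command", "body": {
  "increments": "0.006 0.002 -0.005 0 0 -6.7 0;0.006 0.002 -0.005 0 0 -6.7 0;0.006 0.002 -0.005 0 0 -6.7 0;0.006 0.002 -0.005 0 0 -6.7 0;0.006 0.002 -0.005 0 0 -6.7 0"
}}

```text
t: 2.8
eef_pos: [0.514, 0.18, 0.2547]
eef_rot: [-0.001, 0.892, -0.453, 0.002]
wrist_force: [-0.1, -0.5, -0.3]
gripper_width: 0.995
```

```bash
cat >> h.py <<'E'
def tool(s):
    M=rot(s['eef_rot']).as_matrix(); a=np.degrees(np.arctan2(M[1,1],M[0,1]))
    print('tool x',M[:,0].round(3),'y',M[:,1].round(3),'z',M[:,2].round(3),'yaw of y %.1f'%a)
E
python3 - <<'E'
from h import *
s=log();tool(s); snap('wrist','w2')
E
```

```text
t2.80 pos [0.514  0.18   0.2547] rot [-8.000e-04  8.916e-01 -4.528e-01  2.100e-03] q [ 1.220e-01  3.560e-01  1.445e+00 -1.000e-03  1.336e+00  2.633e+00] F [-0.1 -0.5 -0.3] g 0.995
tool x [ 0.59  -0.807  0.003] y [-0.807 -0.59  -0.003] z [ 0.004 -0.    -1.   ] yaw of y -143.9
```

View pics/w2.png

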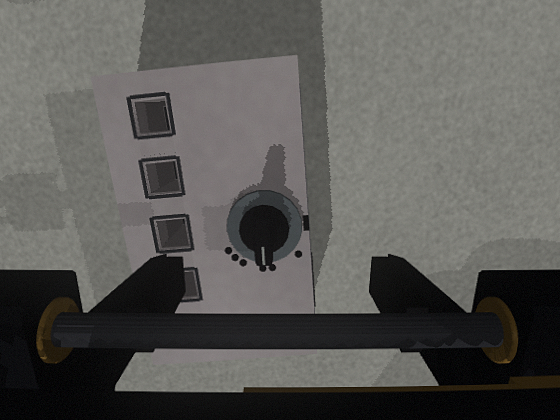

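```bash
python3 - <<'E'
from h import *
im=cv2.imread('pics/w2.png'); s=sense(); c=cam('wrist',s)
cv2.imwrite('pics/w2z.png',cv2.resize(im[180:290,200:330],None,fx=5,fy=5,interpolation=cv2.INTER_CUBIC))
W=onplane(c,[[151.5,116],[162.5,177],[172,233]],.09)[:,:2];print(W, 'x',np.degrees(np.arctan2(*(W[2]-W[0])[::-1]))-90)
E
```

```text
[[0.64283413 0.17973142]
 [0.60907443 0.21847065]
 [0.57588603 0.25771878]] x 40.64437751208382
```

View pics/w2z.png

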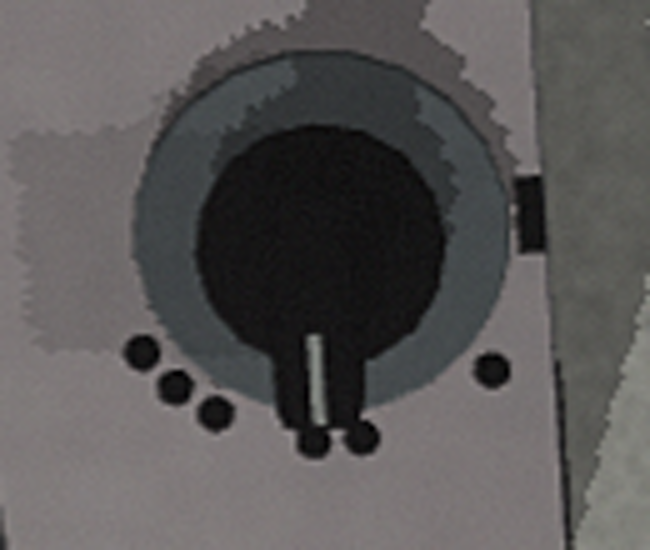

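Request:
{"method": "arm_command", "body": {
  "increments": "-0.004 0.022 -0.02 0 0 4.5 0;0 0 -0.02 0 0 0 0;0 0 -0.02 0 0 0 0;0 0 0 0 0 0 0"
}}

```text
t: 3.18
eef_pos: [0.5114, 0.1966, 0.1927]
eef_rot: [-0.001, 0.908, -0.419, 0.002]
wrist_force: [-0.7, -0.7, -0.3]
gripper_width: 0.999
```

```bash
python3 - <<'E'
from h import *
s=log();tool(s); snap('wrist','w3'); c=cam('wrist',s); print(proj(c,[[.510,.2025,.134],[.510,.2025,.104]]))
E
```

```text
t3.18 pos [0.5114 0.1966 0.1927] rot [-7.000e-04  9.081e-01 -4.188e-01  2.500e-03] q [ 1.540e-01  4.180e-01  1.524e+00 -2.000e-03  1.195e+00  2.590e+00] F [-0.7 -0.7 -0.3] g 0.999
tool x [ 0.649 -0.761  0.004] y [-0.761 -0.649 -0.003] z [ 0.005 -0.001 -1.   ] yaw of y -139.5
[[272.0118131  253.6330094 ]
 [272.68694974 237.1208558 ]]
```

View pics/w3.png

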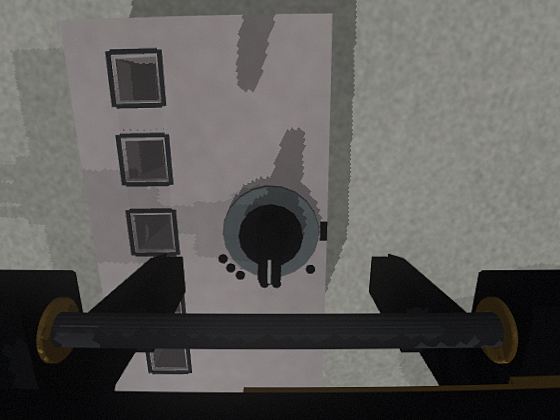

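Request:
{"method": "arm_command", "body": {
  "increments": "-0.001 0.006 -0.025 0 0 0 0;0 0 -0.02 0 0 0 0;0 0 -0.02 0 0 0 0;0 0 -0.002 0 0 0 0"
}}

```text
t: 3.57
eef_pos: [0.5146, 0.1995, 0.1331]
eef_rot: [-0.004, 0.908, -0.418, 0.008]
wrist_force: [-0.8, 0.6, 0.4]
gripper_width: 0.998
```

Request:
{"method": "arm_command", "body": {
  "increments": "0 0 0 0 0 0 1;0 0 0 0 0 0 1;0 0 0 0 0 0 1;0 0 0 0 0 0 1;0 0 0 0 0 0 1"
}}

```text
t: 3.98
eef_pos: [0.5175, 0.1981, 0.1401]
eef_rot: [-0.007, 0.908, -0.418, 0.012]
wrist_force: [-0.4, -0.2, 0.5]
gripper_width: 0.645
```

Request:
{"method": "arm_command", "body": {
  "increments": "0 0 0 0 0 0 1;0 0 0 0 0 0 1;0 0 0 0 0 0 1"
}}

```text
t: 4.23
eef_pos: [0.5181, 0.1982, 0.1417]
eef_rot: [-0.007, 0.908, -0.418, 0.013]
wrist_force: [-0.1, 0.8, 0.8]
gripper_width: 0.418
```

```bash
python3 - <<'E'
from h import *
s=log();tool(s)
E
```

```text
t4.23 pos [0.5181 0.1982 0.1417] rot [-0.0072  0.9082 -0.4182  0.0131] q [ 0.155  0.479  1.577 -0.003  1.055  2.59 ] F [-0.1  0.8  0.8] g 0.418
tool x [ 0.65  -0.76   0.018] y [-0.759 -0.65  -0.024] z [ 0.03   0.002 -1.   ] yaw of y -139.4
```

Request:
{"method": "arm_command", "body": {
  "increments": "-0.008 0.0045 -0.015 0 1.7 0 0.5;0 0 -0.002 0 0 0 0.5"
}}

```text
t: 4.4
eef_pos: [0.5095, 0.203, 0.1239]
eef_rot: [-0.001, 0.908, -0.418, -0.001]
wrist_force: [0.4, 0.3, -0.2]
gripper_width: 0.493
```

```bash
python3 - <<'E'
from h import *
s=log();tool(s)
E
```

```text
t4.40 pos [0.5095 0.203  0.1239] rot [-8.000e-04  9.083e-01 -4.184e-01 -1.100e-03] q [0.164 0.503 1.592 0.003 1.047 2.597] F [ 0.4  0.3 -0.2] g 0.493
tool x [ 0.65  -0.76  -0.003] y [-0.76 -0.65 -0.  ] z [-0.001  0.002 -1.   ] yaw of y -139.5
```

Request:
{"method": "arm_command", "body": {
  "increments": "0 0 0.002 0 0 0 1;0 0 0 0 0 0 1;0 0 0 0 0 0 1"
}}

```text
t: 4.65
eef_pos: [0.5085, 0.2034, 0.1242]
eef_rot: [0.0, 0.908, -0.418, -0.003]
wrist_force: [-0.8, 0.4, 1.1]
gripper_width: 0.299
```

Request:
{"method": "arm_command", "body": {
  "increments": "0 0 0 0 0 0 1;0 0 0 0 0 0 1;0 0 0 0 0 0 1"
}}

```text
t: 4.9
eef_pos: [0.5103, 0.2051, 0.1242]
eef_rot: [-0.003, 0.908, -0.418, -0.001]
wrist_force: [-5.2, -5.1, 1.4]
gripper_width: 0.159
```

Request:
{"method": "arm_command", "body": {
  "increments": "0 0 0.001 0 0 7 1;0 0 0 0 0 7 1;0 0 0 0 0 7 1;0 0 0 0 0 7 1;0 0 0 0 0 7 1"
}}

```text
t: 5.32
eef_pos: [0.5098, 0.2042, 0.1242]
eef_rot: [-0.001, 0.993, -0.119, -0.002]
wrist_force: [0.2, 0.1, -1.4]
gripper_width: 0.153
```

```bash
python3 - <<'E'
from h import *
s=log();tool(s)
E
```

```text
t5.32 pos [0.5098 0.2042 0.1242] rot [-0.001   0.9929 -0.119  -0.0025] q [0.166 0.505 1.588 0.004 1.053 1.973] F [ 0.2  0.1 -1.4] g 0.153
tool x [ 0.972 -0.236 -0.005] y [-0.236 -0.972 -0.001] z [-0.005  0.003 -1.   ] yaw of y -103.7
```

Request:
{"method": "arm_command", "body": {
  "increments": "0 0 0 0 0 7 1;0 0 0 0 0 7 1;0 0 0 0 0 7 1;0 0 0 0 0 7 1;0 0 0 0 0 7 1"
}}

```text
t: 5.73
eef_pos: [0.51, 0.2032, 0.1243]
eef_rot: [0.001, 0.981, 0.192, -0.003]
wrist_force: [0.9, -0.4, -1.8]
gripper_width: 0.157
```

Request:
{"method": "arm_command", "body": {
  "increments": "0 0 0 0 0 7 1;0 0 0 0 0 7 1;0 0 0 0 0 3 1;0 0 0 0 0 0 1"
}}

```text
t: 6.07
eef_pos: [0.5102, 0.2028, 0.1242]
eef_rot: [0.001, 0.94, 0.342, -0.002]
wrist_force: [-0.2, 1.0, -1.1]
gripper_width: 0.154
```

```bash
python3 - <<'E'
from h import *
s=log();tool(s); print(s['wrist_torque'])
E
```

```text
t6.07 pos [0.5102 0.2028 0.1242] rot [ 0.0013  0.9399  0.3416 -0.0021] q [ 0.166  0.505  1.587 -0.004  1.053  1.042] F [-0.2  1.  -1.1] g 0.154
tool x [ 0.767  0.642 -0.005] y [ 0.642 -0.767  0.001] z [-0.003 -0.004 -1.   ] yaw of y -50.1
[ 0.03526957 -0.09279901  0.02551677]
```

Request:
{"method": "arm_command", "body": {
  "increments": "0 0 0 0 0 0 0.5;0 0 0 0 0 0 0.5;0 0 0.003 0 0 0 0.5;0 0 0.03 0 0 0 0.5;0 0 0.03 0 0 0 0.5"
}}

```text
t: 6.48
eef_pos: [0.5078, 0.2021, 0.1844]
eef_rot: [0.001, 0.941, 0.338, -0.007]
wrist_force: [-0.1, -0.2, 0.6]
gripper_width: 0.495
```

Request:
{"method": "arm_command", "body": {
  "increments": "0 0 0.03 0 0 0 0.5;0 0 0.03 0 0 0 0.5;0 0 0.03 0 0 0 0.5;-0.01 -0.03 0 0 0 0 0.5;0 0 0 0 0 0 0.5"
}}

```text
t: 6.9
eef_pos: [0.498, 0.1716, 0.2863]
eef_rot: [0.002, 0.942, 0.336, -0.003]
wrist_force: [-0.1, -0.2, -0.4]
gripper_width: 0.498
```

```bash
python3 - <<'E'
from h import *
s=log();tool(s); snap('wrist','w4'); snap('top','t4'); im=cv2.imread('pics/t4.png');cv2.imwrite('pics/t4b.png',cv2.convertScaleAbs(im,alpha=1.6))
E
```

```text
t6.90 pos [0.498  0.1716 0.2863] rot [ 0.0019  0.9419  0.3358 -0.0025] q [ 0.111  0.3    1.44  -0.005  1.406  0.998] F [-0.1 -0.2 -0.4] g 0.498
tool x [ 0.774  0.633 -0.006] y [ 0.633 -0.774  0.002] z [-0.003 -0.005 -1.   ] yaw of y -50.8
```

View pics/w4.png

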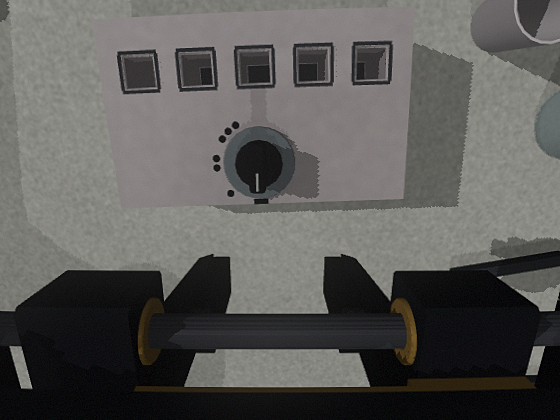

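View pics/t4b.png

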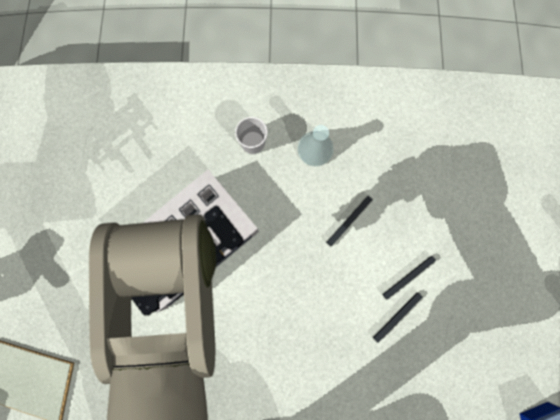

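Request:
{"method": "arm_command", "body": {
  "increments": "-0.008 -0.038 0.01 0 5 0 0;-0.008 -0.038 0.01 0 5 0 0;-0.008 -0.038 0 0 5 0 0;-0.008 -0.038 0 0 5 0 0;-0.008 -0.038 0 0 5 0 0"
}}

```text
t: 7.42
eef_pos: [0.4555, -0.0145, 0.3072]
eef_rot: [-0.077, 0.916, 0.332, -0.212]
wrist_force: [1.2, 0.5, -0.4]
gripper_width: 0.856
```

```bash
python3 - <<'E'
from h import *
s=log();tool(s)
E
```

```text
t7.42 pos [ 0.4555 -0.0145  0.3072] rot [-0.0766  0.9157  0.3324 -0.2124] q [-0.236  0.366  1.355 -0.109  1.863  0.63 ] F [ 1.2  0.5 -0.4] g 0.856
tool x [ 0.689  0.641 -0.338] y [ 0.576 -0.767 -0.281] z [-0.44  -0.001 -0.898] yaw of y -53.1
```

Request:
{"method": "arm_command", "body": {
  "increments": "-0.008 -0.038 0 5 -5 0 0;-0.008 -0.038 0 5 -5 0 0;-0.008 -0.038 0 5 -5 0 0;-0.008 -0.038 0 5 -5 0 0;-0.008 -0.038 0 5 -5 0 0"
}}

```text
t: 7.83
eef_pos: [0.4161, -0.2098, 0.3019]
eef_rot: [-0.201, 0.899, 0.383, 0.066]
wrist_force: [0.8, 0.2, -0.0]
gripper_width: 0.999
```

```bash
python3 - <<'E'
from h import *
s=log();tool(s)
E
```

```text
t7.83 pos [ 0.4161 -0.2098  0.3019] rot [-0.201   0.8991  0.3832  0.066 ] q [-0.847  0.29   1.466  0.252  1.731 -0.085] F [ 0.8  0.2 -0. ] g 0.999
tool x [0.698 0.662 0.273] y [ 0.716 -0.626 -0.311] z [-0.035  0.412 -0.91 ] yaw of y -41.2
```

Request:
{"method": "arm_command", "body": {
  "increments": "0 0 0 -6 -4 3 0;0 0 0 -6 -4 3 0;0 0 0 -6 -4 3 0;0 0 0 -6 -4 3 0;0 0 0 -6 -4 3 0"
}}

```text
t: 8.25
eef_pos: [0.4113, -0.2276, 0.2962]
eef_rot: [0.075, 0.853, 0.507, 0.095]
wrist_force: [-0.0, -0.7, 0.6]
gripper_width: 0.997
```

```bash
python3 - <<'E'
from h import *
s=log();tool(s)
E
```

```text
t8.25 pos [ 0.4113 -0.2276  0.2962] rot [0.0748 0.8535 0.5069 0.095 ] q [-0.835  0.051  1.73   0.169  1.18  -0.386] F [-0.  -0.7  0.6] g 0.997
tool x [0.468 0.88  0.086] y [ 0.851 -0.475  0.224] z [ 0.238 -0.031 -0.971] yaw of y -29.2
```

Request:
{"method": "arm_command", "body": {
  "increments": "0 0 0 -6 4 0 0;0 0 0 -6 4 0 0;0 0 0 -4 4 0 0;0 0 0 -4 4 0 0;0 0 0 0 0 0 0"
}}

```text
t: 8.67
eef_pos: [0.4114, -0.2257, 0.296]
eef_rot: [0.157, 0.829, 0.524, -0.118]
wrist_force: [-0.0, 0.3, -0.8]
gripper_width: 1.0
```

```bash
python3 - <<'E'
from h import *
s=log();tool(s)
E
```

```text
t8.67 pos [ 0.4114 -0.2257  0.296 ] rot [ 0.1567  0.8286  0.5244 -0.118 ] q [-0.585  0.108  1.696 -0.375  1.165 -0.023] F [-0.   0.3 -0.8] g 1.0
tool x [ 0.422  0.832 -0.36 ] y [ 0.906 -0.401  0.136] z [-0.031 -0.383 -0.923] yaw of y -23.9
```

```bash
cat > kin.py <<'E'
import numpy as np, json, os
from scipy.spatial.transform import Rotation as R
from scipy.optimize import least_squares
LO=np.array([-2.94,-.97,.19,-1.23,.02,-2.88]);HI=np.array([2.94,2.17,2.56,4.37,3.11,2.88])
# params: ox,oy(lateral),h, L1, fx(fore offset), L2(along forearm), d6
def fk(q,p,s4=1,c6=0.):
    Rz=lambda a:R.from_euler('z',a); Ry=lambda a:R.from_euler('y',a)
    A=Rz(q[0]); B=A*Ry(q[1]); C=B*Ry(q[2]); D=C*Rz(s4*q[3]); E=D*Ry(q[4]); F=E*Rz(q[5]+c6)
    pos=A.apply([p[0],p[1],p[2]])+B.apply([0,0,p[3]])+C.apply([p[4],0,p[5]])+E.apply([p[7],p[8],p[6]])
    return pos,F
E
python3 - <<'E'
from kin import *
d=np.loadtxt('fk.txt'); Q=d[:,:6];P=d[:,6:9];Rm=R.from_quat(d[:,[10,11,12,9]])
for s4 in(1,-1):
    f=lambda x:np.concatenate([(Rm[i].inv()*fk(Q[i],np.zeros(9),s4,x[0])[1]).as_rotvec() for i in range(len(Q))])
    for c0 in (0,1.57,3.14,-1.57):
        r=least_squares(f,[c0]); print(s4,r.x,r.cost)
E
```

```text
1 [1.57079633] 8.64967870124603e-31
1 [1.57079633] 1.072704320358924e-23
1 [1.57079633] 8.64967870124603e-31
1 [1.57079633] 8.64967870124603e-31
-1 [1.55516323] 0.4883949305879602
-1 [1.55516326] 0.48839493058796346
-1 [1.55516328] 0.48839493058797173
-1 [1.55516321] 0.48839493058796296
```

Orientation model is exact. Now position, and an IK.

```bash
python3 - <<'E'
from kin import *
d=np.loadtxt('fk.txt'); Q=d[:,:6];P=d[:,6:9]
f=lambda p:np.concatenate([fk(Q[i],p)[0]-P[i] for i in range(len(Q))])
r=least_squares(f,[0,.1,.4,.4,0,.4,.25,0,0]); print(r.x.round(4),np.abs(r.fun).max(), len(Q), np.linalg.svd(r.jac)[1])
np.savetxt('p.txt',r.x)
E
cat >> kin.py <<'E'
PP=np.loadtxt('p.txt') if os.path.exists('p.txt') else None
def ik(pos,Rt,n=30,seed=0,q0=None):
    rng=np.random.default_rng(seed); out=[]
    f=lambda q:np.r_[(fk(q,PP,1,np.pi/2)[0]-pos)*5,(Rt.inv()*fk(q,PP,1,np.pi/2)[1]).as_rotvec()]
    starts=([q0] if q0 is not None else [])+[LO+(HI-LO)*rng.random(6) for _ in range(n)]
    for s in starts:
        r=least_squares(f,np.clip(s,LO+.01,HI-.01),bounds=(LO,HI))
        if r.cost<1e-7 and not any(np.allclose(r.x,o,atol=.02) for o in out): out.append(r.x)
    return out
E
```

```text
[-0.      0.1163  0.2013  0.4389  0.039   0.3975  0.2292 -0.      0.    ] 3.520429503467426e-10 12 [6.87391088 5.95965527 4.88658795 0.76060441 0.64085205 0.36950499
 0.34915583 0.26445208 0.18848711]
```

```bash
cat > plan.py <<'E'
from kin import *
th=np.radians(30)
def tool_R(u,n_cam,horizontal=True):
    pass
def Rbench(uaz,cam=-1,th=th):
    u=np.array([np.cos(uaz),np.sin(uaz),0]);Z=np.array([0,0,1.])
    z=np.sin(th)*u-np.cos(th)*Z; x=cam*(np.cos(th)*u+np.sin(th)*Z); y=np.cross(z,x)
    return R.from_matrix(np.c_[x,y,z])
def Rins(waz,cam=-1,th=th):  # cam=-1: tool x up
    w=np.array([np.cos(waz),np.sin(waz),0]);Z=np.array([0,0,1.])
    z=-np.sin(th)*Z+np.cos(th)*w; x=cam*(-np.cos(th)*Z-np.sin(th)*w); y=np.cross(z,x)
    return R.from_matrix(np.c_[x,y,z])
xc=np.radians(41.1); X=np.array([np.cos(xc),np.sin(xc)]);Y=np.array([-X[1],X[0]])
W2=np.array([.5743,.2583]); wells=[W2+(i-2)*.052*Y for i in range(5)]
E
python3 - <<'E'
from plan import *
print([w.round(4).tolist() for w in wells])
for i in (0,2,4):
  for off in (-90,-45,-20,0,20,45,90):
    waz=xc+np.radians(off)
    for cam in(-1,1):
      Rt=Rins(waz,cam); w=np.array([np.cos(waz),np.sin(waz)]); res=[]
      for z in (.157,.255):
        pos=np.r_[wells[i]-.016*w,z]; o=ik(pos,Rt,14); res.append([s.round(2).tolist() for s in o])
      print(i,off,'cam',cam,[len(r) for r in res],res[0][:2], res[1][:1])
E
```

```text
[[0.6427, 0.1799], [0.6085, 0.2191], [0.5743, 0.2583], [0.5401, 0.2975], [0.5059, 0.3367]]
0 -90 cam -1 [0, 0] [] []
0 -90 cam 1 [0, 1] [] [[0.4, 0.6, 1.38, -1.17, 1.11, 0.23]]
0 -45 cam -1 [1, 0] [[0.18, 0.5, 1.88, 3.81, 0.34, -2.09]] []
0 -45 cam 1 [1, 0] [[0.18, 0.5, 1.88, 3.81, 0.34, 1.05]] []
0 -20 cam -1 [1, 1] [[-0.03, 0.47, 1.93, 2.22, 0.43, -0.9]] [[-0.03, 0.3, 1.86, 1.63, 0.34, -0.28]]
0 -20 cam 1 [1, 1] [[-0.03, 0.47, 1.93, 2.22, 0.43, 2.24]] [[-0.03, 0.3, 1.86, 1.63, 0.34, 2.87]]
0 0 cam -1 [1, 1] [[-0.16, 0.52, 1.85, 1.64, 0.73, -0.63]] [[-0.16, 0.35, 1.78, 1.38, 0.75, -0.28]]
0 0 cam 1 [1, 1] [[-0.16, 0.52, 1.85, 1.64, 0.73, 2.51]] [[-0.16, 0.35, 1.78, 1.38, 0.75, 2.86]]
0 20 cam -1 [1, 1] [[-0.23, 0.61, 1.67, 1.31, 1.04, -0.57]] [[-0.23, 0.46, 1.61, 1.2, 1.11, -0.34]]
0 20 cam 1 [1, 1] [[-0.23, 0.61, 1.67, 1.31, 1.04, 2.57]] [[-0.23, 0.46, 1.61, 1.2, 1.11, 2.8]]
0 45 cam -1 [1, 1] [[-0.24, 0.76, 1.37, 1.04, 1.43, -0.57]] [[-0.24, 0.64, 1.31, 1.02, 1.52, -0.41]]
0 45 cam 1 [1, 1] [[-0.24, 0.76, 1.37, 1.04, 1.43, 2.57]] [[-0.24, 0.64, 1.31, 1.02, 1.52, 2.73]]
0 90 cam -1
[... 1987 characters left out ...]
, 2.01, 1.66, 0.43, -0.37]]
4 0 cam 1 [1, 1] [[0.22, 0.38, 2.09, 2.18, 0.53, 2.19]] [[0.22, 0.18, 2.01, 1.66, 0.43, 2.78]]
4 20 cam -1 [1, 1] [[0.08, 0.43, 2.0, 1.63, 0.81, -0.73]] [[0.08, 0.25, 1.93, 1.38, 0.83, -0.37]]
4 20 cam 1 [1, 1] [[0.08, 0.43, 2.0, 1.63, 0.81, 2.42]] [[0.08, 0.25, 1.93, 1.38, 0.83, 2.78]]
4 45 cam -1 [1, 1] [[0.01, 0.56, 1.77, 1.22, 1.16, -0.67]] [[0.01, 0.4, 1.71, 1.14, 1.25, -0.44]]
4 45 cam 1 [1, 1] [[0.01, 0.56, 1.77, 1.22, 1.16, 2.48]] [[0.01, 0.4, 1.71, 1.14, 1.25, 2.7]]
4 90 cam -1 [1, 1] [[0.09, 0.84, 1.22, 0.8, 1.79, -0.75]] [[0.09, 0.73, 1.15, 0.84, 1.91, -0.61]]
4 90 cam 1 [1, 1] [[0.09, 0.84, 1.22, 0.8, 1.79, 2.39]] [[0.09, 0.73, 1.15, 0.84, 1.91, 2.53]]
```

```bash
cat >> plan.py <<'E'
def path(P0,R0,P1,R1,q0,n=16,leg=None):
    """linear pos + slerp, IK continuity; returns list of q or None"""
    rv=(R1*R0.inv()).as_rotvec(); q=q0; out=[]
    for k in range(1,n+1):
        a=k/n; Rt=R.from_rotvec(rv*a)*R0; pos=P0+(P1-P0)*a
        f=lambda q:np.r_[(fk(q,PP,1,np.pi/2)[0]-pos)*5,(Rt.inv()*fk(q,PP,1,np.pi/2)[1]).as_rotvec()]
        r=least_squares(f,np.clip(q,LO+1e-3,HI-1e-3),bounds=(LO,HI))
        if r.cost>1e-6: return out,a
        out.append(r.x); q=r.x
    return out,1.0
E
cat > rods.py <<'E'
from h import *
def rods_top(im,z=.013):
    c=cam('top'); g=cv2.cvtColor(im,cv2.COLOR_BGR2GRAY)
    m=(g<60).astype(np.uint8); cs,_=cv2.findContours(m,cv2.RETR_EXTERNAL,cv2.CHAIN_APPROX_NONE); out=[]
    for k in cs:
        (x,y),(w,h),a=cv2.minAreaRect(k)
        if max(w,h)<50 or max(w,h)>80 or min(w,h)>14 or cv2.contourArea(k)<200: continue
        p=k[:,0,:].astype(float); vx,vy,x0,y0=cv2.fitLine(k,cv2.DIST_L2,0,.01,.01).ravel()
        t=(p-[x0,y0])@[vx,vy]; e=np.array([[x0,y0]+t.min()*np.array([vx,vy]),[x0,y0]+t.max()*np.array([vx,vy])])
        E=onplane(c,e,z)[:,:2]; out.append((E.mean(0),np.degrees(np.arctan2(*(E[1]-E[0])[::-1]))%180,np.linalg.norm(E[1]-E[0])))
    return out
E
python3 - <<'E'
from rods import *; from plan import *
s=log(); im=snap('top','t5')
rs=rods_top(im)
for c,a,l in rs:
    print(c.round(4),round(a,1),round(l,4))
    for az in (a,a+180):
        uaz=np.radians(az); u=np.array([np.cos(uaz),np.sin(uaz)])
        for cm in (-1,):
            o=ik(np.r_[c-u*(.058+.009),.023],Rbench(uaz,cm),12)
            print('  u',round(az%360),[x.round(2).tolist() for x in o])
            for q in o:
              for i in (0,4):
                p1=c-u*.067; 
                # lift straight then go
                o2=ik(np.r_[p1,.30],Rbench(uaz,cm),0,q0=q)
                if not o2: print('nolift'); continue
                w=X; r,fr=path(np.r_[p1,.30],Rbench(uaz,cm),np.r_[wells[i]-.016*X,.27],Rins(xc,-1),o2[0])
                mx=np.abs(np.diff(np.array([o2[0]]+r),axis=0)).max(0) if r else 0
                print('     well',i,'frac',fr,'end',r[-1].round(2) if r else None,'maxstep',np.round(mx,2), 'rot',np.degrees(np.linalg.norm((Rins(xc,-1)*Rbench(uaz,cm).inv()).as_rotvec())).round())
E
```

```text
t8.67 pos [ 0.4114 -0.2257  0.296 ] rot [ 0.1567  0.8286  0.5244 -0.118 ] q [-0.585  0.108  1.696 -0.375  1.165 -0.023] F [-0.   0.3 -0.8] g 1.0
[ 0.6028 -0.1396] 138.5 0.1483
  u 139 [[-0.49, 1.17, 0.69, 0.12, 1.79, 1.8]]
     well 0 frac 1.0 end [-0.16  0.33  1.76  1.34  0.76 -0.23] maxstep [0.02 0.14 0.25 0.16 0.2  0.23] rot 116.0
     well 4 frac 1.0 end [ 0.22  0.15  2.    1.57  0.43 -0.26] maxstep [0.06 0.18 0.34 0.3  0.24 0.36] rot 116.0
  u 319 [[-0.29, 0.6, 1.91, -0.95, 0.26, -0.26]]
     well 0 frac 1.0 end [-0.16  0.33  1.76  1.34  0.76 -0.23] maxstep [0.03 0.02 0.04 0.16 0.06 0.07] rot 124.0
     well 4 frac 1.0 end [ 0.22  0.15  2.    1.57  0.43 -0.26] maxstep [0.07 0.02 0.04 0.28 0.09 0.12] rot 124.0
```

View pics/t5.png

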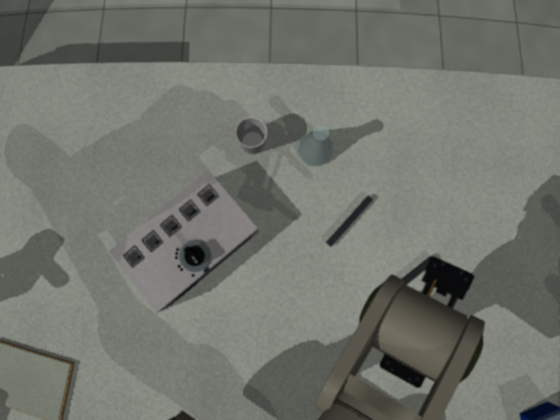

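```bash
cat > go.py <<'E'
from h import *; from plan import *
def go(P1,R1,s=None):
    s=s or sense(); R0=rot(s['eef_rot']); P0=s['eef_pos']
    dp=P1-P0; rv=np.degrees((R1*R0.inv()).as_rotvec()); n=int(np.ceil(max(np.linalg.norm(rv)/6.8,np.abs(dp).max()/.038,1)))
    r,fr=path(P0,R0,P1,R1,s['joint_positions'],n)
    q=np.array([s['joint_positions']]+r)
    print('now',P0.round(4),'dp',dp.round(4),'rv',rv.round(1),'|rv|',np.linalg.norm(rv).round(1),'rows',n,'per row',np.r_[dp/n,rv/n].round(4).tolist())
    print('  path frac',fr,'end q',q[-1].round(2),'maxstep',np.abs(np.diff(q,axis=0)).max(0).round(2))
E
cat > t.py <<'E'
from go import *
uaz=np.radians(318.5); u=np.array([np.cos(uaz),np.sin(uaz)]); c=np.array([.6028,-.1396])
go(np.r_[c-u*.067,.10],Rbench(uaz))
E
python3 t.py
```

```text
now [ 0.4114 -0.2258  0.296 ] dp [ 0.1412  0.1306 -0.196 ] rv [-11.1   6.2  71.5] |rv| 72.6 rows 11 per row [0.0128, 0.0119, -0.0178, -1.0122, 0.5618, 6.5018]
  path frac 1.0 end q [-0.29  0.44  1.88 -0.57  0.4  -0.66] maxstep [0.04 0.04 0.03 0.02 0.07 0.07]
```

Request:
{"method": "arm_command", "body": {
  "increments": "0.013 0.012 -0.012 -1 0.6 6.5 0;0.013 0.012 -0.012 -1 0.6 6.5 0;0.013 0.012 -0.012 -1 0.6 6.5 0;0.013 0.012 -0.012 -1 0.6 6.5 0;0.013 0.012 -0.012 -1 0.6 6.5 0"
}}

```text
t: 9.13
eef_pos: [0.4792, -0.1658, 0.2351]
eef_rot: [0.204, 0.635, 0.738, -0.103]
wrist_force: [0.4, -0.2, 0.3]
gripper_width: 1.002
```

Request:
{"method": "arm_command", "body": {
  "increments": "0.013 0.012 -0.012 -1 0.6 6.5 0;0.013 0.012 -0.012 -1 0.6 6.5 0;0.013 0.012 -0.012 -1 0.6 6.5 0;0.013 0.012 -0.012 -1 0.6 6.5 0;0.013 0.012 -0.012 -1 0.6 6.5 0"
}}

```text
t: 9.55
eef_pos: [0.5464, -0.1046, 0.1717]
eef_rot: [0.232, 0.384, 0.89, -0.083]
wrist_force: [0.5, 0.3, 0.3]
gripper_width: 0.998
```

```bash
python3 t.py; python3 -c "
from rods import *
tool(log()); snap('wrist','w6'); im=snap('top','t6')
for r in rods_top(im): print(r)"
```

```text
now [ 0.5464 -0.1046  0.1717] dp [ 0.0063  0.0094 -0.0717] rv [-2.3  0.2  4.7] |rv| 5.2 rows 2 per row [0.0031, 0.0047, -0.0358, -1.1614, 0.0766, 2.3426]
  path frac 1.0 end q [-0.29  0.44  1.88 -0.57  0.4  -0.66] maxstep [0.01 0.07 0.03 0.12 0.1  0.09]
t9.55 pos [ 0.5464 -0.1046  0.1717] rot [ 0.2323  0.3838  0.8899 -0.0827] q [-0.316  0.318  1.816 -0.374  0.581 -0.802] F [0.5 0.3 0.3] g 0.998
tool x [-0.597  0.645 -0.477] y [0.722 0.692 0.031] z [ 0.35  -0.326 -0.878] yaw of y 43.8
(array([ 0.38063021, -0.25165511]), np.float64(134.52079602340584), np.float64(0.1479804100437247))
(array([ 0.47324368, -0.27988297]), np.float64(127.8104005282838), np.float64(0.14898922075668622))
```

View pics/w6.png

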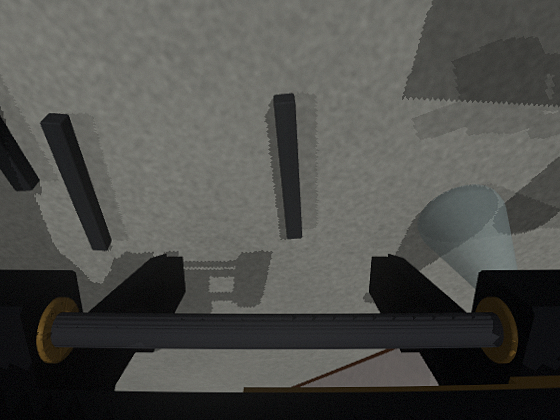

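```bash
python3 - <<'E'
from h import *
c=cam('wrist',sense())
E=onplane(c,[[284.5,103],[291,237]],.016)[:,:2]; print(E,np.linalg.norm(E[1]-E[0]),E.mean(0),np.degrees(np.arctan2(*(E[1]-E[0])[::-1])))
im=cv2.imread('pics/w6.png'); cv2.imwrite('pics/w6z.png',cv2.resize(im[80:250,240:340],None,fx=5,fy=3.5,interpolation=cv2.INTER_CUBIC))
E
```

```text
[[ 0.54519533 -0.08986869]
 [ 0.65130013 -0.1885495 ]] 0.14490040889353586 [ 0.59824773 -0.13920909] -42.923794199538555
```

View pics/w6z.png

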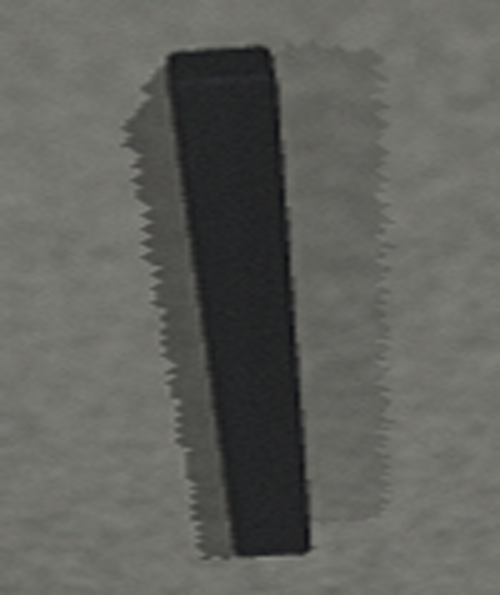

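```bash
python3 - <<'E'
from go import *
c=cam('wrist',sense())
E=onplane(c,[[284.8,102.3],[294.3,238]],.016)[:,:2]; d=E[1]-E[0];a=np.arctan2(d[1],d[0]);print(E,np.linalg.norm(d),E.mean(0),np.degrees(a))
m=(E.mean(0)+[.6028,-.1396])/2; print(m)
E
```

```text
[[ 0.54497829 -0.08933499]
 [ 0.6549187  -0.18735605]] 0.14729230555805026 [ 0.59994849 -0.13834552] -41.719672684059965
[ 0.60137425 -0.13897276]
```

```bash
cat > t.py <<'E'
from go import *
uaz=np.radians(318.4); u=np.array([np.cos(uaz),np.sin(uaz)]); c=np.array([.6015,-.139])
go(np.r_[c-u*.065,.06],Rbench(uaz)); go(np.r_[c-u*.065,.024],Rbench(uaz))
E
python3 t.py
```

```text
now [ 0.5456 -0.1044  0.1704] dp [ 0.0073  0.0086 -0.1104] rv [-2.4 -0.   4.8] |rv| 5.3 rows 3 per row [0.0024, 0.0029, -0.0368, -0.7996, -0.0076, 1.5913]
  path frac 1.0 end q [-0.29  0.52  1.9  -0.73  0.32 -0.49] maxstep [0.01 0.07 0.03 0.17 0.09 0.15]
now [ 0.5456 -0.1044  0.1704] dp [ 0.0073  0.0086 -0.1464] rv [-2.4 -0.   4.8] |rv| 5.3 rows 4 per row [0.0018, 0.0021, -0.0366, -0.5997, -0.0057, 1.1935]
  path frac 1.0 end q [-0.29  0.6   1.9  -0.94  0.26 -0.27] maxstep [0.01 0.08 0.03 0.23 0.09 0.22]
```

Request:
{"method": "arm_command", "body": {
  "increments": "0.002 0.003 -0.025 -0.6 0 1.2 0.5;0.002 0.003 -0.025 -0.6 0 1.2 0.5;0.002 0.003 -0.025 -0.6 0 1.2 0.5;0.001 0 -0.02 -0.6 0 1.2 0.5"
}}

```text
t: 9.98
eef_pos: [0.5543, -0.1, 0.08]
eef_rot: [0.248, 0.353, 0.898, -0.089]
wrist_force: [-0.4, 0.3, 0.0]
gripper_width: 0.72
```

```bash
python3 t.py; python3 -c "
from h import *
tool(log()); snap('wrist','w7')"
```

```text
now [ 0.5543 -0.1     0.08  ] dp [-0.0014  0.0042 -0.02  ] rv [-0.3  0.9  1.1] |rv| 1.5 rows 1 per row [-0.0014, 0.0042, -0.02, -0.2568, 0.9481, 1.1245]
  path frac 1.0 end q [-0.29  0.52  1.9  -0.73  0.32 -0.49] maxstep [0.01 0.04 0.01 0.07 0.02 0.06]
now [ 0.5543 -0.1     0.08  ] dp [-0.0014  0.0042 -0.056 ] rv [-0.3  0.9  1.1] |rv| 1.5 rows 2 per row [-0.0007, 0.0021, -0.028, -0.1284, 0.474, 0.5622]
  path frac 1.0 end q [-0.29  0.6   1.9  -0.94  0.26 -0.27] maxstep [0.   0.06 0.01 0.15 0.04 0.15]
t9.98 pos [ 0.5543 -0.1     0.08  ] rot [ 0.2477  0.3531  0.8977 -0.0894] q [-0.301  0.484  1.888 -0.661  0.344 -0.543] F [-0.4  0.3  0. ] g 0.72
tool x [-0.628  0.59  -0.508] y [0.678 0.735 0.014] z [ 0.382 -0.336 -0.861] yaw of y 47.3
```

View pics/w7.png

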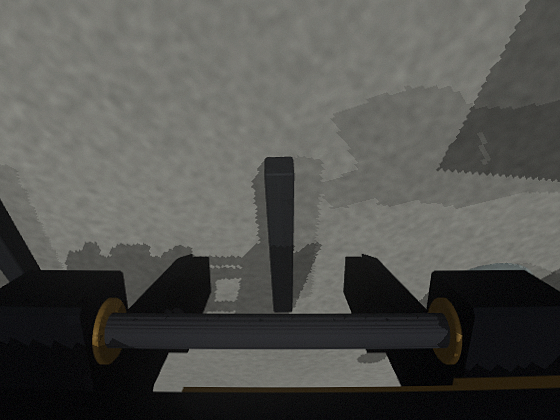

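Request:
{"method": "arm_command", "body": {
  "increments": "-0.001 0.003 -0.024 0 0.8 1 0.5;0 0.001 -0.018 0 0 0 0.5;0 0 -0.008 0 0 0 0.5"
}}

```text
t: 10.28
eef_pos: [0.552, -0.1001, 0.0287]
eef_rot: [0.241, 0.352, 0.9, -0.091]
wrist_force: [0.2, -0.4, 0.6]
gripper_width: 0.505
```

```bash
python3 t.py; python3 -c "
from h import *
tool(log()); snap('wrist','w8')"
```

```text
now [ 0.552  -0.1001  0.0287] dp [0.0009 0.0042 0.0313] rv [-0.4  0.2  1.1] |rv| 1.2 rows 1 per row [0.0009, 0.0042, 0.0313, -0.4001, 0.172, 1.0784]
  path frac 1.0 end q [-0.29  0.52  1.9  -0.73  0.32 -0.49] maxstep [0.01 0.06 0.01 0.16 0.05 0.18]
now [ 0.552  -0.1001  0.0287] dp [ 0.0009  0.0042 -0.0047] rv [-0.4  0.2  1.1] |rv| 1.2 rows 1 per row [0.0009, 0.0042, -0.0047, -0.4001, 0.172, 1.0784]
  path frac 1.0 end q [-0.29  0.6   1.9  -0.94  0.26 -0.27] maxstep [0.01 0.01 0.   0.04 0.01 0.03]
t10.28 pos [ 0.552  -0.1001  0.0287] rot [ 0.2412  0.3525  0.8997 -0.0905] q [-0.302  0.586  1.903 -0.894  0.27  -0.302] F [ 0.2 -0.4  0.6] g 0.505
tool x [-0.635  0.591 -0.498] y [0.678 0.735 0.007] z [ 0.37  -0.333 -0.867] yaw of y 47.3
```

View pics/w8.png

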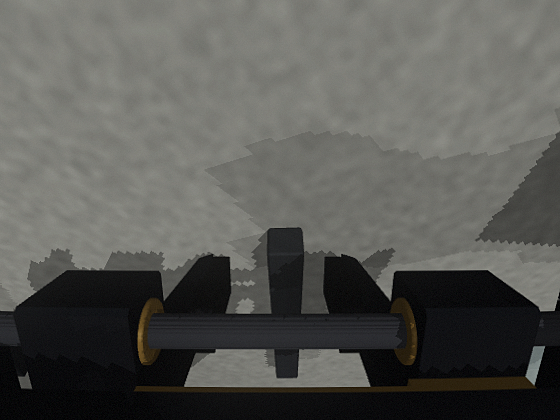

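Request:
{"method": "arm_command", "body": {
  "increments": "0.001 0.004 -0.005 0 0 1 1;0 0 0 0 0 0 1;0 0 0 0 0 0 1"
}}

```text
t: 10.58
eef_pos: [0.5531, -0.0997, 0.0264]
eef_rot: [0.243, 0.351, 0.9, -0.09]
wrist_force: [-0.1, -0.8, 0.6]
gripper_width: 0.302
```

Request:
{"method": "arm_command", "body": {
  "increments": "0 0 0 0 0 0 1;0 0 0 0 0 0 1;0 0 0 0 0 0 1"
}}

```text
t: 10.83
eef_pos: [0.5539, -0.1014, 0.0296]
eef_rot: [0.245, 0.353, 0.898, -0.09]
wrist_force: [0.6, -0.2, -0.8]
gripper_width: 0.174
```

```bash
python3 t.py; python3 -c "
from h import *
tool(log())"
```

```text
now [ 0.5539 -0.1014  0.0296] dp [-0.001   0.0056  0.0304] rv [-0.3  0.6  1.2] |rv| 1.3 rows 1 per row [-0.001, 0.0056, 0.0304, -0.3429, 0.5888, 1.1588]
  path frac 1.0 end q [-0.29  0.52  1.9  -0.73  0.32 -0.49] maxstep [0.01 0.07 0.01 0.18 0.05 0.2 ]
now [ 0.5539 -0.1014  0.0296] dp [-0.001   0.0056 -0.0056] rv [-0.3  0.6  1.2] |rv| 1.3 rows 1 per row [-0.001, 0.0056, -0.0056, -0.3429, 0.5888, 1.1588]
  path frac 1.0 end q [-0.29  0.6   1.9  -0.94  0.26 -0.27] maxstep [0.01 0.01 0.   0.03 0.   0.02]
t10.83 pos [ 0.5539 -0.1014  0.0296] rot [ 0.2446  0.3533  0.8985 -0.0899] q [-0.304  0.586  1.901 -0.907  0.265 -0.287] F [ 0.6 -0.2 -0.8] g 0.174
tool x [-0.631  0.591 -0.503] y [0.679 0.734 0.011] z [ 0.376 -0.334 -0.864] yaw of y 47.2
```

Request:
{"method": "arm_command", "body": {
  "increments": "0 0 0 0 0 0 0.65;-0.001 0.003 -0.006 0 0.5 1 0.65;0 0 -0.002 0 0 0 0.7"
}}

```text
t: 11.08
eef_pos: [0.5534, -0.0986, 0.0226]
eef_rot: [0.242, 0.345, 0.902, -0.089]
wrist_force: [0.3, 0.1, -0.2]
gripper_width: 0.299
```

Request:
{"method": "arm_command", "body": {
  "increments": "0 0 -0.002 0 0 0 1;0 0 -0.001 0 0 0 1"
}}

```text
t: 11.25
eef_pos: [0.5543, -0.099, 0.0204]
eef_rot: [0.244, 0.344, 0.902, -0.09]
wrist_force: [-6.5, 3.0, 19.7]
gripper_width: 0.177
```

Request:
{"method": "arm_command", "body": {
  "increments": "0 0 0.002 0 0 0 1;0 0 0.001 0 0 0 1;0 0 0 0 0 0 1"
}}

```text
t: 11.5
eef_pos: [0.5543, -0.0989, 0.0232]
eef_rot: [0.243, 0.344, 0.902, -0.09]
wrist_force: [0.2, -0.8, -0.7]
gripper_width: 0.181
```

```bash
python3 t.py; python3 -c "
from h import *
tool(log())"
```

```text
now [ 0.5543 -0.0989  0.0232] dp [-0.0014  0.003   0.0368] rv [-0.2  0.3  0.1] |rv| 0.4 rows 1 per row [-0.0014, 0.003, 0.0368, -0.2, 0.2808, 0.0942]
  path frac 1.0 end q [-0.29  0.52  1.9  -0.73  0.32 -0.49] maxstep [0.01 0.08 0.01 0.21 0.07 0.22]
now [ 0.5543 -0.0989  0.0232] dp [-0.0014  0.003   0.0008] rv [-0.2  0.3  0.1] |rv| 0.4 rows 1 per row [-0.0014, 0.003, 0.0008, -0.2, 0.2808, 0.0942]
  path frac 1.0 end q [-0.29  0.6   1.9  -0.94  0.26 -0.27] maxstep [0.01 0.   0.   0.   0.01 0.  ]
t11.50 pos [ 0.5543 -0.0989  0.0232] rot [ 0.2435  0.3444  0.9023 -0.0897] q [-0.301  0.599  1.902 -0.937  0.254 -0.271] F [ 0.2 -0.8 -0.7] g 0.181
tool x [-0.644  0.578 -0.501] y [0.665 0.747 0.006] z [ 0.378 -0.33  -0.865] yaw of y 48.3
```

Request:
{"method": "arm_command", "body": {
  "increments": "0 0 0.02 0 0 0 1;0 0 0.03 0 0 0 1;0 0 0.035 0 0 0 1;0 0 0.04 0 0 0 1;0 0 0.04 0 0 0 1"
}}

```text
t: 11.92
eef_pos: [0.5481, -0.0962, 0.1825]
eef_rot: [0.232, 0.344, 0.906, -0.088]
wrist_force: [0.5, 0.1, -1.4]
gripper_width: 0.179
```

Request:
{"method": "arm_command", "body": {
  "increments": "0 0 0.04 0 0 0 1;0 0 0.04 0 0 0 1;0 0 0.03 0 0 0 1;0 0 0.015 0 0 0 1"
}}

```text
t: 12.25
eef_pos: [0.5468, -0.0951, 0.3175]
eef_rot: [0.233, 0.344, 0.905, -0.087]
wrist_force: [-0.0, -0.1, -0.4]
gripper_width: 0.178
```

```bash
cat > t2.py <<'E'
from go import *
import sys
i=int(sys.argv[1]); z=float(sys.argv[2]); off=float(sys.argv[3]) if len(sys.argv)>3 else .0152
go(np.r_[wells[i]-off*X,z],Rins(xc))
E
python3 t2.py 0 .30; python3 -c "
from h import *
tool(log()); snap('wrist','w9'); snap('top','t9')
c=cam('top'); print('flask,beaker',onplane(c,[[318,143],[251,134]],.06))"
```

```text
now [ 0.5468 -0.0951  0.3175] dp [ 0.0844  0.265  -0.0175] rv [ 98.2  -0.2 -75.2] |rv| 123.7 rows 19 per row [0.0044, 0.0139, -0.0009, 5.1683, -0.0124, -3.9564]
  path frac 1.0 end q [-0.16  0.29  1.72  1.26  0.78 -0.12] maxstep [0.03 0.02 0.03 0.12 0.05 0.06]
t12.25 pos [ 0.5468 -0.0951  0.3175] rot [ 0.2334  0.3435  0.9055 -0.0872] q [-0.301  0.154  1.616 -0.249  0.921 -1.041] F [-0.  -0.1 -0.4] g 0.178
tool x [-0.655  0.581 -0.483] y [0.663 0.749 0.002] z [ 0.363 -0.318 -0.876] yaw of y 48.5
flask,beaker [[ 0.77307087 -0.05937698  0.06      ]
 [ 0.79084089  0.09376859  0.06      ]]
```

View pics/w9.png

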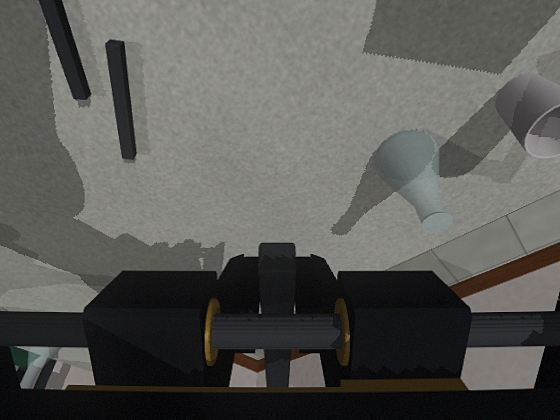

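Request:
{"method": "arm_command", "body": {
  "increments": "0.0044 0.014 0 5.2 0 -4 1;0.0044 0.014 0 5.2 0 -4 1;0.0044 0.014 0 5.2 0 -4 1;0.0044 0.014 0 5.2 0 -4 1;0.0044 0.014 0 5.2 0 -4 1"
}}

```text
t: 12.77
eef_pos: [0.5671, -0.0224, 0.3062]
eef_rot: [0.12, 0.546, 0.825, 0.083]
wrist_force: [-0.7, -1.0, -0.6]
gripper_width: 0.182
```

Request:
{"method": "arm_command", "body": {
  "increments": "0.0044 0.014 0 5.2 0 -4 1;0.0044 0.014 0 5.2 0 -4 1;0.0044 0.014 0 5.2 0 -4 1;0.0044 0.014 0 5.2 0 -4 1;0.0044 0.014 0 5.2 0 -4 1"
}}

```text
t: 13.18
eef_pos: [0.5885, 0.0506, 0.2939]
eef_rot: [-0.008, 0.702, 0.669, 0.246]
wrist_force: [-0.1, 0.4, -1.2]
gripper_width: 0.181
```

```bash
python3 t2.py 0 .30; python3 -c "
from h import *
tool(log())"
```

```text
now [0.5885 0.0506 0.2939] dp [0.0427 0.1194 0.0061] rv [ 42.3  -1.7 -34.5] |rv| 54.6 rows 9 per row [0.0047, 0.0133, 0.0007, 4.6977, -0.1894, -3.8305]
  path frac 1.0 end q [-0.16  0.29  1.72  1.26  0.78 -0.12] maxstep [0.03 0.01 0.03 0.11 0.05 0.05]
t13.18 pos [0.5885 0.0506 0.2939] rot [-0.0079  0.7017  0.6688  0.2457] q [-0.282  0.279  1.52   0.48   1.138 -0.393] F [-0.1  0.4 -1.2] g 0.181
tool x [-0.015  0.935  0.355] y [ 0.942 -0.105  0.317] z [ 0.334  0.34  -0.879] yaw of y -6.4
```

Request:
{"method": "arm_command", "body": {
  "increments": "0.0047 0.0133 0.003 4.7 -0.2 -3.8 1;0.0047 0.0133 0.003 4.7 -0.2 -3.8 1;0.0047 0.0133 0.003 4.7 -0.2 -3.8 1;0.0047 0.0133 0.003 4.7 -0.2 -3.8 1;0.0047 0.0133 0.003 4.7 -0.2 -3.8 1"
}}

```text
t: 13.6
eef_pos: [0.6109, 0.1184, 0.2952]
eef_rot: [-0.117, 0.792, 0.465, 0.378]
wrist_force: [0.7, 0.3, -0.2]
gripper_width: 0.177
```

Request:
{"method": "arm_command", "body": {
  "increments": "0.0047 0.0133 0.003 4.7 -0.2 -3.8 1;0.0047 0.0133 0.003 4.7 -0.2 -3.8 1;0.004 0.01 0.003 4 -0.2 -3 1"
}}

```text
t: 13.85
eef_pos: [0.6232, 0.1555, 0.2956]
eef_rot: [-0.176, 0.816, 0.333, 0.439]
wrist_force: [0.9, 0.2, -0.1]
gripper_width: 0.181
```

```bash
python3 t2.py 0 .30; python3 -c "
from h import *
tool(log())
snap('wrist','w10');im=snap('top','t10');im2=snap('side','s10')"
```

```text
now [0.6232 0.1555 0.2956] dp [0.0081 0.0144 0.0044] rv [ 2.6 -2.4 -3.2] |rv| 4.8 rows 1 per row [0.0081, 0.0144, 0.0044, 2.6043, -2.4497, -3.1555]
  path frac 1.0 end q [-0.16  0.29  1.72  1.26  0.78 -0.12] maxstep [0.03 0.   0.02 0.11 0.07 0.04]
t13.85 pos [0.6232 0.1555 0.2956] rot [-0.1763  0.8158  0.3329  0.4387] q [-0.195  0.292  1.704  1.148  0.849 -0.08 ] F [ 0.9  0.2 -0.1] g 0.181
tool x [0.393 0.389 0.833] y [ 0.698 -0.716  0.004] z [ 0.598  0.58  -0.553] yaw of y -45.7
```

View pics/w10.png

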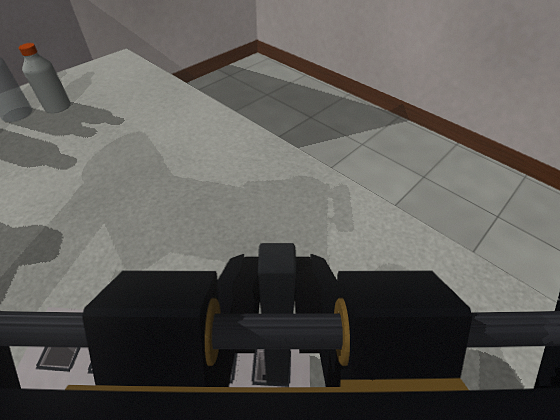

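View pics/s10.png

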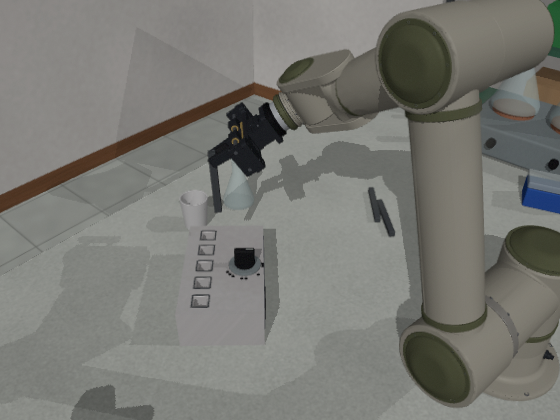

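Request:
{"method": "arm_command", "body": {
  "increments": "0.008 0.0144 0.003 2.6 -2.4 -3.1 1;0 0 -0.018 0 0 0 1;0 0 -0.018 0 0 0 1"
}}

```text
t: 14.25
eef_pos: [0.6321, 0.168, 0.2637]
eef_rot: [-0.17, 0.81, 0.311, 0.468]
wrist_force: [0.9, 0.2, -1.3]
gripper_width: 0.176
```

```bash
python3 t2.py 0 .240;python3 -c "
from h import *
tool(log())"
```

```text
now [0.6321 0.168  0.2637] dp [-0.0009  0.002  -0.0237] rv [ 0.8  0.4 -0.4] |rv| 1.0 rows 1 per row [-0.0009, 0.002, -0.0237, 0.8358, 0.3544, -0.4119]
  path frac 1.0 end q [-0.16  0.38  1.79  1.41  0.74 -0.33] maxstep [0.   0.03 0.03 0.07 0.01 0.08]
t14.25 pos [0.6321 0.168  0.2637] rot [-0.1703  0.8096  0.3109  0.4678] q [-0.164  0.343  1.761  1.342  0.752 -0.256] F [ 0.9  0.2 -1.3] g 0.176
tool x [0.369 0.344 0.863] y [ 0.663 -0.749  0.015] z [ 0.652  0.567 -0.504] yaw of y -48.5
```

Request:
{"method": "arm_command", "body": {
  "increments": "-0.001 0.002 -0.02 0.8 0.4 -0.4 1;0 0 -0.002 0 0 0 1"
}}

```text
t: 14.42
eef_pos: [0.6302, 0.169, 0.2369]
eef_rot: [-0.175, 0.812, 0.306, 0.465]
wrist_force: [-0.5, 0.7, -1.2]
gripper_width: 0.179
```

```bash
python3 t2.py 0 .240;python3 -c "
from h import *
s=log();tool(s)
im=snap('side','s11'); cv2.imwrite('pics/s11z.png',cv2.resize(im[130:270,150:280],None,fx=5,fy=4.2,interpolation=cv2.INTER_CUBIC))
im=snap('top','t11'); cv2.imwrite('pics/t11z.png',cv2.resize(im[150:270,120:260],None,fx=5,fy=5,interpolation=cv2.INTER_CUBIC))
M=rot(s['eef_rot']).as_matrix(); 
cc=s['eef_pos']+M@np.array([-.0637*0+0,0,0])
"
```

```text
now [0.6302 0.169  0.2369] dp [0.001  0.0009 0.0031] rv [ 0.3 -0.3 -0.1] |rv| 0.5 rows 1 per row [0.001, 0.0009, 0.0031, 0.3164, -0.3407, -0.145]
  path frac 1.0 end q [-0.16  0.38  1.79  1.41  0.74 -0.33] maxstep [0.   0.   0.   0.01 0.   0.  ]
t14.42 pos [0.6302 0.169  0.2369] rot [-0.1748  0.8124  0.3058  0.4647] q [-0.163  0.379  1.79   1.406  0.741 -0.331] F [-0.5  0.7 -1.2] g 0.179
tool x [0.381 0.334 0.862] y [ 0.659 -0.752  0.   ] z [ 0.648  0.568 -0.507] yaw of y -48.8
```

View pics/s11z.png

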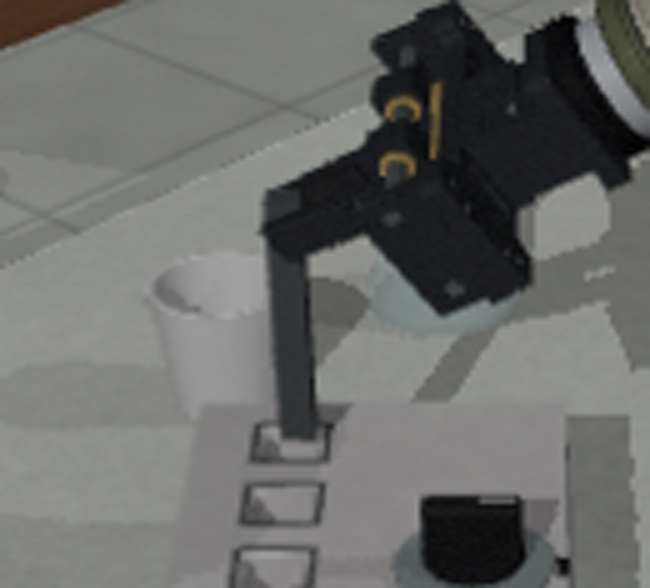

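View pics/t11z.png

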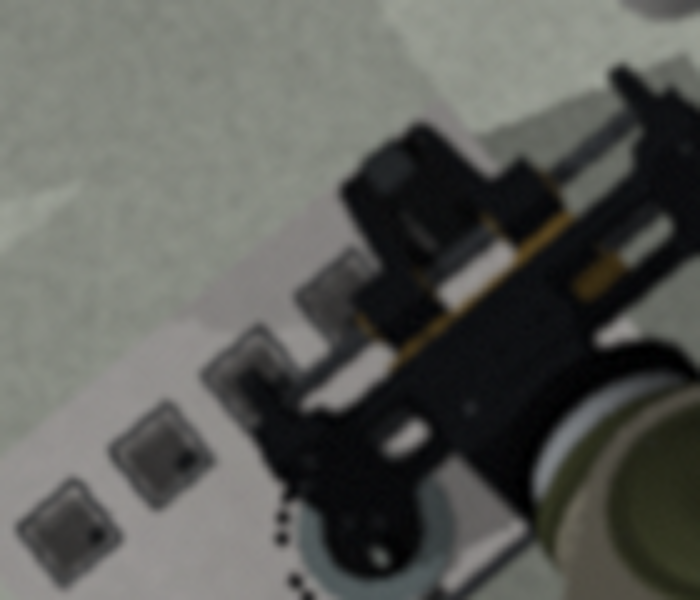

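```bash
python3 - <<'E'
from go import *
c=cam('side'); s=sense()
w=wells[0]
zb=s['eef_pos'][2]-.062-.075; b=np.r_[s['eef_pos'][:2]+.0152*X,zb]; print(b)
Z=lambda p:((p-[150,130]+.4)*[5,4.2]).round(0)
print('expected rod bottom centre',Z(proj(c,[b])),'well centre',Z(proj(c,[np.r_[w,.09]])))
cor=[np.r_[b[:2]+ (a*X+d*Y)*.008,zb] for a in(-1,1) for d in(-1,1)]
print(Z(proj(c,cor)))
corw=[np.r_[w+ (a*X+d*Y)*.013,.09] for a in(-1,1) for d in(-1,1)]
print(Z(proj(c,corw)))
ct=[np.r_[b[:2]+ (a*X+d*Y)*.008,zb+.15] for a in(-1,1) for d in(-1,1)]; print(Z(proj(c,ct)))
E
```

```text
[0.64281433 0.1788195  0.10340611]
expected rod bottom centre [[290. 419.]] well centre [[290. 440.]]
[[309. 410.]
 [306. 428.]
 [274. 411.]
 [271. 429.]]
[[321. 425.]
 [317. 455.]
 [264. 426.]
 [259. 455.]]
[[288. 173.]
 [285. 189.]
 [250. 173.]
 [246. 190.]]
```

Request:
{"method": "arm_command", "body": {
  "increments": "0.0035 0.003 -0.008 0 0 0 1;0 0 -0.01 0 0 0 1;0 0 -0.01 0 0 0 1"
}}

```text
t: 14.77
eef_pos: [0.6374, 0.1711, 0.2167]
eef_rot: [-0.171, 0.809, 0.308, 0.47]
wrist_force: [0.2, 0.6, -0.6]
gripper_width: 0.178
```

```bash
python3 t2.py 0 .152 .011;python3 -c "
from h import *
s=log();tool(s)
im=snap('side','s12'); cv2.imwrite('pics/s12z.png',cv2.resize(im[130:270,150:280],None,fx=5,fy=4.2,interpolation=cv2.INTER_CUBIC))
"
```

```text
now [0.6374 0.1711 0.2167] dp [-0.003   0.0016 -0.0647] rv [ 0.5  0.5 -0.2] |rv| 0.7 rows 2 per row [-0.0015, 0.0008, -0.0323, 0.2656, 0.2413, -0.0928]
  path frac 1.0 end q [-0.15  0.53  1.84  1.65  0.73 -0.64] maxstep [0.   0.06 0.03 0.09 0.   0.11]
t14.77 pos [0.6374 0.1711 0.2167] rot [-0.1712  0.8092  0.3082  0.4699] q [-0.156  0.424  1.791  1.475  0.727 -0.421] F [ 0.2  0.6 -0.6] g 0.178
tool x [0.368 0.338 0.866] y [ 0.66  -0.751  0.013] z [ 0.655  0.567 -0.5  ] yaw of y -48.7
```

View pics/s12z.png

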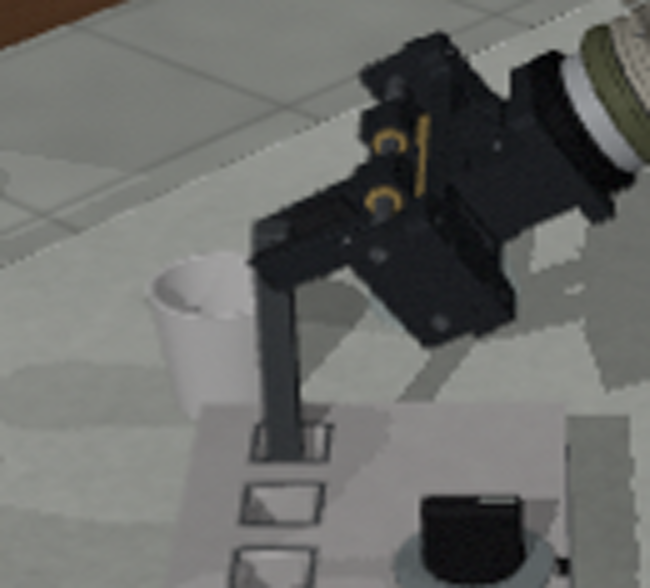

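Request:
{"method": "arm_command", "body": {
  "increments": "-0.002 0.001 -0.018 0.3 0.3 0 1;0 0 -0.018 0 0 0 1"
}}

```text
t: 14.98
eef_pos: [0.6368, 0.1719, 0.1821]
eef_rot: [-0.173, 0.809, 0.308, 0.47]
wrist_force: [0.0, -0.9, -0.6]
gripper_width: 0.18
```

```bash
python3 t2.py 0 .152 .011;python3 -c "
from h import *
s=log();tool(s)
im=snap('side','s13'); cv2.imwrite('pics/s13z.png',cv2.resize(im[130:270,150:280],None,fx=5,fy=4.2,interpolation=cv2.INTER_CUBIC))
"
```

```text
now [0.6368 0.1719 0.1821] dp [-0.0024  0.0008 -0.0301] rv [ 0.3  0.5 -0.2] |rv| 0.6 rows 1 per row [-0.0024, 0.0008, -0.0301, 0.3376, 0.4719, -0.2348]
  path frac 1.0 end q [-0.15  0.53  1.84  1.65  0.73 -0.64] maxstep [0.   0.05 0.02 0.08 0.   0.09]
t14.98 pos [0.6368 0.1719 0.1821] rot [-0.1728  0.8089  0.3078  0.4703] q [-0.155  0.483  1.816  1.571  0.725 -0.546] F [ 0.  -0.9 -0.6] g 0.18
tool x [0.368 0.335 0.867] y [ 0.66  -0.751  0.01 ] z [ 0.654  0.569 -0.498] yaw of y -48.7
```

View pics/s13z.png

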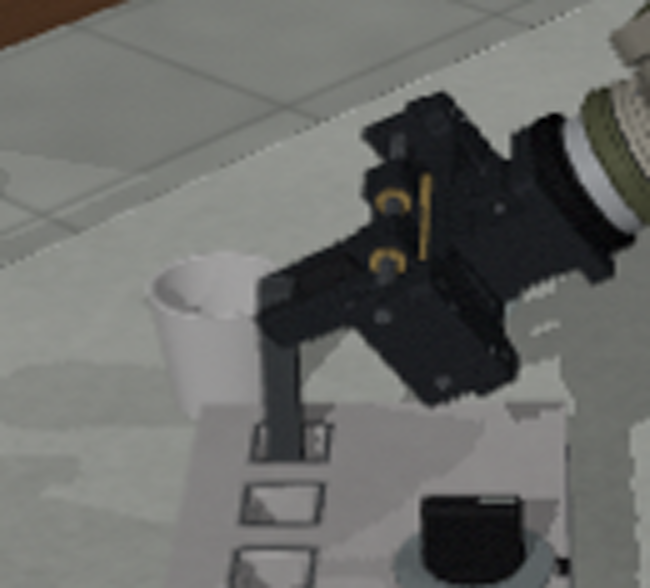

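Request:
{"method": "arm_command", "body": {
  "increments": "-0.002 0.001 -0.013 0.3 0.4 0 1;0 0 -0.01 0 0 0 1"
}}

```text
t: 15.2
eef_pos: [0.6353, 0.1727, 0.1575]
eef_rot: [-0.176, 0.81, 0.306, 0.468]
wrist_force: [-0.1, -0.7, -1.2]
gripper_width: 0.177
```

Request:
{"method": "arm_command", "body": {
  "increments": "0 0 -0.005 0 0 0 1"
}}

```text
t: 15.28
eef_pos: [0.6366, 0.1729, 0.1547]
eef_rot: [-0.176, 0.809, 0.306, 0.47]
wrist_force: [-1.9, -0.5, 22.0]
gripper_width: 0.179
```

Request:
{"method": "arm_command", "body": {
  "increments": "0 0 0.001 0 0 0 0.6;0 0 0 0 0 0 0.6;0 0 0 0 0 0 0.6;-0.01 -0.008 0.008 0 0 0 0.6;-0.02 -0.017 0.017 0 0 0 0.6"
}}

```text
t: 15.7
eef_pos: [0.6087, 0.1491, 0.1835]
eef_rot: [-0.177, 0.808, 0.308, 0.471]
wrist_force: [0.3, -1.4, 0.9]
gripper_width: 0.402
```

Request:
{"method": "arm_command", "body": {
  "increments": "-0.02 -0.017 0.025 0 0 0 0.6;-0.02 -0.017 0.03 0 0 0 0.6;0 0 0.03 0 0 0 0.6"
}}

```text
t: 15.95
eef_pos: [0.564, 0.113, 0.2682]
eef_rot: [-0.178, 0.81, 0.307, 0.467]
wrist_force: [1.3, -0.2, -0.1]
gripper_width: 0.398
```

```bash
python3 -c "
from rods import *
s=log();tool(s)
im=snap('side','s14'); cv2.imwrite('pics/s14z.png',cv2.resize(im[130:270,150:280],None,fx=5,fy=4.2,interpolation=cv2.INTER_CUBIC))
im=snap('top','t14')
for r in rods_top(im): print(r)
"
```

```text
t15.95 pos [0.564  0.113  0.2682] rot [-0.1775  0.8099  0.3075  0.467 ] q [-0.328  0.199  1.945  1.325  0.888 -0.344] F [ 1.3 -0.2 -0.1] g 0.398
tool x [0.375 0.332 0.866] y [ 0.664 -0.748 -0.   ] z [ 0.647  0.575 -0.501] yaw of y -48.4
```

View pics/s14z.png

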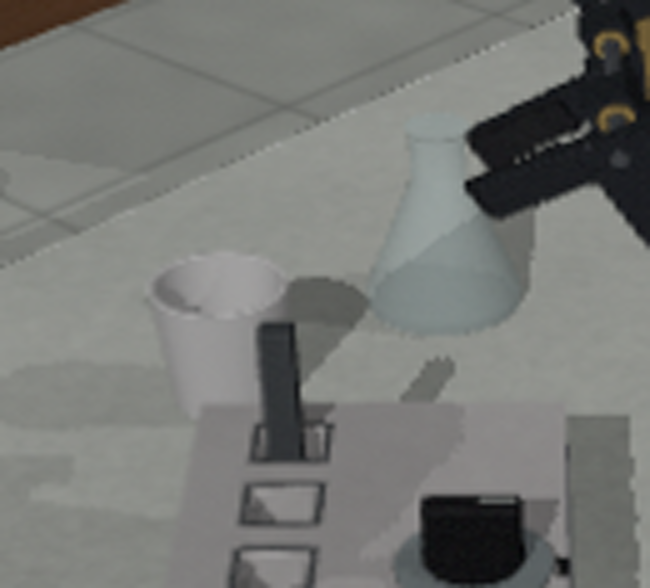

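View pics/t14.png

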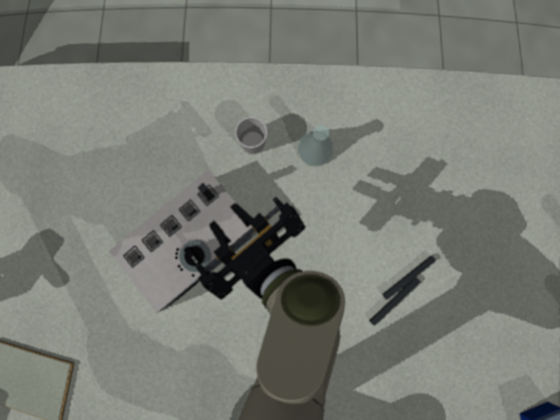

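```bash
python3 -c "
import cv2
im=cv2.imread('pics/t14.png'); cv2.imwrite('pics/t14z.png',cv2.convertScaleAbs(cv2.resize(im[245:335,360:450],None,fx=6,fy=6,interpolation=cv2.INTER_CUBIC),alpha=1.6))"
```

```text
(no output)
```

View pics/t14z.png

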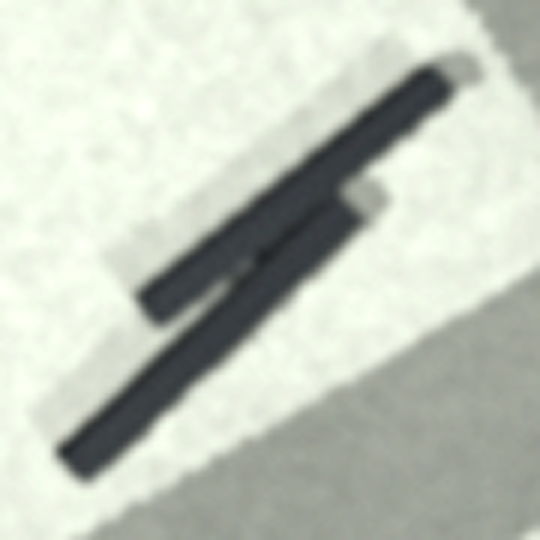

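```bash
python3 - <<'E'
from h import *
c=cam('top')
for a,b in (((75,465),(352,203)),((150,310),(442,82))):
    px=np.array([a,b])/6.+[360,245]-.4; E=onplane(c,px,.013)[:,:2]; d=E[1]-E[0]
    print(E.round(4),np.linalg.norm(d).round(4),E.mean(0).round(4),np.degrees(np.arctan2(d[1],d[0])).round(1)%360)
E
```

```text
[[ 0.3685 -0.1928]
 [ 0.4695 -0.3018]] 0.1486 [ 0.419  -0.2473] 312.8
[[ 0.4278 -0.2217]
 [ 0.5169 -0.3386]] 0.1469 [ 0.4723 -0.2802] 307.3
```

```bash
cat > t.py <<'E'
from go import *
import sys
uaz=np.radians(float(sys.argv[3])); u=np.array([np.cos(uaz),np.sin(uaz)]); c=np.array([float(sys.argv[1]),float(sys.argv[2])])
for z in map(float,sys.argv[4:]): go(np.r_[c-u*.065,z],Rbench(uaz))
E
python3 t.py .419 -.2473 312.8 .2 .06 .024
```

```text
now [0.567  0.1138 0.273 ] dp [-0.1922 -0.3134 -0.073 ] rv [-98.3   5.2  69.6] |rv| 120.6 rows 18 per row [-0.0107, -0.0174, -0.0041, -5.4628, 0.2886, 3.8677]
  path frac 1.0 end q [-0.74 -0.05  2.17 -0.08  0.5  -1.43] maxstep [0.04 0.02 0.05 0.12 0.1  0.09]
now [0.567  0.1138 0.273 ] dp [-0.1922 -0.3134 -0.213 ] rv [-98.3   5.2  69.6] |rv| 120.6 rows 18 per row [-0.0107, -0.0174, -0.0118, -5.4628, 0.2886, 3.8677]
  path frac 1.0 end q [-0.7   0.26  2.27 -0.16  0.15 -1.21] maxstep [0.04 0.03 0.04 0.17 0.13 0.07]
now [0.567  0.1138 0.273 ] dp [-0.1922 -0.3134 -0.249 ] rv [-98.3   5.2  69.6] |rv| 120.6 rows 18 per row [-0.0107, -0.0174, -0.0138, -5.4628, 0.2886, 3.8677]
  path frac 1.0 end q [-0.7   0.36  2.28 -0.59  0.04 -0.78] maxstep [0.04 0.04 0.04 0.61 0.13 0.49]
```

```bash
python3 t.py .4723 -.2802 127.3 .2 .06 .024; python3 - <<'E'
from plan import *
uaz=np.radians(127.3);u=np.array([np.cos(uaz),np.sin(uaz)]);p1=np.array([.4723,-.2802])-.065*u
q=ik(np.r_[p1,.024],Rbench(uaz),12); print([x.round(2) for x in q])
o2=ik(np.r_[p1,.3],Rbench(uaz),0,q0=q[0])
for i in (4,3,2):
    r,fr=path(np.r_[p1,.30],Rbench(uaz),np.r_[wells[i]-.012*X,.28],Rins(xc,-1),o2[0],18)
    print(i,fr,r[-1].round(2),np.abs(np.diff(np.array([o2[0]]+r),axis=0)).max(0).round(2))
E
```

```text
now [0.567  0.1138 0.273 ] dp [-0.0553 -0.4457 -0.073 ] rv [ 10.   98.8 -72.6] |rv| 123.0 rows 19 per row [-0.0029, -0.0235, -0.0038, 0.5257, 5.1981, -3.8232]
  path frac 1.0 end q [-0.79  0.83  0.9   0.07  1.93  1.71] maxstep [0.03 0.07 0.1  0.1  0.1  0.15]
now [0.567  0.1138 0.273 ] dp [-0.0553 -0.4457 -0.213 ] rv [ 10.   98.8 -72.6] |rv| 123.0 rows 19 per row [-0.0029, -0.0235, -0.0112, 0.5257, 5.1981, -3.8232]
  path frac 1.0 end q [-0.79  0.96  1.02  0.06  1.68  1.69] maxstep [0.03 0.08 0.1  0.09 0.09 0.13]
now [0.567  0.1138 0.273 ] dp [-0.0553 -0.4457 -0.249 ] rv [ 10.   98.8 -72.6] |rv| 123.0 rows 19 per row [-0.0029, -0.0235, -0.0131, 0.5257, 5.1981, -3.8232]
  path frac 1.0 end q [-0.79  1.01  1.03  0.06  1.63  1.69] maxstep [0.03 0.08 0.1  0.09 0.09 0.13]
[array([-0.79,  1.01,  1.03,  0.06,  1.63,  1.69])]
4 1.0 [ 0.22  0.15  1.97  1.5   0.42 -0.19] [0.08 0.11 0.17 0.24 0.13 0.29]
3 1.0 [ 0.11  0.18  1.94  1.45  0.52 -0.19] [0.07 0.1  0.16 0.19 0.13 0.25]
2 1.0 [ 0.01  0.22  1.89  1.4   0.61 -0.2 ] [0.06 0.09 0.14 0.16 0.12 0.22]
```

Request:
{"method": "arm_command", "body": {
  "increments": "-0.003 -0.0235 0 0.5 5.2 -3.8 0.3;-0.003 -0.0235 0 0.5 5.2 -3.8 0.3;-0.003 -0.0235 0 0.5 5.2 -3.8 0.3;-0.003 -0.0235 0 0.5 5.2 -3.8 0.3;-0.003 -0.0235 0 0.5 5.2 -3.8 0.3"
}}

```text
t: 16.47
eef_pos: [0.5495, -0.0052, 0.2722]
eef_rot: [-0.177, 0.931, 0.11, 0.3]
wrist_force: [-0.6, 0.1, 0.3]
gripper_width: 0.702
```

Request:
{"method": "arm_command", "body": {
  "increments": "-0.003 -0.0235 0 0.5 5.2 -3.8 0.3;-0.003 -0.0235 0 0.5 5.2 -3.8 0.3;-0.003 -0.0235 0 0.5 5.2 -3.8 0.3;-0.003 -0.0235 0 0.5 5.2 -3.8 0.3;-0.003 -0.0235 0 0.5 5.2 -3.8 0.3"
}}

```text
t: 16.88
eef_pos: [0.5331, -0.1277, 0.2716]
eef_rot: [-0.163, 0.976, -0.102, 0.1]
wrist_force: [0.2, 0.6, -0.6]
gripper_width: 0.698
```

```bash
python3 t.py .4723 -.2802 127.3 .2 
```

```text
now [ 0.5331 -0.1277  0.2716] dp [-0.0214 -0.2042 -0.0716] rv [  4.5  44.3 -33.4] |rv| 55.7 rows 9 per row [-0.0024, -0.0227, -0.008, 0.5043, 4.9174, -3.7165]
  path frac 1.0 end q [-0.79  0.83  0.9   0.07  1.93  1.71] maxstep [0.02 0.07 0.09 0.05 0.08 0.08]
```

Request:
{"method": "arm_command", "body": {
  "increments": "-0.0024 -0.023 -0.008 0.5 5 -3.7 0.3;-0.0024 -0.023 -0.008 0.5 5 -3.7 0.3;-0.0024 -0.023 -0.008 0.5 5 -3.7 0.3;-0.0024 -0.023 -0.008 0.5 5 -3.7 0.3;-0.0024 -0.023 -0.008 0.5 5 -3.7 0.3"
}}

```text
t: 17.3
eef_pos: [0.5216, -0.2475, 0.2307]
eef_rot: [-0.136, 0.939, -0.299, -0.098]
wrist_force: [0.5, 0.1, 0.2]
gripper_width: 0.7
```

Request:
{"method": "arm_command", "body": {
  "increments": "-0.0024 -0.023 -0.008 0.5 5 -3.7 0.3;-0.0024 -0.023 -0.008 0.5 5 -3.7 0.3;-0.0024 -0.02 -0.008 0.5 5 -3.7 0.3;0 0 0 0 0 0 0.3"
}}

```text
t: 17.63
eef_pos: [0.5138, -0.3187, 0.1992]
eef_rot: [-0.117, 0.878, -0.408, -0.22]
wrist_force: [0.2, -0.1, -1.5]
gripper_width: 0.698
```

```bash
python3 t.py .4723 -.2802 127.3 .2; python3 -c "
from h import *
s=log();tool(s)
snap('wrist','w15');snap('top','t15')
c=cam('wrist',s); print(proj(c,[[.4723,-.2802,.016],[.4278,-.2217,.016],[.5169,-.3386,.016]]))"
```

```text
now [ 0.5138 -0.3187  0.1992] dp [-0.0021 -0.0132  0.0008] rv [ 0.   1.8 -2.4] |rv| 3.0 rows 1 per row [-0.0021, -0.0132, 0.0008, 0.0261, 1.8177, -2.4304]
  path frac 1.0 end q [-0.79  0.83  0.9   0.07  1.93  1.71] maxstep [0.02 0.03 0.04 0.01 0.04 0.03]
t17.63 pos [ 0.5138 -0.3187  0.1992] rot [-0.1165  0.8781 -0.4085 -0.2205] q [-0.776  0.8    0.945  0.074  1.895  1.671] F [ 0.2 -0.1 -1.5] g 0.698
tool x [ 0.569 -0.666 -0.482] y [-0.769 -0.639 -0.025] z [-0.292  0.385 -0.876] yaw of y -140.3
[[289.26785267 155.93799726]
 [284.61089139 213.25479889]
 [295.50437607  76.60968383]]
```

View pics/w15.png

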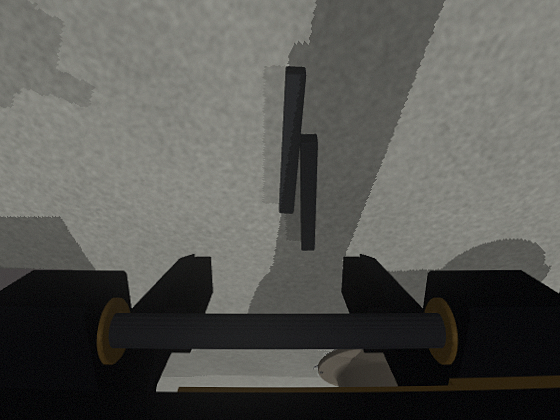

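```bash
python3 - <<'E'
from h import *
c=cam('wrist',sense())
im=cv2.imread('pics/w15.png'); cv2.imwrite('pics/w15z.png',cv2.resize(im[55:260,260:340],None,fx=6,fy=2.9,interpolation=cv2.INTER_CUBIC))
E=onplane(c,[[295.5,75],[287,212]],.016)[:,:2]; d=E[1]-E[0]; print(E,np.linalg.norm(d),E.mean(0),np.degrees(np.arctan2(d[1],d[0])))
E=onplane(c,[[309,140],[308,249]],.016)[:,:2]; d=E[1]-E[0]; print(E,np.linalg.norm(d),E.mean(0),np.degrees(np.arctan2(d[1],d[0])))
E
python3 t.py .4715 -.280 127.3 .06 .024
```

```text
[[ 0.5195043  -0.33648191]
 [ 0.42769822 -0.22166554]] 0.14700732403243247 [ 0.47360126 -0.27907372] 128.6455004950962
[[ 0.47134703 -0.30131881]
 [ 0.36856377 -0.19248418]] 0.14969761492717573 [ 0.4199554 -0.2469015] 133.36203024927343
now [ 0.5147 -0.3162  0.2022] dp [-0.0038 -0.0155 -0.1422] rv [ 0.1  2.3 -2.8] |rv| 3.6 rows 4 per row [-0.001, -0.0039, -0.0356, 0.035, 0.5745, -0.6955]
  path frac 1.0 end q [-0.79  0.96  1.02  0.06  1.68  1.69] maxstep [0.   0.05 0.03 0.   0.06 0.01]
now [ 0.5147 -0.3162  0.2022] dp [-0.0038 -0.0155 -0.1782] rv [ 0.1  2.3 -2.8] |rv| 3.6 rows 5 per row [-0.0008, -0.0031, -0.0356, 0.028, 0.4596, -0.5564]
  path frac 1.0 end q [-0.79  1.01  1.03  0.06  1.62  1.68] maxstep [0.   0.05 0.03 0.   0.06 0.  ]
```

View pics/w15z.png

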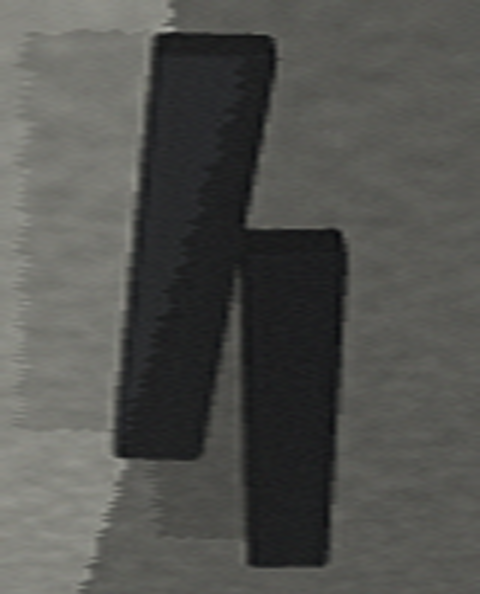

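```bash
python3 t.py .473 -.2797 128 .06 .024
```

```text
now [ 0.5147 -0.3162  0.2022] dp [-0.0017 -0.0147 -0.1422] rv [ 0.1  2.3 -2.1] |rv| 3.1 rows 4 per row [-0.0004, -0.0037, -0.0356, 0.0314, 0.5746, -0.5205]
  path frac 1.0 end q [-0.79  0.96  1.01  0.06  1.68  1.68] maxstep [0.   0.05 0.03 0.   0.06 0.  ]
now [ 0.5147 -0.3162  0.2022] dp [-0.0017 -0.0147 -0.1782] rv [ 0.1  2.3 -2.1] |rv| 3.1 rows 5 per row [-0.0003, -0.0029, -0.0356, 0.0252, 0.4597, -0.4164]
  path frac 1.0 end q [-0.79  1.01  1.02  0.06  1.63  1.68] maxstep [0.   0.05 0.03 0.   0.06 0.  ]
```

Request:
{"method": "arm_command", "body": {
  "increments": "0 -0.006 -0.03 0 0.6 -0.6 0.5;0 -0.004 -0.034 0 0.6 -0.6 0.5;0 -0.004 -0.034 0 0.6 -0.6 0.5;0 0 -0.034 0 0.4 -0.4 0.5;0 0 -0.01 0 0 0 0.5"
}}

```text
t: 18.15
eef_pos: [0.5184, -0.3264, 0.0643]
eef_rot: [-0.111, 0.873, -0.42, -0.221]
wrist_force: [-0.1, 1.1, -0.5]
gripper_width: 0.501
```

```bash
python3 t.py .473 -.2797 128 .024;python3 -c "
from h import *
s=log();tool(s)"
```

```text
now [ 0.5184 -0.3264  0.0643] dp [-0.0054 -0.0045 -0.0403] rv [ 0.8  1.2 -0.5] |rv| 1.5 rows 2 per row [-0.0027, -0.0023, -0.0202, 0.3888, 0.6073, -0.2712]
  path frac 1.0 end q [-0.79  1.01  1.02  0.06  1.63  1.68] maxstep [0.   0.03 0.   0.   0.02 0.  ]
t18.15 pos [ 0.5184 -0.3264  0.0643] rot [-0.1109  0.8733 -0.4197 -0.2211] q [-0.778  0.949  1.024  0.065  1.664  1.679] F [-0.1  1.1 -0.5] g 0.501
tool x [ 0.55  -0.684 -0.479] y [-0.782 -0.623 -0.008] z [-0.293  0.379 -0.878] yaw of y -141.5
```

Request:
{"method": "arm_command", "body": {
  "increments": "-0.004 -0.004 -0.018 0.4 0.8 -0.5 0.5;-0.001 0 -0.016 0.3 0.3 0 0.5"
}}

```text
t: 18.32
eef_pos: [0.515, -0.329, 0.0327]
eef_rot: [-0.113, 0.87, -0.421, -0.229]
wrist_force: [-0.1, -0.1, 0.1]
gripper_width: 0.499
```

```bash
python3 t.py .473 -.2797 128 .024;python3 -c "
from h import *
s=log();tool(s);snap('wrist','w16')"
```

```text
now [ 0.515  -0.329   0.0327] dp [-0.002  -0.0019 -0.0087] rv [ 0.2  0.4 -0.3] |rv| 0.6 rows 1 per row [-0.002, -0.0019, -0.0087, 0.2161, 0.4312, -0.3059]
  path frac 1.0 end q [-0.79  1.01  1.02  0.06  1.63  1.68] maxstep [0.   0.01 0.   0.   0.   0.  ]
t18.32 pos [ 0.515  -0.329   0.0327] rot [-0.1128  0.8704 -0.4211 -0.2289] q [-0.784  0.996  1.025  0.062  1.633  1.676] F [-0.1 -0.1  0.1] g 0.499
tool x [ 0.541 -0.681 -0.493] y [-0.785 -0.62  -0.004] z [-0.303  0.389 -0.87 ] yaw of y -141.7
```

View pics/w16.png

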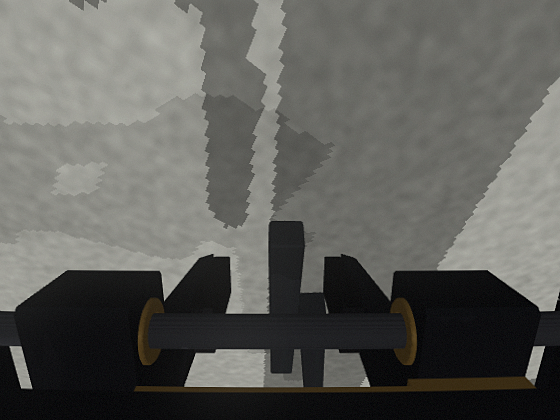

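Request:
{"method": "arm_command", "body": {
  "increments": "-0.002 -0.002 -0.009 0 0.4 -0.3 0.8;0 0 -0.001 0 0 0 1;0 0 -0.001 0 0 0 1"
}}

```text
t: 18.62
eef_pos: [0.5142, -0.3299, 0.022]
eef_rot: [-0.112, 0.869, -0.422, -0.231]
wrist_force: [-0.7, -0.5, 0.9]
gripper_width: 0.298
```

Request:
{"method": "arm_command", "body": {
  "increments": "0 0 0 0 0 0 1;0 0 0 0 0 0 1"
}}

```text
t: 18.78
eef_pos: [0.5149, -0.3302, 0.0236]
eef_rot: [-0.112, 0.87, -0.422, -0.229]
wrist_force: [0.0, 0.1, -1.2]
gripper_width: 0.181
```

Request:
{"method": "arm_command", "body": {
  "increments": "0 0 0 0 0 0 1;0 0 0 0 0 0 1;0 0 0.015 0 0 0 1;0 0 0.025 0 0 0 1;0 0 0.035 0 0 0 1"
}}

```text
t: 19.2
eef_pos: [0.5132, -0.3284, 0.0974]
eef_rot: [-0.113, 0.869, -0.422, -0.233]
wrist_force: [0.6, -0.4, -1.2]
gripper_width: 0.175
```

Request:
{"method": "arm_command", "body": {
  "increments": "0 0 0.04 0 0 0 1;0 0 0.04 0 0 0 1;0 0 0.04 0 0 0 1;0 0 0.04 0 0 0 1;0 0 0.035 0 0 0 1"
}}

```text
t: 19.62
eef_pos: [0.511, -0.3263, 0.3047]
eef_rot: [-0.113, 0.869, -0.422, -0.233]
wrist_force: [0.3, -0.3, -0.2]
gripper_width: 0.176
```

```bash
for i in 4 3 2; do python3 t2.py $i .30 .011; done; python3 -c "
from rods import *
s=log();tool(s);snap('wrist','w17');im=snap('top','t17')
for r in rods_top(im): print(r)"
```

```text
now [ 0.511  -0.3263  0.3047] dp [-0.0134  0.6557 -0.0047] rv [ -9.1 -98.1  71.4] |rv| 121.7 rows 18 per row [-0.0007, 0.0364, -0.0003, -0.5073, -5.4508, 3.9667]
  path frac 1.0 end q [ 0.22  0.12  1.95  1.38  0.43 -0.05] maxstep [0.08 0.11 0.17 0.22 0.13 0.26]
now [ 0.511  -0.3263  0.3047] dp [ 0.0208  0.6165 -0.0047] rv [ -9.1 -98.1  71.4] |rv| 121.7 rows 18 per row [0.0012, 0.0343, -0.0003, -0.5073, -5.4508, 3.9667]
  path frac 1.0 end q [ 0.11  0.15  1.91  1.36  0.53 -0.09] maxstep [0.07 0.1  0.15 0.18 0.13 0.23]
now [ 0.511  -0.3263  0.3047] dp [ 0.055   0.5773 -0.0047] rv [ -9.1 -98.1  71.4] |rv| 121.7 rows 18 per row [0.0031, 0.0321, -0.0003, -0.5073, -5.4508, 3.9667]
  path frac 1.0 end q [ 0.01  0.19  1.86  1.33  0.62 -0.11] maxstep [0.06 0.09 0.14 0.16 0.12 0.21]
t19.62 pos [ 0.511  -0.3263  0.3047] rot [-0.1128  0.869  -0.4217 -0.233 ] q [-0.784  0.774  0.729  0.071  2.158  1.714] F [ 0.3 -0.3 -0.2] g 0.176
tool x [ 0.536 -0.68  -0.5  ] y [-0.785 -0.619  0.   ] z [-0.31   0.393 -0.866] yaw of y -141.8
```

View pics/w17.png

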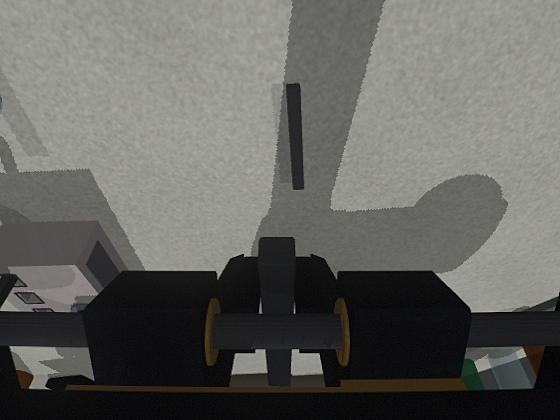

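Request:
{"method": "arm_command", "body": {
  "increments": "0 0.03 0.004 -0.5 -5.4 3.9 1;0 0.034 0.003 -0.5 -5.4 3.9 1;0 0.035 0.003 -0.5 -5.4 3.9 1;0 0.035 0.003 -0.5 -5.4 3.9 1;0 0.035 0.003 -0.5 -5.4 3.9 1"
}}

```text
t: 20.13
eef_pos: [0.5106, -0.1576, 0.3176]
eef_rot: [-0.15, 0.96, -0.234, -0.023]
wrist_force: [0.2, -0.1, -0.7]
gripper_width: 0.18
```

```bash
python3 t2.py 4 .31 .011
```

```text
now [ 0.5106 -0.1576  0.3176] dp [-0.013   0.4871 -0.0076] rv [ -7.1 -70.2  51.5] |rv| 87.3 rows 13 per row [-0.001, 0.0375, -0.0006, -0.5436, -5.3978, 3.9644]
  path frac 1.0 end q [0.22 0.1  1.93 1.32 0.44 0.01] maxstep [0.08 0.07 0.1  0.2  0.1  0.25]
```

Request:
{"method": "arm_command", "body": {
  "increments": "-0.001 0.036 0 -0.5 -5.4 3.9 1;-0.001 0.036 0 -0.5 -5.4 3.9 1;-0.001 0.036 0 -0.5 -5.4 3.9 1;-0.001 0.036 0 -0.5 -5.4 3.9 1;-0.001 0.036 0 -0.5 -5.4 3.9 1"
}}

```text
t: 20.55
eef_pos: [0.5014, 0.0322, 0.321]
eef_rot: [-0.173, 0.966, -0.019, 0.193]
wrist_force: [1.2, 0.8, -0.5]
gripper_width: 0.177
```

```bash
python3 t2.py 4 .31 .011
```

```text
now [0.5014 0.0322 0.321 ] dp [-0.0038  0.2973 -0.011 ] rv [ -4.6 -41.7  31. ] |rv| 52.1 rows 8 per row [-0.0005, 0.0372, -0.0014, -0.5721, -5.2073, 3.8754]
  path frac 1.0 end q [0.22 0.1  1.93 1.32 0.44 0.01] maxstep [0.08 0.04 0.05 0.2  0.1  0.24]
```

Request:
{"method": "arm_command", "body": {
  "increments": "0 0.036 0 -0.5 -5.2 3.8 1;0 0.036 0 -0.5 -5.2 3.8 1;0 0.036 0 -0.5 -5.2 3.8 1;0 0.036 0 -0.5 -5.2 3.8 1;0 0.036 0 -0.5 -5.2 3.8 1"
}}

```text
t: 20.97
eef_pos: [0.4957, 0.2208, 0.3242]
eef_rot: [-0.18, 0.885, 0.193, 0.384]
wrist_force: [1.6, 0.8, -0.7]
gripper_width: 0.176
```

```bash
python3 t2.py 4 .30 .011
```

```text
now [0.4957 0.2208 0.3242] dp [ 0.002   0.1087 -0.0242] rv [ -2.  -14.2  11. ] |rv| 18.1 rows 3 per row [0.0007, 0.0362, -0.0081, -0.6705, -4.7428, 3.675]
  path frac 1.0 end q [ 0.22  0.12  1.95  1.38  0.43 -0.05] maxstep [0.08 0.05 0.02 0.22 0.1  0.26]
```

Request:
{"method": "arm_command", "body": {
  "increments": "0 0.03 -0.008 -0.5 -4 3 1;0 0.03 -0.008 -0.5 -4 3 1;0 0.03 -0.008 -0.5 -4 3 1"
}}

```text
t: 21.22
eef_pos: [0.4924, 0.3098, 0.3037]
eef_rot: [-0.177, 0.824, 0.284, 0.456]
wrist_force: [0.3, 0.4, -0.7]
gripper_width: 0.179
```

```bash
python3 t2.py 4 .25 .011;python3 -c "
from h import *
tool(log())"
```

```text
now [0.4924 0.3098 0.3037] dp [ 0.0053  0.0196 -0.0537] rv [-0.6 -2.3  2. ] |rv| 3.1 rows 2 per row [0.0026, 0.0098, -0.0269, -0.2881, -1.1419, 1.0107]
  path frac 1.0 end q [ 0.22  0.2   2.01  1.69  0.43 -0.39] maxstep [0.02 0.06 0.02 0.21 0.02 0.24]
t21.22 pos [0.4924 0.3098 0.3037] rot [-0.1773  0.8244  0.2837  0.4565] q [0.187 0.08  1.964 1.283 0.454 0.071] F [ 0.3  0.4 -0.7] g 0.179
tool x [0.422 0.306 0.853] y [ 0.63  -0.776 -0.033] z [ 0.652  0.551 -0.52 ] yaw of y -50.9
```

Request:
{"method": "arm_command", "body": {
  "increments": "0.005 0.016 -0.01 -0.6 -2.3 2 1;0.001 0.003 -0.02 0 0 0 1;0 0 -0.02 0 0 0 1"
}}

```text
t: 21.47
eef_pos: [0.4956, 0.334, 0.2546]
eef_rot: [-0.176, 0.807, 0.309, 0.471]
wrist_force: [1.0, -0.6, -0.9]
gripper_width: 0.18
```

```bash
cat > chk.py <<'E'
from go import *
import sys
i=int(sys.argv[1]); along=float(sys.argv[2]); off=float(sys.argv[3]); name=sys.argv[4]
s=log(); tool(s)
im=snap('side',name); x0,y0=150,150
cv2.imwrite(f'pics/{name}z.png',cv2.resize(im[y0:y0+160,x0:x0+130],None,fx=5,fy=4,interpolation=cv2.INTER_CUBIC))
c=cam('side'); w=wells[i]; M=rot(s['eef_rot']).as_matrix()
th_=np.radians(30)
ax=M@np.array([-np.cos(th_),0,np.sin(th_)]) # rod u dir (down)
zz=M@np.array([-np.sin(th_),0,-np.cos(th_)]) # bench Z dir
ctr=s['eef_pos']+along*ax-off*zz; b=ctr+.075*ax
print('rod dir',ax.round(3),'bottom',b.round(4),'rel well (X,Y)',((b[:2]-w)@np.c_[X,Y]).round(4))
Z=lambda p:((p-[x0,y0]+.4)*[5,4]).round(0).tolist()
e1=np.r_[X,0];e2=np.r_[Y,0]
print('rod bottom +Y edge (back,front)',Z(proj(c,[b+.008*e1+.008*e2,b-.008*e1+.008*e2])),'top +Y edge',Z(proj(c,[b-.15*ax+.008*e1+.008*e2,b-.15*ax-.008*e1+.008*e2])))
print('well corners',Z(proj(c,[np.r_[w+(a*X+d*Y)*.013,.09] for a,d in((1,-1),(-1,-1),(-1,1),(1,1))])))
E
python3 t2.py 4 .25 .011; python3 chk.py 4 .0656 .0156 s18
```

```text
now [0.4956 0.334  0.2546] dp [ 0.0021 -0.0046 -0.0046] rv [ 0.1  0.6 -0.6] |rv| 0.8 rows 1 per row [0.0021, -0.0046, -0.0046, 0.0677, 0.5616, -0.5725]
  path frac 1.0 end q [ 0.22  0.2   2.01  1.69  0.43 -0.39] maxstep [0.01 0.01 0.   0.   0.   0.  ]
t21.47 pos [0.4956 0.334  0.2546] rot [-0.1759  0.8072  0.3092  0.4711] q [ 0.234  0.193  2.003  1.689  0.424 -0.395] F [ 1.  -0.6 -0.9] g 0.18
tool x [0.365 0.333 0.869] y [ 0.665 -0.747  0.007] z [ 0.652  0.575 -0.494] yaw of y -48.3
rod dir [ 0.01  -0.001 -1.   ] bottom [0.5086 0.3443 0.1141] rel well (X,Y) [0.007 0.004]
rod bottom +Y edge (back,front) [[203.0, 584.0], [245.0, 584.0]] top +Y edge [[168.0, 338.0], [214.0, 338.0]]
well corners [[220.0, 583.0], [286.0, 583.0], [281.0, 621.0], [214.0, 621.0]]
```

View pics/s18z.png

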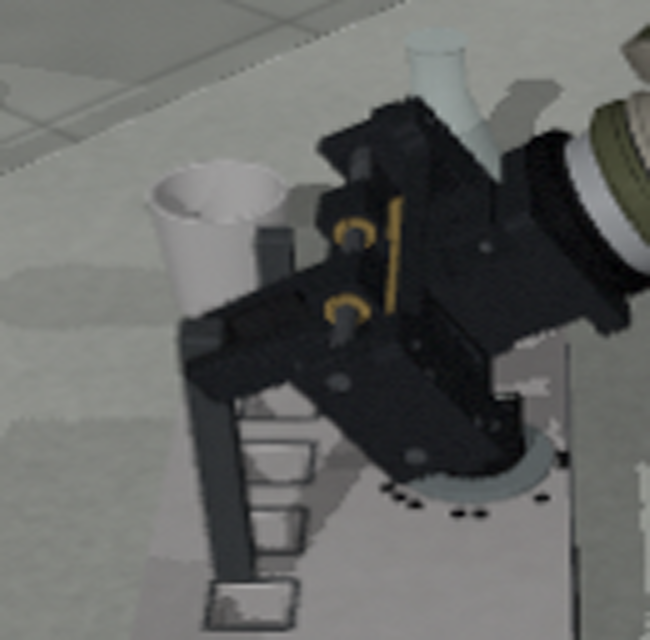

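Request:
{"method": "arm_command", "body": {
  "increments": "0.001 -0.0045 -0.015 0 0.6 -0.6 1;0 0 -0.01 0 0 0 1"
}}

```text
t: 21.68
eef_pos: [0.4949, 0.3291, 0.2257]
eef_rot: [-0.175, 0.812, 0.304, 0.465]
wrist_force: [-0.2, 0.9, -0.9]
gripper_width: 0.177
```

```bash
python3 t2.py 4 .22 .011; python3 chk.py 4 .0656 .0115 s19
```

```text
now [0.4949 0.3291 0.2257] dp [ 0.0027  0.0003 -0.0057] rv [ 0.1 -0.3 -0. ] |rv| 0.4 rows 1 per row [0.0027, 0.0003, -0.0057, 0.1495, -0.3279, -0.0161]
  path frac 1.0 end q [ 0.22  0.25  2.04  1.87  0.44 -0.59] maxstep [0.   0.02 0.   0.05 0.01 0.05]
t21.68 pos [0.4949 0.3291 0.2257] rot [-0.1754  0.8124  0.3042  0.4654] q [ 0.226  0.238  2.035  1.822  0.435 -0.539] F [-0.2  0.9 -0.9] g 0.177
tool x [0.382 0.331 0.863] y [ 0.658 -0.753 -0.002] z [ 0.65   0.568 -0.505] yaw of y -48.9
rod dir [-0.006 -0.003 -1.   ] bottom [0.5028 0.3363 0.085 ] rel well (X,Y) [-0.0026  0.0018]
rod bottom +Y edge (back,front) [[235.0, 624.0], [276.0, 623.0]] top +Y edge [[199.0, 385.0], [244.0, 385.0]]
well corners [[220.0, 583.0], [286.0, 583.0], [281.0, 621.0], [214.0, 621.0]]
```

View pics/s19z.png

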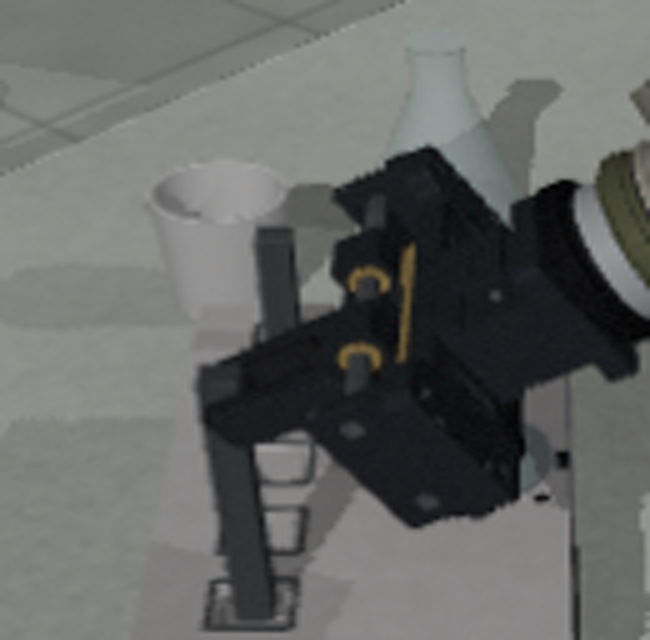

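Request:
{"method": "arm_command", "body": {
  "increments": "0.0025 0.001 -0.015 0 -0.3 0 1;0 0 -0.015 0 0 0 1;0 0 -0.015 0 0 0 1"
}}

```text
t: 21.98
eef_pos: [0.4982, 0.3304, 0.1841]
eef_rot: [-0.175, 0.809, 0.305, 0.47]
wrist_force: [0.4, 0.1, -0.9]
gripper_width: 0.181
```

```bash
python3 t2.py 4 .157 .011; python3 chk.py 4 .0656 .0115 s20
```

```text
now [0.4982 0.3304 0.1841] dp [-0.0006 -0.001  -0.0271] rv [-0.   0.3 -0.1] |rv| 0.3 rows 1 per row [-0.0006, -0.001, -0.0271, -0.0465, 0.3106, -0.0784]
  path frac 1.0 end q [ 0.22  0.39  2.08  2.18  0.52 -0.94] maxstep [0.   0.06 0.02 0.11 0.04 0.12]
t21.98 pos [0.4982 0.3304 0.1841] rot [-0.1753  0.8094  0.3048  0.4704] q [ 0.227  0.332  2.064  2.076  0.486 -0.821] F [ 0.4  0.1 -0.9] g 0.181
tool x [0.372 0.328 0.868] y [ 0.658 -0.753  0.003] z [ 0.655  0.571 -0.496] yaw of y -48.8
rod dir [ 0.005  0.001 -1.   ] bottom [0.5076 0.3381 0.0436] rel well (X,Y) [ 0.0022 -0.    ]
rod bottom +Y edge (back,front) [[232.0, 679.0], [272.0, 679.0]] top +Y edge [[200.0, 454.0], [244.0, 453.0]]
well corners [[220.0, 583.0], [286.0, 583.0], [281.0, 621.0], [214.0, 621.0]]
```

Request:
{"method": "arm_command", "body": {
  "increments": "-0.001 -0.001 -0.013 0 0.3 0 1;0 0 -0.011 0 0 0 1"
}}

```text
t: 22.2
eef_pos: [0.497, 0.3293, 0.1597]
eef_rot: [-0.177, 0.811, 0.304, 0.468]
wrist_force: [-0.1, -0.3, -0.9]
gripper_width: 0.18
```

Request:
{"method": "arm_command", "body": {
  "increments": "0 0 -0.004 0 0 0 1"
}}

```text
t: 22.28
eef_pos: [0.4969, 0.3293, 0.1558]
eef_rot: [-0.177, 0.811, 0.304, 0.467]
wrist_force: [-0.5, 0.5, -1.3]
gripper_width: 0.173
```

Request:
{"method": "arm_command", "body": {
  "increments": "0 0 -0.003 0 0 0 1"
}}

```text
t: 22.37
eef_pos: [0.4973, 0.3297, 0.1542]
eef_rot: [-0.178, 0.81, 0.304, 0.468]
wrist_force: [-0.8, -1.3, 13.4]
gripper_width: 0.176
```

Bottomed out. Release and retreat.

Request:
{"method": "arm_command", "body": {
  "increments": "0 0 0.001 0 0 0 0.6;0 0 0 0 0 0 0.6;0 0 0 0 0 0 0.6;-0.01 -0.008 0.008 0 0 0 0.6;-0.02 -0.017 0.017 0 0 0 0.6"
}}

```text
t: 22.78
eef_pos: [0.4691, 0.3059, 0.1833]
eef_rot: [-0.179, 0.809, 0.305, 0.469]
wrist_force: [-0.3, 0.1, -0.1]
gripper_width: 0.397
```

Request:
{"method": "arm_command", "body": {
  "increments": "-0.02 -0.017 0.025 0 0 0 0.6;-0.02 -0.017 0.03 0 0 0 0.6;0 0 0.03 0 0 0 0.6;0 0 0.03 0 0 0 0.6"
}}

```text
t: 23.12
eef_pos: [0.4258, 0.2705, 0.2912]
eef_rot: [-0.179, 0.811, 0.304, 0.467]
wrist_force: [0.5, 1.2, -0.5]
gripper_width: 0.401
```

```bash
python3 chk.py 4 .0656 .0115 s21; python3 -c "
from rods import *
im=snap('top','t21')
for r in rods_top(im): print(r)
"; python3 t.py .4195 -.247 133.1 .2 .024
```

```text
t23.12 pos [0.4258 0.2705 0.2912] rot [-0.1789  0.8111  0.304   0.4666] q [ 0.08  -0.084  2.18   1.405  0.555 -0.158] F [ 0.5  1.2 -0.5] g 0.401
tool x [0.38  0.326 0.866] y [ 0.66  -0.751 -0.006] z [ 0.648  0.574 -0.501] yaw of y -48.7
rod dir [-0.005  0.004 -1.   ] bottom [0.4338 0.2787 0.1506] rel well (X,Y) [-0.0924  0.0038]
rod bottom +Y edge (back,front) [[461.0, 526.0], [504.0, 526.0]] top +Y edge [[448.0, 265.0], [495.0, 265.0]]
well corners [[220.0, 583.0], [286.0, 583.0], [281.0, 621.0], [214.0, 621.0]]
(array([ 0.41913269, -0.24618389]), np.float64(133.03713952113608), np.float64(0.14741218042380716))
now [0.4271 0.2713 0.2944] dp [ 0.0368 -0.5657 -0.0944] rv [  4.6  97.9 -67.8] |rv| 119.1 rows 18 per row [0.002, -0.0314, -0.0052, 0.2538, 5.4382, -3.764]
  path frac 1.0 end q [-0.79  0.69  1.15  0.02  1.83  1.6 ] maxstep [0.08 0.09 0.11 0.18 0.1  0.21]
now [0.4271 0.2713 0.2944] dp [ 0.0368 -0.5657 -0.2704] rv [  4.6  97.9 -67.8] |rv| 119.1 rows 18 per row [0.002, -0.0314, -0.015, 0.2538, 5.4382, -3.764]
  path frac 1.0 end q [-0.79  0.89  1.27  0.02  1.5   1.6 ] maxstep [0.08 0.09 0.12 0.13 0.1  0.16]
```

View pics/s21z.png

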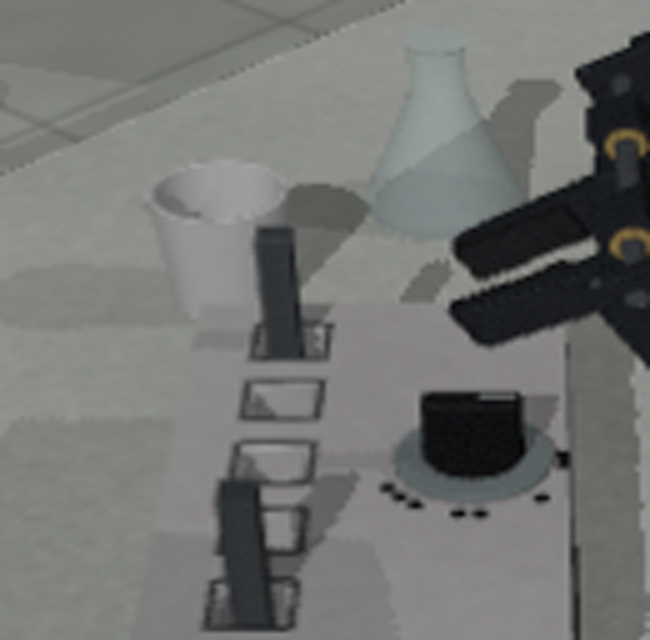

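View pics/t21.png

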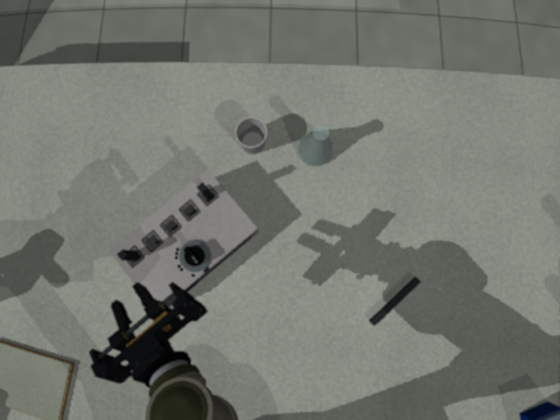

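Request:
{"method": "arm_command", "body": {
  "increments": "0.002 -0.031 0 0.2 5.3 -3.7 0.4;0.002 -0.031 0 0.2 5.3 -3.7 0.4;0.002 -0.031 0 0.2 5.3 -3.7 0.4;0.002 -0.031 0 0.2 5.3 -3.7 0.4;0.002 -0.031 0 0.2 5.3 -3.7 0.4"
}}

```text
t: 23.63
eef_pos: [0.4324, 0.1255, 0.2915]
eef_rot: [-0.177, 0.928, 0.13, 0.302]
wrist_force: [0.7, 0.6, -0.3]
gripper_width: 0.602
```

Request:
{"method": "arm_command", "body": {
  "increments": "0.002 -0.031 0 0.2 5.3 -3.7 0.4;0.002 -0.031 0 0.2 5.3 -3.7 0.4;0.002 -0.031 0 0.2 5.3 -3.7 0.4;0.002 -0.031 0 0.2 5.3 -3.7 0.4;0.002 -0.031 0 0.2 5.3 -3.7 0.4"
}}

```text
t: 24.05
eef_pos: [0.4404, -0.0361, 0.2903]
eef_rot: [-0.161, 0.979, -0.075, 0.098]
wrist_force: [0.5, -0.1, 0.4]
gripper_width: 0.599
```

```bash
python3 t.py .4195 -.247 133.1 .2
```

```text
now [ 0.4404 -0.0361  0.2903] dp [ 0.0235 -0.2584 -0.0903] rv [  1.7  44.5 -31.2] |rv| 54.3 rows 8 per row [0.0029, -0.0323, -0.0113, 0.2075, 5.5574, -3.8991]
  path frac 1.0 end q [-0.79  0.69  1.15  0.02  1.83  1.6 ] maxstep [0.04 0.09 0.11 0.06 0.09 0.07]
```

Request:
{"method": "arm_command", "body": {
  "increments": "0.003 -0.032 -0.01 0.2 5.4 -3.8 0.4;0.003 -0.032 -0.01 0.2 5.4 -3.8 0.4;0.003 -0.032 -0.01 0.2 5.4 -3.8 0.4;0.003 -0.032 -0.01 0.2 5.4 -3.8 0.4;0.003 -0.032 -0.01 0.2 5.4 -3.8 0.4"
}}

```text
t: 24.47
eef_pos: [0.4561, -0.2023, 0.2378]
eef_rot: [-0.131, 0.945, -0.275, -0.116]
wrist_force: [-0.4, 0.4, 0.7]
gripper_width: 0.6
```

Request:
{"method": "arm_command", "body": {
  "increments": "0.003 -0.032 -0.01 0.2 5.4 -3.8 0.4;0.003 -0.03 -0.01 0.2 5.4 -3.8 0.4;0.003 -0.025 -0.01 0 4 -3.8 0.4"
}}

```text
t: 24.72
eef_pos: [0.4656, -0.2928, 0.2032]
eef_rot: [-0.112, 0.887, -0.384, -0.23]
wrist_force: [0.3, 0.5, 0.1]
gripper_width: 0.599
```

```bash
python3 -c "
from h import *
s=log();tool(s)
snap('wrist','w22')
c=cam('wrist',s); print(proj(c,[[.4193,-.2465,.016]]))"; python3 t.py .4195 -.247 133.1 .06 .024
```

```text
t24.72 pos [ 0.4656 -0.2928  0.2032] rot [-0.1124  0.8872 -0.3837 -0.2301] q [-0.79   0.678  1.156  0.037  1.825  1.597] F [0.3 0.5 0.1] g 0.599
tool x [ 0.6   -0.629 -0.495] y [-0.733 -0.68  -0.023] z [-0.322  0.376 -0.869] yaw of y -137.1
[[283.63595149 158.80906187]]
now [ 0.4649 -0.296   0.1985] dp [-0.001   0.0016 -0.1385] rv [-0.8  0.7  0.6] |rv| 1.3 rows 4 per row [-0.0003, 0.0004, -0.0346, -0.2036, 0.1816, 0.1609]
  path frac 1.0 end q [-0.79  0.84  1.26  0.02  1.56  1.6 ] maxstep [0.   0.04 0.04 0.01 0.07 0.  ]
now [ 0.4649 -0.296   0.1985] dp [-0.001   0.0016 -0.1745] rv [-0.8  0.7  0.6] |rv| 1.3 rows 5 per row [-0.0002, 0.0003, -0.0349, -0.1629, 0.1452, 0.1288]
  path frac 1.0 end q [-0.79  0.89  1.27  0.02  1.5   1.6 ] maxstep [0.   0.05 0.04 0.   0.07 0.  ]
```

View pics/w22.png

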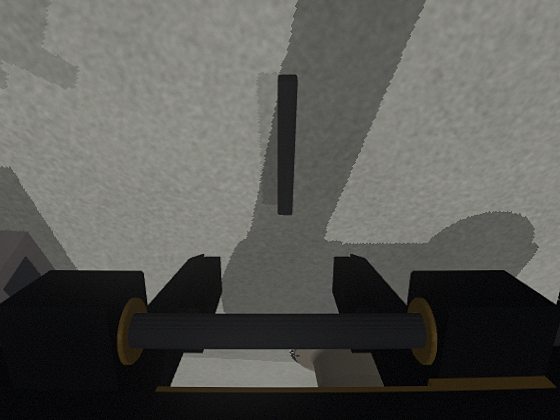

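Request:
{"method": "arm_command", "body": {
  "increments": "0 0.001 -0.033 -0.4 0.4 0.3 0.5;0 0 -0.034 -0.4 0.4 0.3 0.5;0 0 -0.034 0 0 0 0.5;0 0 -0.032 0 0 0 0.5;0 0 -0.01 0 0 0 0.5"
}}

```text
t: 25.18
eef_pos: [0.465, -0.2947, 0.0438]
eef_rot: [-0.109, 0.886, -0.381, -0.239]
wrist_force: [-0.3, 0.4, -0.4]
gripper_width: 0.501
```

```bash
python3 t.py .4195 -.247 133.1 .024
```

```text
now [ 0.465  -0.2947  0.0438] dp [-0.0011  0.0002 -0.0198] rv [-0.8  0.1 -0.1] |rv| 0.8 rows 1 per row [-0.0011, 0.0002, -0.0198, -0.8047, 0.1407, -0.1405]
  path frac 1.0 end q [-0.79  0.89  1.27  0.02  1.5   1.6 ] maxstep [0.   0.02 0.01 0.01 0.04 0.01]
```

Request:
{"method": "arm_command", "body": {
  "increments": "-0.001 0 -0.012 -0.8 0 0 0.5;0 0 -0.007 0 0 0 0.5;0 0 -0.001 0 0 0 0.8"
}}

```text
t: 25.43
eef_pos: [0.4634, -0.293, 0.0208]
eef_rot: [-0.106, 0.887, -0.381, -0.239]
wrist_force: [-2.8, -0.9, 6.2]
gripper_width: 0.451
```

```bash
python3 t.py .4195 -.247 133.1 .024; python3 -c "
from h import *
snap('wrist','w23')"
```

```text
now [ 0.4634 -0.293   0.0208] dp [ 0.0005 -0.0014  0.0032] rv [-0.5  0.  -0.3] |rv| 0.5 rows 1 per row [0.0005, -0.0014, 0.0032, -0.4549, 0.0459, -0.2934]
  path frac 1.0 end q [-0.79  0.89  1.27  0.02  1.5   1.6 ] maxstep [0.   0.   0.   0.   0.   0.01]
```

View pics/w23.png

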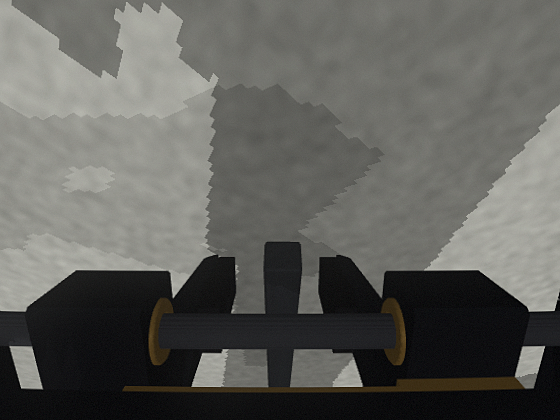

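Request:
{"method": "arm_command", "body": {
  "increments": "0 0 0.002 0 0 0 1;0 0 0 0 0 0 1;0 0 0 0 0 0 1;0 0 0 0 0 0 1"
}}

```text
t: 25.82
eef_pos: [0.4652, -0.2939, 0.0268]
eef_rot: [-0.106, 0.888, -0.381, -0.236]
wrist_force: [-0.7, 0.3, -1.4]
gripper_width: 0.177
```

Request:
{"method": "arm_command", "body": {
  "increments": "0 0 0 0 0 0 1;0 0 0 0 0 0 1"
}}

```text
t: 25.98
eef_pos: [0.4655, -0.294, 0.0274]
eef_rot: [-0.106, 0.888, -0.381, -0.235]
wrist_force: [-0.2, 0.0, -0.2]
gripper_width: 0.175
```

```bash
python3 t.py .4195 -.247 133.1 .024
```

```text
now [ 0.4655 -0.294   0.0274] dp [-0.0016 -0.0004 -0.0034] rv [-0.3  0.5 -0.3] |rv| 0.7 rows 1 per row [-0.0016, -0.0004, -0.0034, -0.2998, 0.4759, -0.3433]
  path frac 1.0 end q [-0.79  0.89  1.27  0.02  1.5   1.6 ] maxstep [0.   0.   0.   0.01 0.   0.01]
```

Request:
{"method": "arm_command", "body": {
  "increments": "0 0 0 0 0 0 0.7;-0.001 0 -0.004 0 0.4 0 0.7;0 0 -0.001 0 0 0 0.8;0 0 0 0 0 0 1;0 0 -0.001 0 0 0 1"
}}

```text
t: 26.4
eef_pos: [0.4645, -0.2941, 0.0222]
eef_rot: [-0.105, 0.887, -0.381, -0.239]
wrist_force: [-0.6, -0.6, 17.2]
gripper_width: 0.176
```

Request:
{"method": "arm_command", "body": {
  "increments": "0 0 0 0 0 0 1;0 0 0 0 0 0 1"
}}

```text
t: 26.57
eef_pos: [0.4646, -0.2941, 0.0224]
eef_rot: [-0.105, 0.887, -0.381, -0.239]
wrist_force: [0.1, 1.6, -1.2]
gripper_width: 0.177
```

Lift and head for well 2.

Request:
{"method": "arm_command", "body": {
  "increments": "0 0 0.015 0 0 0 1;0 0 0.025 0 0 0 1;0 0 0.035 0 0 0 1;0 0 0.04 0 0 0 1;0 0 0.04 0 0 0 1"
}}

```text
t: 26.98
eef_pos: [0.4612, -0.2909, 0.1782]
eef_rot: [-0.108, 0.885, -0.38, -0.246]
wrist_force: [1.1, -1.5, -0.6]
gripper_width: 0.177
```

Request:
{"method": "arm_command", "body": {
  "increments": "0 0 0.04 0 0 0 1;0 0 0.04 0 0 0 1;0 0 0.04 0 0 0 1;0 0 0.025 0 0 0 1"
}}

```text
t: 27.32
eef_pos: [0.4595, -0.2891, 0.3341]
eef_rot: [-0.107, 0.886, -0.381, -0.243]
wrist_force: [0.6, -1.2, -0.7]
gripper_width: 0.178
```

```bash
python3 t2.py 2 .335 .011; python3 -c "
from h import *
s=log();tool(s);snap('wrist','w24');snap('top','t24')"
```

```text
now [ 0.4595 -0.2891  0.3341] dp [0.1065 0.5402 0.0009] rv [ -4.9 -98.2  67. ] |rv| 119.0 rows 18 per row [0.0059, 0.03, 0.0, -0.2706, -5.4563, 3.7232]
  path frac 1.0 end q [0.01 0.15 1.81 1.21 0.65 0.04] maxstep [0.05 0.07 0.09 0.15 0.09 0.2 ]
t27.32 pos [ 0.4595 -0.2891  0.3341] rot [-0.1067  0.8858 -0.3805 -0.2432] q [-0.785  0.602  0.951  0.021  2.125  1.603] F [ 0.6 -1.2 -0.7] g 0.178
tool x [ 0.592 -0.622 -0.512] y [-0.726 -0.688 -0.004] z [-0.35   0.374 -0.859] yaw of y -136.6
```

View pics/w24.png

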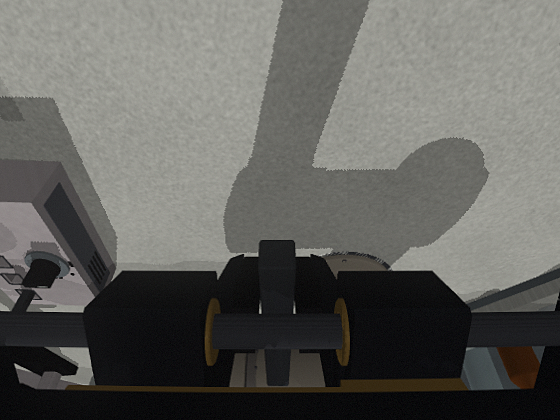

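Request:
{"method": "arm_command", "body": {
  "increments": "0.006 0.03 0 -0.3 -5.4 3.7 1;0.006 0.03 0 -0.3 -5.4 3.7 1;0.006 0.03 0 -0.3 -5.4 3.7 1;0.006 0.03 0 -0.3 -5.4 3.7 1;0.006 0.03 0 -0.3 -5.4 3.7 1"
}}

```text
t: 27.83
eef_pos: [0.4894, -0.1381, 0.3297]
eef_rot: [-0.143, 0.969, -0.2, -0.033]
wrist_force: [0.9, 0.4, -0.5]
gripper_width: 0.177
```

Request:
{"method": "arm_command", "body": {
  "increments": "0.006 0.03 0 -0.3 -5.4 3.7 1;0.006 0.03 0 -0.3 -5.4 3.7 1;0.006 0.03 0 -0.3 -5.4 3.7 1;0.006 0.03 0 -0.3 -5.4 3.7 1;0.006 0.03 0 -0.3 -5.4 3.7 1"
}}

```text
t: 28.25
eef_pos: [0.517, 0.0209, 0.3289]
eef_rot: [-0.167, 0.969, 0.005, 0.182]
wrist_force: [1.0, 0.7, -0.7]
gripper_width: 0.177
```

```bash
python3 t2.py 2 .33 .011
```

```text
now [0.517  0.0209 0.3289] dp [0.049  0.2302 0.0011] rv [ -2.2 -42.2  29. ] |rv| 51.2 rows 8 per row [0.0061, 0.0288, 0.0001, -0.2731, -5.2716, 3.6253]
  path frac 1.0 end q [0.01 0.15 1.82 1.22 0.64 0.02] maxstep [0.05 0.03 0.04 0.14 0.08 0.19]
```

Request:
{"method": "arm_command", "body": {
  "increments": "0.006 0.029 0 -0.3 -5.2 3.6 1;0.006 0.029 0 -0.3 -5.2 3.6 1;0.006 0.029 0 -0.3 -5.2 3.6 1;0.006 0.029 0 -0.3 -5.2 3.6 1;0.006 0.029 0 -0.3 -5.2 3.6 1"
}}

```text
t: 28.67
eef_pos: [0.5433, 0.1738, 0.3277]
eef_rot: [-0.174, 0.888, 0.202, 0.373]
wrist_force: [-0.0, -0.1, 0.1]
gripper_width: 0.177
```

```bash
python3 t2.py 2 .31 .011
```

```text
now [0.5433 0.1738 0.3277] dp [ 0.0227  0.0772 -0.0177] rv [ -0.5 -15.   10.3] |rv| 18.3 rows 3 per row [0.0076, 0.0257, -0.0059, -0.1633, -5.0142, 3.4449]
  path frac 1.0 end q [ 0.01  0.18  1.85  1.29  0.63 -0.06] maxstep [0.04 0.04 0.02 0.16 0.07 0.22]
```

Request:
{"method": "arm_command", "body": {
  "increments": "0.007 0.025 -0.005 0 -4.8 3.3 1;0.007 0.024 -0.005 0 -4.6 3.2 1;0.006 0.018 -0.005 0 -3 2 1;0 0 -0.01 0 0 0 1"
}}

```text
t: 29.0
eef_pos: [0.5598, 0.2474, 0.3003]
eef_rot: [-0.179, 0.822, 0.291, 0.456]
wrist_force: [0.3, 0.1, -0.8]
gripper_width: 0.175
```

```bash
python3 t2.py 2 .26 .011; python3 chk.py 2 .065 .0115 s25
```

```text
now [0.5598 0.2474 0.3003] dp [ 0.0062  0.0036 -0.0403] rv [-0.3 -2.1  1.1] |rv| 2.4 rows 2 per row [0.0031, 0.0018, -0.0201, -0.1543, -1.0553, 0.5681]
  path frac 1.0 end q [ 0.01  0.25  1.91  1.48  0.6  -0.29] maxstep [0.   0.04 0.02 0.11 0.01 0.14]
t29.00 pos [0.5598 0.2474 0.3003] rot [-0.1786  0.8219  0.2914  0.4557] q [ 0.007  0.173  1.865  1.269  0.62  -0.021] F [ 0.3  0.1 -0.8] g 0.175
tool x [0.415 0.316 0.853] y [ 0.642 -0.766 -0.028] z [ 0.645  0.559 -0.521] yaw of y -50.1
rod dir [-0.037  0.006 -0.999] bottom [0.5635 0.2556 0.1601] rel well (X,Y) [-0.0099  0.0051]
rod bottom +Y edge (back,front) [[261.0, 373.0], [301.0, 373.0]] top +Y edge [[224.0, 116.0], [267.0, 116.0]]
well corners [[244.0, 445.0], [305.0, 444.0], [300.0, 477.0], [238.0, 477.0]]
```

View pics/s25z.png

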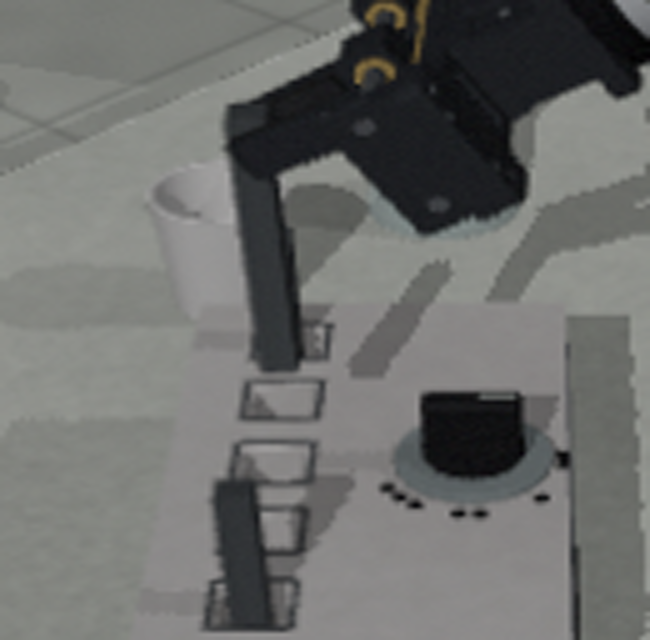

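Request:
{"method": "arm_command", "body": {
  "increments": "0.005 0.003 -0.015 -0.3 -2 1.1 1;0 0 -0.018 0 0 0 1;0 0 -0.008 0 0 0 1"
}}

```text
t: 29.3
eef_pos: [0.5629, 0.2498, 0.2556]
eef_rot: [-0.176, 0.813, 0.303, 0.465]
wrist_force: [0.0, 0.0, -1.3]
gripper_width: 0.179
```

```bash
python3 t2.py 2 .225 .0115; python3 chk.py 2 .065 .0115 s26
```

```text
now [0.5629 0.2498 0.2556] dp [ 0.0028  0.001  -0.0306] rv [ 0.  -0.4  0.1] |rv| 0.4 rows 1 per row [0.0028, 0.001, -0.0306, 0.025, -0.44, 0.0854]
  path frac 1.0 end q [ 0.01  0.31  1.94  1.61  0.6  -0.46] maxstep [0.   0.06 0.03 0.13 0.   0.16]
t29.30 pos [0.5629 0.2498 0.2556] rot [-0.1762  0.813   0.3028  0.4651] q [ 0.008  0.248  1.918  1.48   0.601 -0.295] F [ 0.   0.  -1.3] g 0.179
tool x [0.384 0.328 0.863] y [ 0.656 -0.755 -0.005] z [ 0.65   0.568 -0.505] yaw of y -49.0
rod dir [-0.008 -0.    -1.   ] bottom [0.5705 0.2573 0.1156] rel well (X,Y) [-0.0036  0.0017]
rod bottom +Y edge (back,front) [[255.0, 436.0], [293.0, 436.0]] top +Y edge [[223.0, 195.0], [265.0, 195.0]]
well corners [[244.0, 445.0], [305.0, 444.0], [300.0, 477.0], [238.0, 477.0]]
```

View pics/s26z.png

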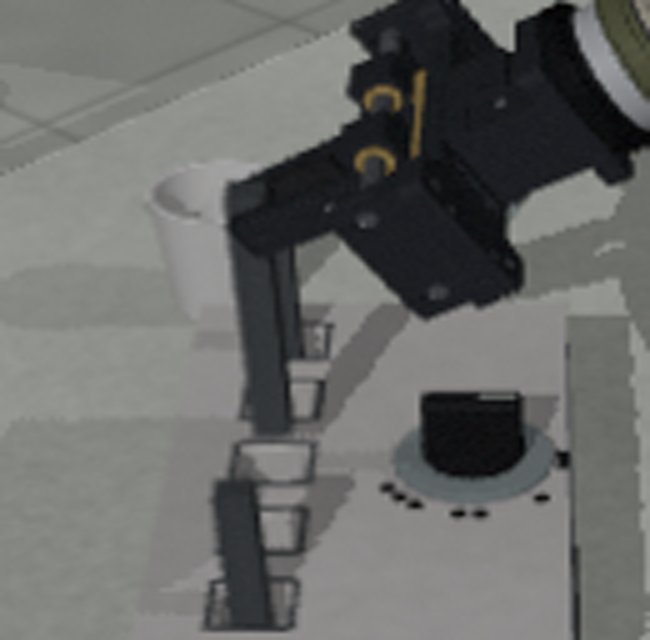

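Request:
{"method": "arm_command", "body": {
  "increments": "0.0025 0.001 -0.015 0 -0.4 0 1;0 0 -0.015 0 0 0 1;0 0 -0.01 0 0 0 1"
}}

```text
t: 29.6
eef_pos: [0.5652, 0.2499, 0.216]
eef_rot: [-0.175, 0.811, 0.303, 0.468]
wrist_force: [0.4, 0.7, -0.4]
gripper_width: 0.181
```

```bash
python3 t2.py 2 .165 .0115; python3 chk.py 2 .065 .0115 s27
```

```text
now [0.5652 0.2499 0.216 ] dp [ 0.0005  0.0008 -0.051 ] rv [-0.  -0.   0.2] |rv| 0.2 rows 2 per row [0.0002, 0.0004, -0.0255, -0.0008, -0.0127, 0.0752]
  path frac 1.0 end q [ 0.01  0.42  1.99  1.84  0.62 -0.73] maxstep [0.   0.05 0.02 0.1  0.02 0.12]
t29.60 pos [0.5652 0.2499 0.216 ] rot [-0.175   0.8114  0.3029  0.4682] q [ 0.009  0.321  1.954  1.651  0.599 -0.5  ] F [ 0.4  0.7 -0.4] g 0.181
tool x [0.378 0.328 0.866] y [ 0.655 -0.755 -0.   ] z [ 0.654  0.568 -0.5  ] yaw of y -49.1
rod dir [-0.  0. -1.] bottom [0.5738 0.2575 0.076 ] rel well (X,Y) [-0.0009 -0.0003]
rod bottom +Y edge (back,front) [[256.0, 490.0], [294.0, 490.0]] top +Y edge [[227.0, 261.0], [268.0, 261.0]]
well corners [[244.0, 445.0], [305.0, 444.0], [300.0, 477.0], [238.0, 477.0]]
```

View pics/s27z.png

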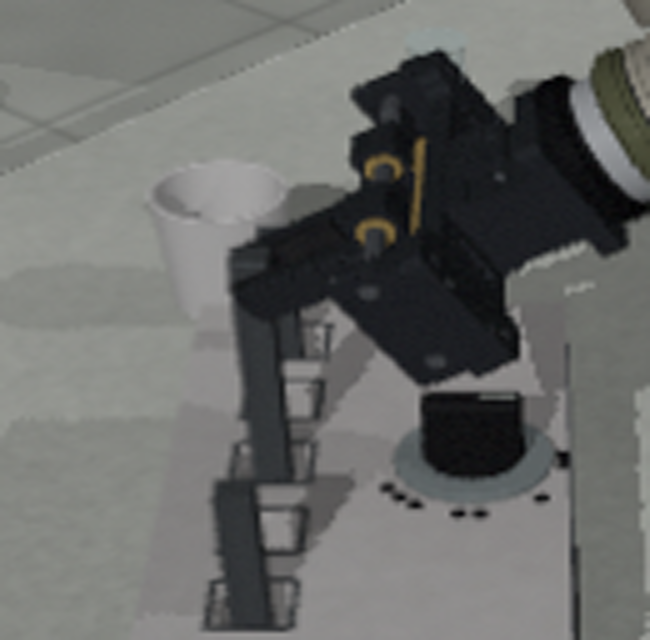

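Request:
{"method": "arm_command", "body": {
  "increments": "0.001 0.001 -0.018 0 0 0 1;0 0 -0.017 0 0 0 1;0 0 -0.012 0 0 0 1"
}}

```text
t: 29.9
eef_pos: [0.5666, 0.2503, 0.1701]
eef_rot: [-0.175, 0.811, 0.303, 0.469]
wrist_force: [-0.1, -0.5, -0.6]
gripper_width: 0.175
```

```bash
python3 t2.py 2 .16 .0115; python3 chk.py 2 .065 .0115 s28
```

```text
now [0.5666 0.2503 0.1701] dp [-0.0009  0.0004 -0.0101] rv [-0.1  0.1  0.2] |rv| 0.2 rows 1 per row [-0.0009, 0.0004, -0.0101, -0.0562, 0.0752, 0.1921]
  path frac 1.0 end q [ 0.01  0.43  1.99  1.86  0.63 -0.75] maxstep [0.   0.02 0.01 0.03 0.01 0.04]
t29.90 pos [0.5666 0.2503 0.1701] rot [-0.1749  0.811   0.3025  0.4692] q [ 0.009  0.414  1.982  1.828  0.619 -0.713] F [-0.1 -0.5 -0.6] g 0.175
tool x [0.377 0.327 0.867] y [ 0.655 -0.756  0.   ] z [ 0.655  0.568 -0.499] yaw of y -49.1
rod dir [ 0.001  0.001 -1.   ] bottom [0.5754 0.258  0.0301] rel well (X,Y) [ 0.0007 -0.001 ]
rod bottom +Y edge (back,front) [[260.0, 552.0], [297.0, 552.0]] top +Y edge [[233.0, 335.0], [273.0, 334.0]]
well corners [[244.0, 445.0], [305.0, 444.0], [300.0, 477.0], [238.0, 477.0]]
```

View pics/s28z.png

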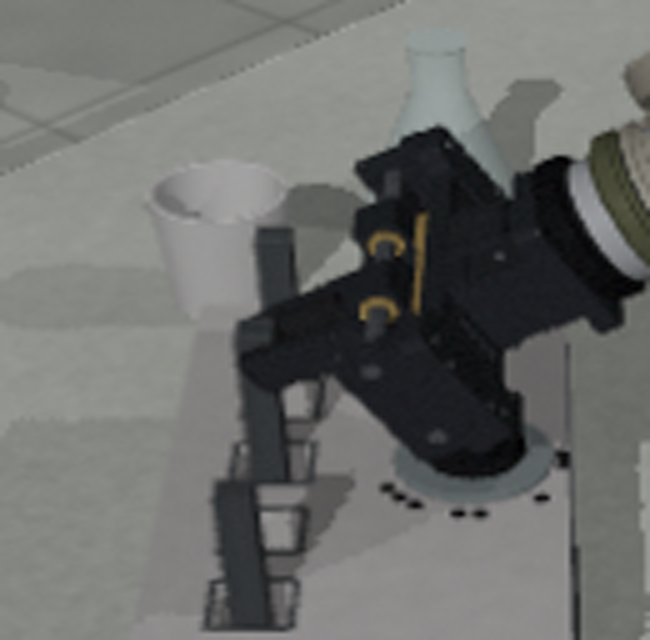

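Request:
{"method": "arm_command", "body": {
  "increments": "-0.001 0 -0.006 0 0 0 1;0 0 0 0 0 0 0.7;0 0 0 0 0 0 0.6;0 0 0 0 0 0 0.6;0 0 0 0 0 0 0.6"
}}

```text
t: 30.37
eef_pos: [0.566, 0.2499, 0.1664]
eef_rot: [-0.176, 0.811, 0.302, 0.469]
wrist_force: [0.2, -0.3, 1.3]
gripper_width: 0.403
```

Request:
{"method": "arm_command", "body": {
  "increments": "-0.01 -0.008 0.009 0 0 0 0.6;-0.02 -0.017 0.02 0 0 0 0.6;-0.02 -0.017 0.025 0 0 0 0.6;-0.02 -0.017 0.03 0 0 0 0.6;0 0 0.03 0 0 0 0.6"
}}

```text
t: 30.78
eef_pos: [0.4916, 0.1896, 0.2805]
eef_rot: [-0.177, 0.813, 0.302, 0.465]
wrist_force: [0.0, 0.5, 0.2]
gripper_width: 0.402
```

Request:
{"method": "arm_command", "body": {
  "increments": "-0.02 -0.017 0.025 0 0 0 0.6;0 0 0.02 0 0 0 0.6"
}}

```text
t: 30.95
eef_pos: [0.4699, 0.1714, 0.3304]
eef_rot: [-0.175, 0.813, 0.302, 0.466]
wrist_force: [0.5, 0.5, -0.7]
gripper_width: 0.399
```

```bash
python3 chk.py 2 .065 .0115 s29; python3 -c "
from rods import *
im=snap('top','t29')
cv2.imwrite('pics/t29z.png',cv2.resize(im[160:320,90:270],None,fx=4,fy=3.7,interpolation=cv2.INTER_CUBIC))
"
```

```text
t30.95 pos [0.4699 0.1714 0.3304] rot [-0.1748  0.813   0.3022  0.466 ] q [-0.239 -0.112  2.085  1.206  0.853 -0.088] F [ 0.5  0.5 -0.7] g 0.399
tool x [0.383 0.328 0.863] y [ 0.654 -0.756 -0.003] z [ 0.652  0.566 -0.505] yaw of y -49.1
rod dir [-0.006 -0.002 -1.   ] bottom [0.4778 0.1787 0.1904] rel well (X,Y) [-0.1251  0.0034]
rod bottom +Y edge (back,front) [[546.0, 322.0], [587.0, 321.0]] top +Y edge [[541.0, 60.0], [585.0, 60.0]]
well corners [[244.0, 445.0], [305.0, 444.0], [300.0, 477.0], [238.0, 477.0]]
```

View pics/s29z.png

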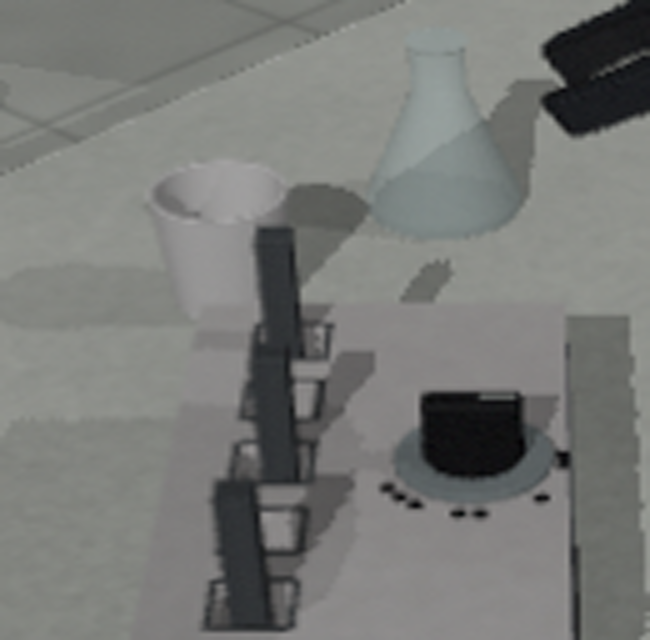

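View pics/t29z.png

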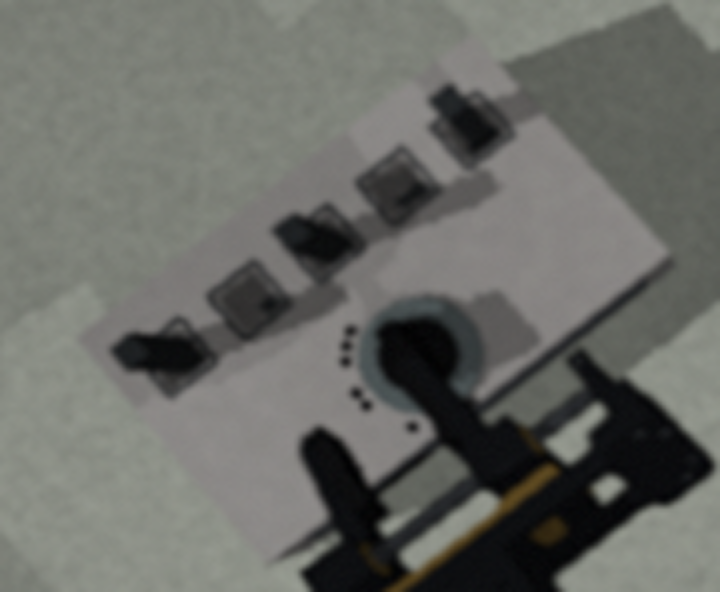

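View pics/t29.png

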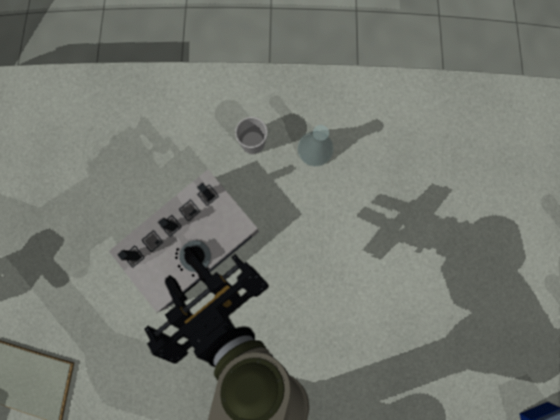

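```bash
python3 - <<'E'
from go import *
c=cam('side');ct=cam('top')
for i in (0,2,4):
    t=np.r_[wells[i],.165]
    print(i,((proj(c,[t])-[150,150]+.4)*[5,4]).round(), 'top z',((proj(ct,[t])-[90,160]+.4)*[4,3.7]).round())
go(np.array([.510,.203,.25]),R.from_matrix(np.array([[np.cos(xc),np.sin(xc),0],[np.sin(xc),-np.cos(xc),0],[0,0,-1]])))
E
```

```text
0 [[279. 231.]] top z [[454. 109.]]
2 [[259. 349.]] top z [[292. 232.]]
4 [[235. 488.]] top z [[130. 355.]]
now [0.4723 0.172  0.3329] dp [ 0.0377  0.031  -0.0829] rv [-39.3  45.4   0.2] |rv| 60.0 rows 9 per row [0.0042, 0.0034, -0.0092, -4.3633, 5.0406, 0.0173]
  path frac 1.0 end q [0.17 0.37 1.44 0.   1.33 1.02] maxstep [0.05 0.07 0.08 0.19 0.1  0.18]
```

Request:
{"method": "arm_command", "body": {
  "increments": "0.004 0.003 -0.003 -4.4 5 0 0.5;0.004 0.003 -0.006 -4.4 5 0 0.5;0.004 0.003 -0.008 -4.4 5 0 0.5;0.004 0.003 -0.008 -4.4 5 0 0.5;0.004 0.003 -0.008 -4.4 5 0 0.5"
}}

```text
t: 31.47
eef_pos: [0.4914, 0.1852, 0.2997]
eef_rot: [-0.073, 0.912, 0.339, 0.218]
wrist_force: [-0.7, 0.3, 0.2]
gripper_width: 0.503
```

Request:
{"method": "arm_command", "body": {
  "increments": "0.004 0.003 -0.008 -4.4 5 0 0.5;0.004 0.003 -0.008 -4.4 5 0 0.5;0.004 0.003 -0.008 -4 4.6 0 0.5"
}}

```text
t: 31.72
eef_pos: [0.5041, 0.1953, 0.275]
eef_rot: [-0.008, 0.935, 0.35, 0.054]
wrist_force: [-0.5, -0.0, 0.4]
gripper_width: 0.505
```

```bash
cat > t3.py <<'E'
from go import *
import sys
a=np.radians(float(sys.argv[1])); y=np.array([np.cos(a),np.sin(a),0]); z=np.array([0,0,-1.]); x=np.cross(y,z)
go(np.array([.510,.203,float(sys.argv[2])]),R.from_matrix(np.c_[x,y,z]))
s=log();tool(s)
E
python3 t3.py -50.1 .2; python3 -c "
from h import *
snap('wrist','w30')"
```

```text
now [0.5041 0.1953 0.275 ] dp [ 0.0059  0.0077 -0.075 ] rv [-3.   5.5 -1.1] |rv| 6.4 rows 2 per row [0.003, 0.0039, -0.0375, -1.4851, 2.7744, -0.5543]
  path frac 1.0 end q [0.17 0.41 1.51 0.   1.22 1.04] maxstep [0.02 0.07 0.01 0.02 0.02 0.03]
t31.72 pos [0.5041 0.1953 0.275 ] rot [-0.0078  0.9352  0.3498  0.0543] q [0.136 0.281 1.498 0.041 1.26  0.98 ] F [-0.5 -0.   0.4] g 0.505
tool x [0.749 0.653 0.107] y [ 0.655 -0.755  0.023] z [ 0.096  0.053 -0.994] yaw of y -49.1
```

View pics/w30.png

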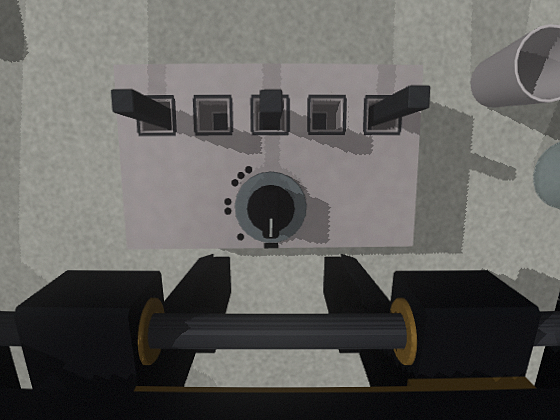

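Rods stand in wells 0, 2, 4; the knob is at off. Descend on it.

Request:
{"method": "arm_command", "body": {
  "increments": "0.004 0.005 -0.025 -3 5.4 -1 0.5;0.001 0.002 -0.025 0 0 0 0.5;0 0 -0.02 0 0 0 0.5;0 0 0 0 0 0 0.5"
}}

```text
t: 32.1
eef_pos: [0.5098, 0.2062, 0.1967]
eef_rot: [-0.001, 0.939, 0.345, -0.006]
wrist_force: [0.0, 0.4, -0.2]
gripper_width: 0.499
```

```bash
python3 t3.py -50.1 .131
```

```text
now [0.5098 0.2062 0.1967] dp [ 0.0002 -0.0032 -0.0657] rv [ 0.2 -0.7 -0.5] |rv| 0.8 rows 2 per row [0.0001, -0.0016, -0.0328, 0.0877, -0.3298, -0.2339]
  path frac 1.0 end q [ 0.17  0.49  1.58 -0.    1.06  1.04] maxstep [0.   0.04 0.04 0.   0.08 0.  ]
t32.10 pos [0.5098 0.2062 0.1967] rot [-5.000e-04  9.386e-01  3.450e-01 -5.900e-03] q [ 1.720e-01  4.260e-01  1.501e+00 -1.000e-03  1.226e+00  1.038e+00] F [ 0.   0.4 -0.2] g 0.499
tool x [ 0.762  0.648 -0.011] y [ 0.648 -0.762 -0.005] z [-0.011 -0.003 -1.   ] yaw of y -49.6
```

Request:
{"method": "arm_command", "body": {
  "increments": "0 -0.003 -0.022 0 -0.6 -0.5 0.5;0 0 -0.022 0 0 0 0.5;0 0 -0.018 0 0 0 0.5"
}}

```text
t: 32.35
eef_pos: [0.5111, 0.2039, 0.1369]
eef_rot: [0.001, 0.94, 0.342, 0.004]
wrist_force: [-0.7, 0.7, -0.2]
gripper_width: 0.498
```

```bash
python3 t3.py -50.1 .131
```

```text
now [0.5111 0.2039 0.1369] dp [-0.0011 -0.0009 -0.0059] rv [-0.1  0.5 -0. ] |rv| 0.5 rows 1 per row [-0.0011, -0.0009, -0.0059, -0.0984, 0.4552, -0.0379]
  path frac 1.0 end q [ 0.17  0.49  1.58 -0.    1.06  1.04] maxstep [0.   0.01 0.   0.   0.   0.  ]
t32.35 pos [0.5111 0.2039 0.1369] rot [5.000e-04 9.399e-01 3.415e-01 4.000e-03] q [0.167 0.486 1.581 0.    1.067 1.04 ] F [-0.7  0.7 -0.2] g 0.498
tool x [0.767 0.642 0.007] y [ 0.642 -0.767  0.004] z [ 0.008  0.002 -1.   ] yaw of y -50.1
```

Request:
{"method": "arm_command", "body": {
  "increments": "-0.001 -0.001 -0.007 0 0.4 0 0.8;0 0 0 0 0 0 1;0 0 0 0 0 0 1;0 0 0 0 0 0 1;0 0 0 0 0 0 1"
}}

```text
t: 32.77
eef_pos: [0.5099, 0.2027, 0.1317]
eef_rot: [-0.002, 0.94, 0.342, 0.002]
wrist_force: [1.8, -0.9, -14.7]
gripper_width: 0.154
```

Request:
{"method": "arm_command", "body": {
  "increments": "0 0 0 0 0 0 1;0 0 0 0 0 0 1"
}}

```text
t: 32.93
eef_pos: [0.5099, 0.2027, 0.1316]
eef_rot: [-0.002, 0.94, 0.342, 0.002]
wrist_force: [1.5, 0.5, -7.8]
gripper_width: 0.155
```

```bash
python3 t3.py -140.6 .131
```

```text
now [0.5099 0.2027 0.1316] dp [ 0.0001  0.0003 -0.0006] rv [ -0.1   0.3 -90.5] |rv| 90.5 rows 14 per row [0.0, 0.0, -0.0, -0.0076, 0.0218, -6.4676]
  path frac 1.0 end q [0.17 0.49 1.58 0.   1.06 2.62] maxstep [0.   0.   0.   0.   0.   0.11]
t32.93 pos [0.5099 0.2027 0.1316] rot [-0.0018  0.9398  0.3416  0.0018] q [0.163 0.491 1.588 0.005 1.06  1.034] F [ 1.5  0.5 -7.8] g 0.155
tool x [0.767 0.642 0.005] y [ 0.642 -0.767 -0.002] z [ 0.002  0.005 -1.   ] yaw of y -50.1
```

Request:
{"method": "arm_command", "body": {
  "increments": "0 0 0 0 0 -6.5 1;0 0 0 0 0 -6.5 1;0 0 0 0 0 -6.5 1;0 0 0 0 0 -6.5 1;0 0 0 0 0 -6.5 1"
}}

```text
t: 33.35
eef_pos: [0.5095, 0.2036, 0.1316]
eef_rot: [-0.002, 0.999, 0.054, 0.002]
wrist_force: [1.4, 1.0, -7.2]
gripper_width: 0.154
```

Request:
{"method": "arm_command", "body": {
  "increments": "0 0 0 0 0 -6.5 1;0 0 0 0 0 -6.5 1;0 0 0 0 0 -6.5 1;0 0 0 0 0 -6.5 1;0 0 0 0 0 -6.5 1"
}}

```text
t: 33.77
eef_pos: [0.5096, 0.2047, 0.1316]
eef_rot: [-0.002, 0.971, -0.241, 0.003]
wrist_force: [2.4, 1.0, -7.9]
gripper_width: 0.155
```

```bash
python3 t3.py -140.6 .131
```

```text
now [0.5096 0.2047 0.1316] dp [ 0.0004 -0.0017 -0.0006] rv [ -0.1   0.4 -22.7] |rv| 22.7 rows 4 per row [0.0001, -0.0004, -0.0002, -0.026, 0.1097, -5.6753]
  path frac 1.0 end q [0.17 0.49 1.58 0.   1.06 2.62] maxstep [0.  0.  0.  0.  0.  0.1]
t33.77 pos [0.5096 0.2047 0.1316] rot [-0.0024  0.9705 -0.2411  0.0031] q [1.680e-01 4.900e-01 1.589e+00 2.000e-03 1.054e+00 2.224e+00] F [ 2.4  1.  -7.9] g 0.155
tool x [ 0.884 -0.468  0.005] y [-0.468 -0.884 -0.006] z [ 0.007  0.003 -1.   ] yaw of y -117.9
```

Request:
{"method": "arm_command", "body": {
  "increments": "0 0 0 0 0 -6.5 1;0 0 0 0 0 -6.5 1;0 0 0 0 0 -6.5 1;0 0 0 0 0 -2 1;0 0 0 0 0 0 1"
}}

```text
t: 34.18
eef_pos: [0.5101, 0.2053, 0.1316]
eef_rot: [-0.002, 0.903, -0.429, 0.004]
wrist_force: [1.6, -0.3, -6.1]
gripper_width: 0.155
```

```bash
python3 t3.py -140.6 .131
```

```text
now [0.5101 0.2053 0.1316] dp [-0.0001 -0.0023 -0.0006] rv [-0.1  0.5  0.2] |rv| 0.6 rows 1 per row [-0.0001, -0.0023, -0.0006, -0.0648, 0.5312, 0.2044]
  path frac 1.0 end q [0.17 0.49 1.58 0.   1.06 2.62] maxstep [0.   0.   0.   0.   0.01 0.01]
t34.18 pos [0.5101 0.2053 0.1316] rot [-0.0025  0.9033 -0.429   0.0039] q [ 1.700e-01  4.910e-01  1.588e+00 -1.000e-03  1.053e+00  2.628e+00] F [ 1.6 -0.3 -6.1] g 0.155
tool x [ 0.632 -0.775  0.005] y [-0.775 -0.632 -0.008] z [ 0.009  0.001 -1.   ] yaw of y -140.8
```

Release and rise straight up.

Request:
{"method": "arm_command", "body": {
  "increments": "0 0 0.001 0 0 0 0.6;0 0 0 0 0 0 0.6;0 0 0 0 0 0 0.6;0 0 0.01 0 0 0 0.6;0 0 0.025 0 0 0 0.6"
}}

```text
t: 34.6
eef_pos: [0.509, 0.2053, 0.1677]
eef_rot: [-0.001, 0.904, -0.427, 0.002]
wrist_force: [-0.1, -1.1, -0.7]
gripper_width: 0.402
```

Request:
{"method": "arm_command", "body": {
  "increments": "0 0 0.03 0 0 0 0.6;0 0 0.03 0 0 0 0.6;0 0 0.03 0 0 0 0.6;-0.02 -0.035 0.01 0 0 0 0.6;-0.02 -0.035 0 0 0 0 0.6"
}}

```text
t: 35.02
eef_pos: [0.4705, 0.138, 0.2809]
eef_rot: [-0.005, 0.906, -0.422, 0.007]
wrist_force: [1.6, -0.3, -0.5]
gripper_width: 0.399
```

Request:
{"method": "arm_command", "body": {
  "increments": "-0.02 -0.035 0 0 0 0 0.6;-0.02 -0.035 0 0 0 0 0.6;-0.01 -0.03 0 0 0 0 0.6;0 0 0 0 0 0 0.6"
}}

```text
t: 35.35
eef_pos: [0.4155, 0.0319, 0.2869]
eef_rot: [-0.006, 0.907, -0.421, 0.012]
wrist_force: [-0.5, 0.2, 0.5]
gripper_width: 0.404
```

```bash
python3 -c "
from h import *
s=log();tool(s);snap('wrist','w31');im=snap('top','t31');im2=snap('side','s31')
cv2.imwrite('pics/t31z.png',cv2.resize(im[160:320,90:270],None,fx=4,fy=3.7,interpolation=cv2.INTER_CUBIC))
cv2.imwrite('pics/s31z.png',cv2.resize(im2[150:310,150:280],None,fx=5,fy=3.7,interpolation=cv2.INTER_CUBIC))
"
```

```text
t35.35 pos [0.4155 0.0319 0.2869] rot [-0.0057  0.9068 -0.4215  0.012 ] q [-0.21   0.032  1.756  0.006  1.327  2.23 ] F [-0.5  0.2  0.5] g 0.404
tool x [ 0.644 -0.764  0.017] y [-0.764 -0.645 -0.02 ] z [ 0.027  0.    -1.   ] yaw of y -139.8
```

View pics/t31z.png

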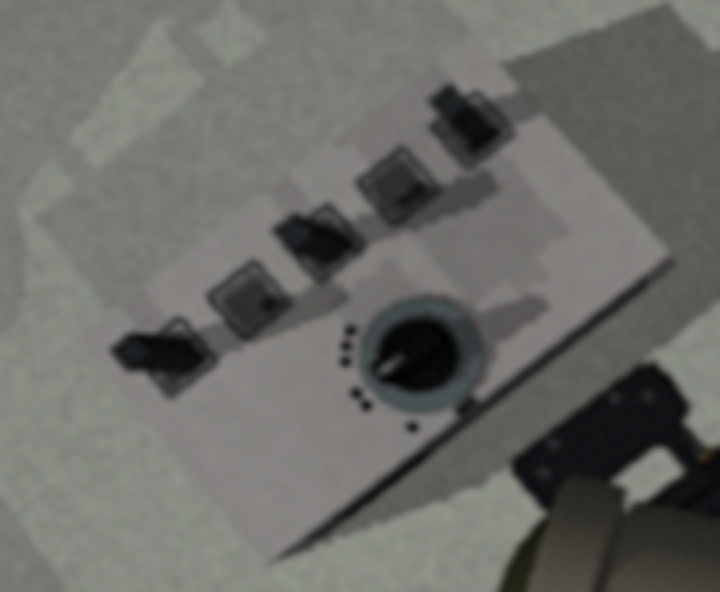

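View pics/s31z.png

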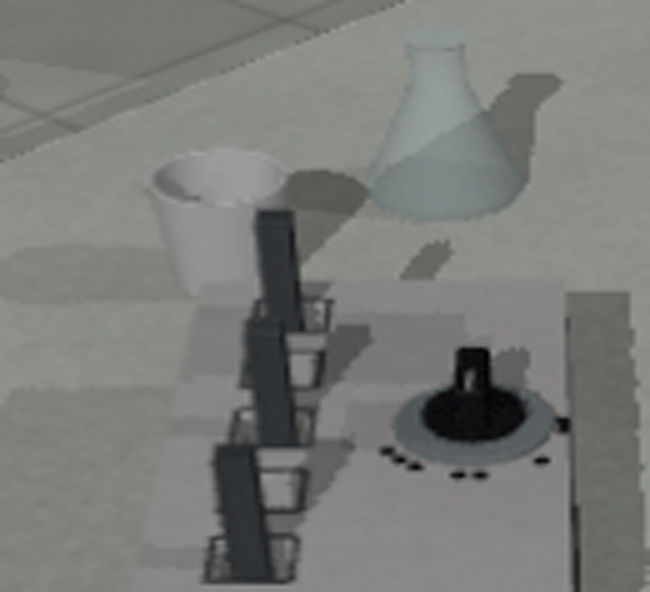

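View pics/w31.png

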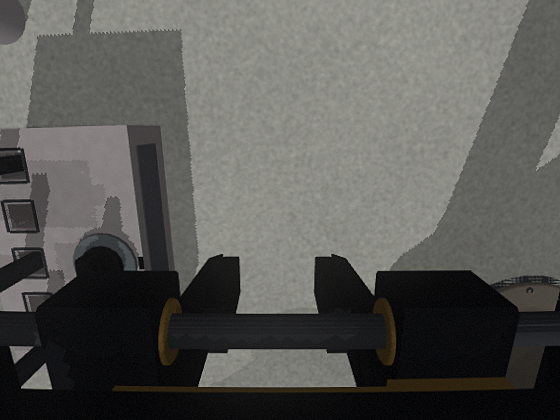

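View pics/t31.png

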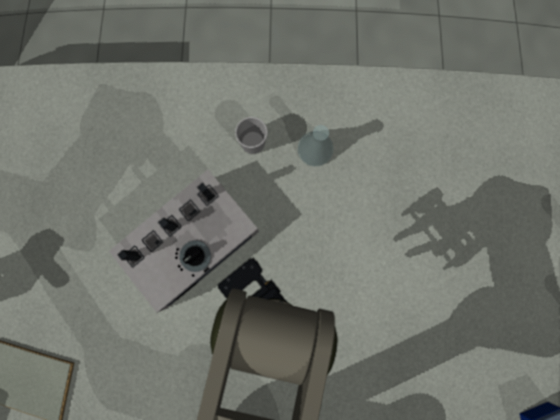

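```bash
python3 -c "
from h import *
im2=snap('side','s32'); a=cv2.imread('pics/s31.png'); d=cv2.absdiff(a,im2)[150:310,150:280]; print('diff',d.max(),(d>30).sum())
print(close_job())"
```

```text
diff 17 0
the job is handed in; nothing more can be done
None
```

The job is done and handed in; the interface gave no verdict. I turned the selector from the two-dot mark back to off and stood all three rods found on the bench in wells 0, 2 and 4. I then turned the selector back to the two-dot mark, about 1.6 rad, and moved the arm clear.

**Last checks**
- **Selector:** the white line is where it was in the first picture, pointing at the two dots. The final turn measured 90.7°.
- **Rods:** the tops of all three are at the height expected for fully down. The rod in well 2 stopped about 5 mm off the expected position and leaned slightly differently after the final knob turn. It still stands in its well.
- **At rest:** two side pictures taken after the last move showed no motion.
- **Flask and beaker:** both look unmoved.
- **Bench:** no rods are left on it in the top view.

**Irregularities**
- One rod was knocked against another partway through, so I located both again before grasping them.
- The camera estimates of well and rod positions differed by 2 to 5 mm. The rods also sat about 4 mm nearer the gripper than my grasp geometry predicted, so I corrected each insertion using the side view.

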